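Load the bar-marking jig

TASK

Load the marking jig for the next batch: swing the yellow hold-down fully up and back, then put every bar blank flat into a lane of its own in the jig and push it fully home, its end flush against the red fence and its side flush against that lane's two brass pins. Once all the bars are home, bring the hold-down fully down over them, and leave everything else on the bench where it is.

Things in the scene. Friction and masses are not known exactly. Their poses are not given: they have to be found in the camera images.
- bar1: a bright metal bar blank, 120 long (its x axis) x 32 wide (y) x 16 thick (z), 0.28 to 0.56 kg, same at both ends, a dark hole mark near each end; origin at the centre of its underside. Sliding it along the plate can take up to about 10 N. It starts flat on the bench. Absent (None) in some runs
- bar2: a bright metal bar blank, 120 long (its x axis) x 32 wide (y) x 16 thick (z), 0.28 to 0.56 kg, same at both ends, a dark hole mark near each end; origin at the centre of its underside. Sliding it along the plate can take up to about 10 N. It starts flat on the bench. Absent (None) in some runs
- bar3: a bright metal bar blank, 120 long (its x axis) x 32 wide (y) x 16 thick (z), 0.28 to 0.56 kg, same at both ends, a dark hole mark near each end; origin at the centre of its underside. Sliding it along the plate can take up to about 10 N. It starts flat on the bench. Absent (None) in some runs
- jig: marking jig, fixed to the bench: dark steel plate 220 (x) x 360 (y) x 12 high, origin at the centre of its underside; +x is its back, -x faces the robot. Three lanes run along jig x, side by side at 104 pitch. Each has two brass side-stop pins on its +y side and a white line on its -y side. Grey posts (jig x +85, y +-158, 56 high) carry the hold-down
- fence_face (a point): middle of the foot of the red fence's front face, the end stop for all three lanes (jig x = +45, y = 0, at the plate's top, 12 above the bench); the fence is 290 long, 15 thick and stands 14 above the plate; axes as the jig's
- lane_left (a point): left (jig y = +104) lane: point on the plate's top under the centre of a bar pushed fully home there (jig x = -15, 12 above the bench; 60 in front of the fence face); axes as the jig's. This lane's two pins (10 diameter, 14 high above the plate) have centres at x = -36 and +36, y = +21 from this point, so their faces are at y = +16
- lane_middle (a point): middle (jig y = 0) lane: point on the plate's top under the centre of a bar pushed fully home there (jig x = -15, 12 above the bench; 60 in front of the fence face); axes as the jig's. This lane's two pins (10 diameter, 14 high above the plate) have centres at x = -36 and +36, y = +21 from this point, so their faces are at y = +16
- lane_right (a point): right (jig y = -104) lane: point on the plate's top under the centre of a bar pushed fully home there (jig x = -15, 12 above the bench; 60 in front of the fence face); axes as the jig's. This lane's two pins (10 diameter, 14 high above the plate) have centres at x = -36 and +36, y = +21 from this point, so their faces are at y = +16
- presser (a joint): yellow hold-down, rad: 0 = fully down, grows as its front swings up and back; 1.8 = fully raised, just past upright. Axis parallel to jig y. It stays where it is left (about 4 N at the knob moves it). Side arms at jig y = +-158 carry a cross bar 316 long, 65 in front of the pivot; down, it lies 2 above seated bars without pressing them; raised, the lanes are open from above
- presser_pivot (a point): a point on the hold-down's pivot axis, at its right (-y) arm (jig x = +85, y = -158), 42 above the bench; fixed to the jig, axes as the jig's
- presser_knob (a point): centre of the hold-down's black knob, a cylinder of 28 diameter, 28 long, with its axis along jig y; at joint value 0 it is 135 in front of (-x) and 20 above the pivot point, and it goes round the pivot with the joint
- shackle: bystander, to be left alone: blue steel bow shackle with a bright pin, about 85 x 75 x 16, lying flat
- master_link: bystander, to be left alone: blue oval chain link, about 100 x 52 x 16, lying flat
- hammer: bystander, to be left alone: hammer lying on the bench
- spanner: bystander, to be left alone: steel spanner lying on the bench
- spray_can: bystander, to be left alone: upright blue spray can with a white cap, 64 diameter, 190 high
- paste_tin: bystander, to be left alone: low green tin, 90 diameter, 70 high
- carton: bystander, to be left alone: small closed cardboard carton, 140 x 110 x 80 high
Not all that is in view belongs to the job. Leave any green or pink look-alike of the bar1 alone.

How it is judged:
By the outcome, as a careful person would: the job done as asked, in the order asked, and still so for the second after the job is handed in, with the robot touching nothing.
Of bar1, bar2, bar3 only 2 to 3 are there at a start; the rules pass over those that are not, and their reading is None.
At some moment in a run one of bar1, bar2, bar3 may be knocked a few centimetres aside while the robot is not near it.
Once in a run the grip may slacken for a moment while it holds something.
It also fails if it takes over 210 s, if anything falls off the work surface, if the arm or the gripper's body presses on something with over 40 N, if the wrist force passes 120 N, or if a joint passes its speed limit or range.

ROBOT

A 6-joint arm with a two-finger parallel gripper is mounted at the origin on the work surface. World frame = base frame: x ahead of the robot, y to its left, z up, the work surface at z = 0. Lengths are in m, angles in rad, forces in N, time in s.
With the tool pointing down it reaches from about 0.35 to 0.85 m from the base axis. Payload 8.1 kg.
Tool frame: the origin (TCP) lies at the very end of the fingers, on their centre line; the grasp point (between the pads) lies 19 mm behind it; z points along the fingers, x is the direction in which the jaws open and shut, and the axes are right-handed (so a half turn about z gives the same grasp; the last joint's range is limited). The gripper opens to 93 mm and grips with 3 to 60 N. Pads are 15 mm wide; open, the fingers measure 128 mm over their backs; the gripper's body (75 mm by 188 mm) begins 65 mm behind the grasp point.
Start: joints at [-1.2, 0.13, 1.488, -0, 1.523, -0.085], TCP at [0.264, -0.539, 0.219] pointing down, gripper open.
Joint ranges: [-2.96, 2.96], [-0.89, 2.26], [0.02, 2.5], [-1.34, 4.48], [0, 2.73], [-2.66, 2.66]. Speed limits (rad/s): [2.39, 2.39, 2.79, 3.14, 3.14, 3.14].

INTERFACE

Orientations are given as a unit quaternion [w, x, y, z].
In Python, from workcell import get_obs, eyes, hand_in gives the robot as it stands.
- The arm moves only by the shell command python3 -m pendant 'ROWS'. ROWS is JSON, a list of rows, each an object of numbers: "dx", "dy", "dz": the shift along the world's x, y, z in mm; "spin": the turn about the world's z in rad; "claw": the opening, from 0 (shut) to 1 (fully open). A call has exactly 5 rows; each row shifts and turns the commanded pose from where the row before left it; what a row does not reach is not made up. A row lasts 1/12 s, in which the tool goes at most 41.7 mm and 7.16 degrees, less where a joint would pass 70% of its speed; a pose out of reach is approached as far as the arm can. A call is refused whole if a number of a shift passes 41.7 or a number of a turn 0.125, either way. A call with a gripper value outside its range is refused whole. The fingers move at their own pace and stop on an object; the grip force is fixed at half the most. Time passes only in rows, so rows that do not move let the fingers close, or fill a call up. It gives the time, the measured TCP pose, the force and the opening at its end, in the units of the state.
- get_obs(): the state, without advancing time (a new reading comes with each control period).
- eyes.grab_frame(name): name is "scene" or "top"; returns a dict with "color" (480x640x3 uint8, blue, green, red), "depth" (480x640 float32, m along the optical axis (not along the pixel's ray), 0 where there is no reading), "fx", "fy", "cx", "cy" (pixels), "R" (3x3) and "t" (3): a world point X has camera coordinates R X + t. Camera axes: x right, y down, z forward; pixel columns grow to the right and rows downward; lengths in m; the calibration is good to about 2 mm. A picture is of the moment at which its call begins.
- hand_in(): hands the job in, once; it reports no verdict.
The state is a dict: "time_s": time; "joint_positions": joint angles; "joint_vel": joint speeds; "joint_efforts": joint torques, N m; "tcp_pos": TCP position; "eef_rot": TCP orientation; "wrist_force": force on the tool from outside, world axes, zero at the start; "moment": the same for the moment, N m; "finger_gap": finger opening in m.
Only numpy, scipy, OpenCV 4.12 (cv2) and the standard library are available. Lean on these libraries where they do the work, as an engineer would, in place of code of your own. Each camera call takes 0.05 s, during which the arm holds its last target.

## Working session

There is one attempt and no reset: what is moved stays moved. The work goes in short steps, Python scripts to look and compute and a shell command to move; the robot and the scene stay as the last step left them, time stands still between calls to the robot, and variables do not carry over. Pictures are saved under pics/ and viewed, and the job is handed in when it is done.

```bash
ls; mkdir -p pics
python3 - <<'E'
from workcell import get_obs, eyes
import cv2,numpy as np
print(get_obs())
for n in("scene","top"):
    f=eyes.grab_frame(n); cv2.imwrite(f"pics/{n}0.png",f["color"])
    np.savez(f"pics/{n}0.npz",**f)
    print(n,f["fx"],f["fy"],f["cx"],f["cy"],f["R"].round(3).tolist(),f["t"], (-f["R"].T@f["t"]).round(3))
E
```

```text
pics
{'time_s': 0.0, 'joint_positions': array([-1.20039524e+00,  1.31150207e-01,  1.48929378e+00, -1.11050734e-05,
        1.52304004e+00, -8.54148468e-02]), 'joint_vel': array([ 4.63332119e-04,  4.72486946e-04,  8.62648381e-04,  1.46196558e-05,
       -2.28362917e-03,  4.21800410e-04]), 'joint_efforts': array([ 3.85010826e-04, -5.59844792e+01, -4.91759098e+01,  7.67369242e-02,
        3.56829737e-02, -1.36226608e-04]), 'tcp_pos': array([ 0.26390967, -0.53818185,  0.21758607]), 'eef_rot': array([-5.62521514e-04,  8.48585376e-01, -5.29057620e-01, -7.60211418e-04]), 'wrist_force': array([-0.09302648,  0.25059589, -0.31066899]), 'moment': array([ 0.03537497, -0.0294909 ,  0.00205673]), 'finger_gap': 0.0932142733623878}
scene 486.8357989882075 486.8357989882075 318.85919151264164 244.227757405415 [[0.244, 0.97, -0.015], [0.8, -0.21, -0.562], [-0.548, 0.125, -0.827]] [-0.15636639 -0.40390189  1.51894172] [ 1.194 -0.123  1.027]
top 601.5487304089448 601.5487304089448 330.15569760803123 240.80948758494011 [[0.03, -1.0, 0.0], [-0.992, -0.03, -0.122], [0.122, 0.004, -0.993]] [-0.0031605   0.56253988  1.63953835] [0.358 0.008 1.696]
```

View pics/top0.png

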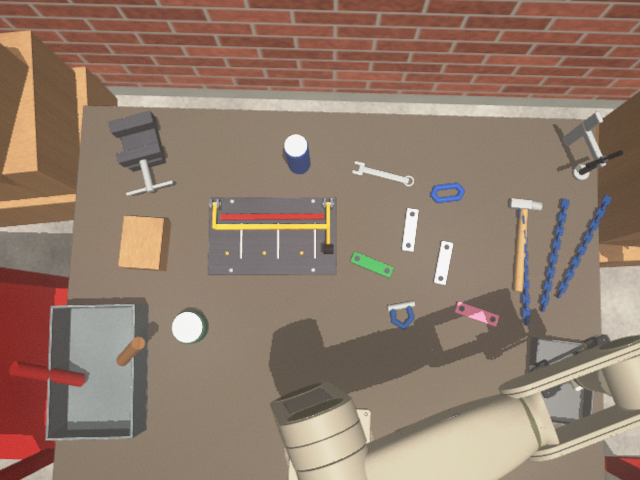

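View pics/scene0.png

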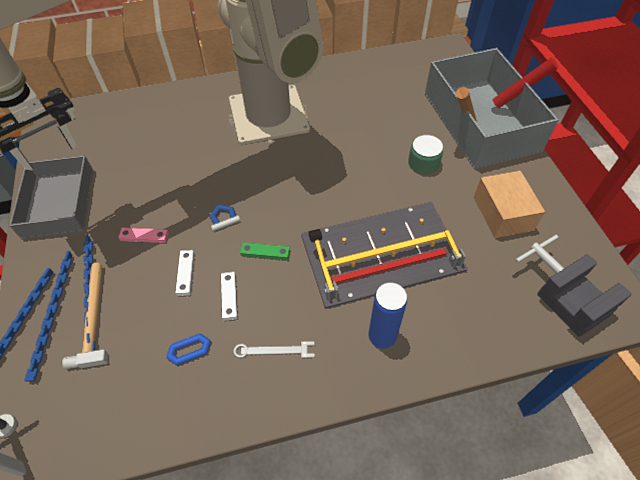

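Both views show two bright bars: top (410,230) and (443,263), scene (184,272) and (229,295). The look-alikes are green at top (372,264) and pink at (477,314). The spanner at (383,174) is also bright but is the wrong shape. The jig is at top (272,236), with the hold-down down and the knob at (328,249). Next I'll measure these and take a close crop.

```bash
cat > h.py <<'E'
import cv2,numpy as np
def ray(f,uv,z):
    uv=np.atleast_2d(np.asarray(uv,float)); R,t=np.array(f["R"]),np.array(f["t"])
    d=np.c_[(uv[:,0]-f["cx"])/f["fx"],(uv[:,1]-f["cy"])/f["fy"],np.ones(len(uv))]@R
    c=-R.T@t
    s=(z-c[2])/d[:,2]
    return c+d*s[:,None]
def proj(f,X):
    X=np.atleast_2d(X); p=X@np.array(f["R"]).T+np.array(f["t"])
    return np.c_[f["fx"]*p[:,0]/p[:,2]+f["cx"],f["fy"]*p[:,1]/p[:,2]+f["cy"]]
def bars(f,ztop=0.016,verbose=True,lo=185):
    hsv=cv2.cvtColor(f["color"],cv2.COLOR_BGR2HSV)
    m=((hsv[...,1]<40)&(hsv[...,2]>lo)).astype(np.uint8)
    m=cv2.morphologyEx(m,cv2.MORPH_CLOSE,np.ones((7,7)))
    cs,_=cv2.findContours(m,cv2.RETR_EXTERNAL,cv2.CHAIN_APPROX_NONE)
    out=[]
    for c in cs:
        if cv2.contourArea(c)<150: continue
        P=ray(f,c[:,0,:],ztop)[:,:2]
        (cx,cy),(w,h),a=cv2.minAreaRect((P*1000).astype(np.float32))
        if w<h: w,h,a=h,w,a+90
        a=(a+90)%180-90
        out.append((cx,cy,w,h,a)); 
        if verbose: print("px",c[:,0].mean(0).round(),"c",round(cx,1),round(cy,1),"LxW",round(w,1),round(h,1),"ang",round(a,1))
    return out
E
python3 - <<'E'
from h import *
for n in("top","scene"):
    f=dict(np.load(f"pics/{n}0.npz")); print(n); bars(f)
f=dict(np.load("pics/top0.npz"))
c=f["color"]; g=np.hstack([cv2.resize(c[190:285,200:345],None,fx=2.7,fy=2.7),]); cv2.imwrite("pics/c1.png",cv2.resize(c[190:285,200:345],None,fx=5,fy=5,interpolation=cv2.INTER_CUBIC))
cv2.imwrite("pics/c2.png",cv2.resize(c[190:310,345:475],None,fx=5,fy=5,interpolation=cv2.INTER_CUBIC)[:600])
E
```

```text
top
px [ 40. 474.] c -96.7 773.7 LxW 85.0 34.5 ang -61.9
px [626. 442.] c 35.1 -804.4 LxW 102.2 69.3 ang -67.5
px [327. 449.] c -0.7 4.3 LxW 176.6 37.7 ang 22.4
px [365. 424.] c 66.4 -102.3 LxW 83.3 28.3 ang 21.1
px [187. 327.] c 313.0 402.4 LxW 83.3 82.1 ang -88.3
px [620. 301.] c 417.2 -797.6 LxW 204.7 109.5 ang -0.2
px [443. 262.] c 513.4 -304.5 LxW 121.7 33.5 ang -10.4
px [ 38. 228.] c 580.6 844.9 LxW 202.4 31.4 ang -88.3
px [410. 229.] c 603.8 -209.9 LxW 121.5 33.6 ang -6.3
px [526. 204.] c 687.4 -538.8 LxW 85.1 23.9 ang 85.2
px [382. 174.] c 762.6 -132.9 LxW 175.1 36.1 ang 78.5
px [147. 182.] c 715.4 529.9 LxW 109.4 106.7 ang -19.5
px [295. 145.] c 838.7 121.4 LxW 64.3 63.6 ang 46.2
px [364. 107.] c 955.7 -71.1 LxW 1436.7 39.2 ang 90.0
scene
px [574. 454.] c 1117.4 350.4 LxW 232.0 190.1 ang -80.5
px [ 84. 358.] c 683.8 -541.6 LxW 85.7 23.5 ang 85.3
px [278. 350.] c 768.1 -134.2 LxW 174.0 32.4 ang 75.6
px [391. 296.] c 708.0 157.5 LxW 70.5 68.5 ang 75.4
px [228. 295.] c 606.4 -211.3 LxW 121.2 33.1 ang -6.4
px [184. 271.] c 515.5 -306.1 LxW 121.4 33.0 ang -10.3
px [542. 252.] c 677.8 548.5 LxW 105.0 104.9 ang -22.2
px [635. 187.] c 547.6 893.4 LxW 165.3 42.7 ang -34.2
px [605. 155.] c 441.1 891.4 LxW 89.4 54.0 ang 0.2
px [427. 145.] c 265.7 419.6 LxW 85.0 81.5 ang 75.0
```

View pics/c1.png

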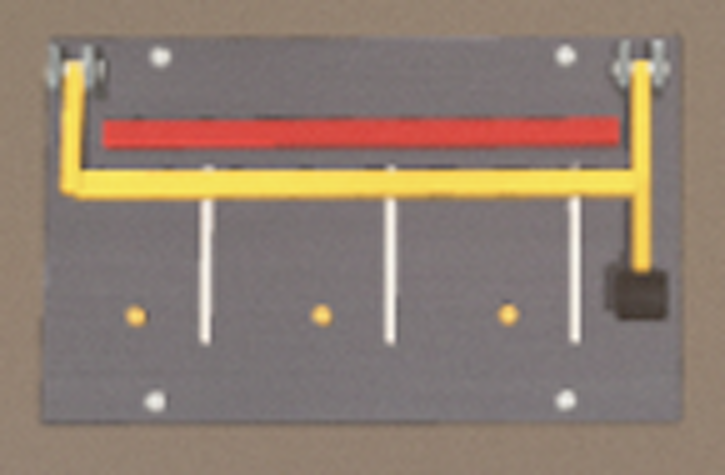

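View pics/c2.png

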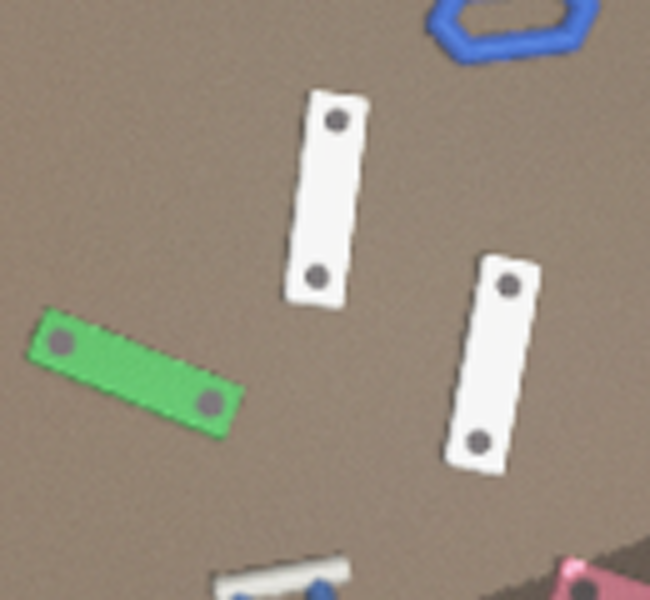

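The crops confirm two bright, white-looking bars with a hole mark at each end, the green look-alike beside them, and the hold-down fully down over the fence side. Now the jig pose.

```bash
cat > jig.py <<'E'
from h import *
def jig(f):
    hsv=cv2.cvtColor(f["color"],cv2.COLOR_BGR2HSV).astype(int); b=f["color"].astype(int)
    Xc=ray(f,np.stack(np.meshgrid(np.arange(640),np.arange(480)),-1).reshape(-1,2),0.012)[:,:2].reshape(480,640,2)
    roi=(np.hypot(Xc[...,0]-.585,Xc[...,1]-.14)<.26)
    H,S,V=hsv[...,0],hsv[...,1],hsv[...,2]
    # plate: neutral/bluish dark: blue>=red-ish
    pl=(roi&(b[...,0]-b[...,2]>-8)&(V<160)&(V>40)&(S<60))|(roi&(S>150)&((H<40)|(H>170)))
    pl=cv2.morphologyEx(pl.astype(np.uint8),cv2.MORPH_OPEN,np.ones((3,3)))
    pl=cv2.morphologyEx(pl,cv2.MORPH_CLOSE,np.ones((9,9)))
    cs,_=cv2.findContours(pl,cv2.RETR_EXTERNAL,cv2.CHAIN_APPROX_NONE); c=max(cs,key=cv2.contourArea)[:,0]
    P=ray(f,c,.012)[:,:2]*1000
    print("plate rect",cv2.minAreaRect(P.astype(np.float32)))
    red=roi&(S>150)&((H<6)|(H>172)); v,u=np.nonzero(red)
    P=ray(f,np.c_[u,v],.026)[:,:2]*1000
    print("red rect",cv2.minAreaRect(P.astype(np.float32)))
    ye=roi&(S>100)&(H>14)&(H<28)&(V>120)
    n,l,st,ce=cv2.connectedComponentsWithStats(ye.astype(np.uint8))
    for i in range(1,n):
        if 4<st[i,4]<40: print("pin",ce[i].round(1),st[i,4],(ray(f,ce[i],.026)[0]*1000).round(1))
    bk=roi&(V<42)
    n,l,st,ce=cv2.connectedComponentsWithStats(bk.astype(np.uint8))
    for i in range(1,n):
        if 40<st[i,4]: print("blk",ce[i].round(1),st[i,4],(ray(f,ce[i],.070)[0]*1000).round(1))
E
python3 - <<'E'
from jig import *
for n in("top","scene"):
    f=dict(np.load(f"pics/{n}0.npz")); print(n); jig(f)
    
f=dict(np.load("pics/scene0.npz"));cv2.imwrite("pics/c3.png",cv2.resize(f["color"][195:315,295:475],None,fx=4,fy=4,interpolation=cv2.INTER_CUBIC))
E
```

```text
top
plate rect ((576.16650390625, 178.1122283935547), (213.59918212890625, 355.2395935058594), 1.7096203565597534)
red rect ((627.36279296875, 179.18409729003906), (14.231196403503418, 286.87347412109375), 1.709610104560852)
pin [226.8 252.8] 11 [521.1 300.8  26. ]
pin [263.9 252.6] 11 [524.7 197.4  26. ]
pin [301.1 252.4] 11 [528.5  93.8  26. ]
scene
plate rect ((581.3124389648438, 181.5916748046875), (222.63641357421875, 369.0240783691406), 1.9834762811660767)
red rect ((634.6904907226562, 178.6949462890625), (20.868799209594727, 290.4247131347656), 1.9562928676605225)
pin [420.9 220.6] 18 [526. 299.  26.]
pin [382.9 229.9] 17 [529.1 195.8  26. ]
pin [343.5 240. ] 18 [533.8  91.   26. ]
```

View pics/c3.png

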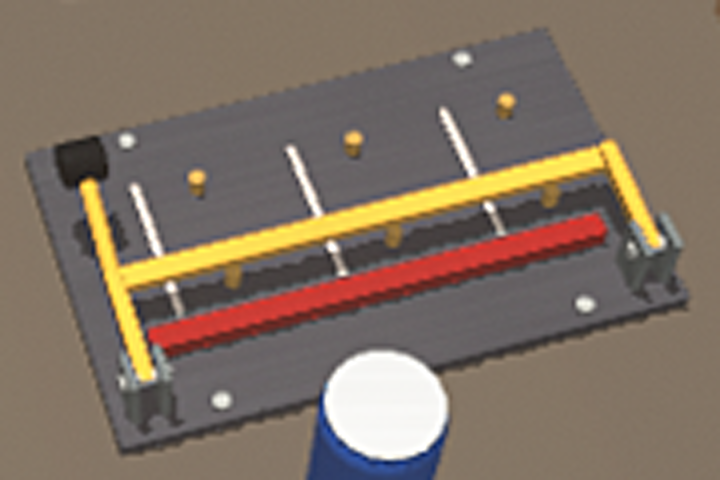

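Jig estimate, averaging both views: origin about (577, 178) mm, yaw about +0.034 rad. That puts the knob at about (532, 18, 62) mm, and the bars at (605, -211, -6.3°) and (514.5, -305, -10.3°). I'll go to the knob first, with the jaws along jig y, which needs a spin of -0.42.

```bash
python3 -m pendant '[{"dx":18,"dy":37,"spin":-0.03},{"dx":18,"dy":37,"spin":-0.03},{"dx":18,"dy":37,"spin":-0.03},{"dx":18,"dy":37,"spin":-0.03},{"dx":18,"dy":37,"spin":-0.03}]'
python3 -m pendant '[{"dx":18,"dy":37,"spin":-0.03},{"dx":18,"dy":37,"spin":-0.03},{"dx":18,"dy":37,"spin":-0.03},{"dx":18,"dy":37,"spin":-0.03},{"dx":18,"dy":37,"spin":-0.03}]'
```

```text
$[0]: bad value
$[0]: bad value
```

```bash
python3 -m pendant '[{"dx":18,"dy":37,"dz":0,"spin":-0.03,"claw":1},{"dx":18,"dy":37,"dz":0,"spin":-0.03,"claw":1},{"dx":18,"dy":37,"dz":0,"spin":-0.03,"claw":1},{"dx":18,"dy":37,"dz":0,"spin":-0.03,"claw":1},{"dx":18,"dy":37,"dz":0,"spin":-0.03,"claw":1}]'
```

```text
time_s: 0.52
tcp_pos: [0.3543, -0.3518, 0.218]
eef_rot: [-0.0, 0.806, -0.592, -0.0]
wrist_force: [0.6, 0.4, -0.2]
finger_gap: 0.0931
```

```bash
python3 -m pendant '[{"dx":18,"dy":37,"dz":0,"spin":-0.027,"claw":0.6},{"dx":18,"dy":37,"dz":0,"spin":-0.027,"claw":0.6},{"dx":18,"dy":37,"dz":0,"spin":-0.027,"claw":0.6},{"dx":18,"dy":37,"dz":0,"spin":-0.027,"claw":0.6},{"dx":18,"dy":37,"dz":0,"spin":-0.027,"claw":0.6}]'
python3 -m pendant '[{"dx":18,"dy":37,"dz":0,"spin":-0.027,"claw":0.6},{"dx":18,"dy":37,"dz":0,"spin":-0.027,"claw":0.6},{"dx":18,"dy":37,"dz":0,"spin":-0.027,"claw":0.6},{"dx":18,"dy":37,"dz":0,"spin":-0.027,"claw":0.6},{"dx":16,"dy":37,"dz":0,"spin":-0.028,"claw":0.6}]'
python3 -m pendant '[{"dx":0,"dy":0,"dz":-20,"spin":0,"claw":0.6},{"dx":0,"dy":0,"dz":-20,"spin":0,"claw":0.6},{"dx":0,"dy":0,"dz":-20,"spin":0,"claw":0.6},{"dx":0,"dy":0,"dz":-20,"spin":0,"claw":0.6},{"dx":0,"dy":0,"dz":-18,"spin":0,"claw":0.6}]'
python3 - <<'E'
from h import *
from workcell import eyes
for n,(r0,r1,c0,c1) in dict(top=(180,300,220,400),scene=(180,300,250,430)).items():
    f=eyes.grab_frame(n); cv2.imwrite(f"pics/k_{n}.png",cv2.resize(f["color"][r0:r1,c0:c1],None,fx=4,fy=4))
E
```

```text
time_s: 0.93
tcp_pos: [0.4444, -0.1667, 0.2184]
eef_rot: [0.0, 0.764, -0.645, -0.0]
wrist_force: [1.4, -0.0, 0.1]
finger_gap: 0.0641
time_s: 1.35
tcp_pos: [0.5325, 0.0184, 0.2183]
eef_rot: [0.0, 0.719, -0.695, -0.0]
wrist_force: [0.3, -0.9, -0.0]
finger_gap: 0.0558
time_s: 1.77
tcp_pos: [0.5314, 0.0166, 0.1188]
eef_rot: [0.0, 0.719, -0.695, -0.001]
wrist_force: [-0.2, -0.7, -0.2]
finger_gap: 0.0559
```

View pics/k_scene.png

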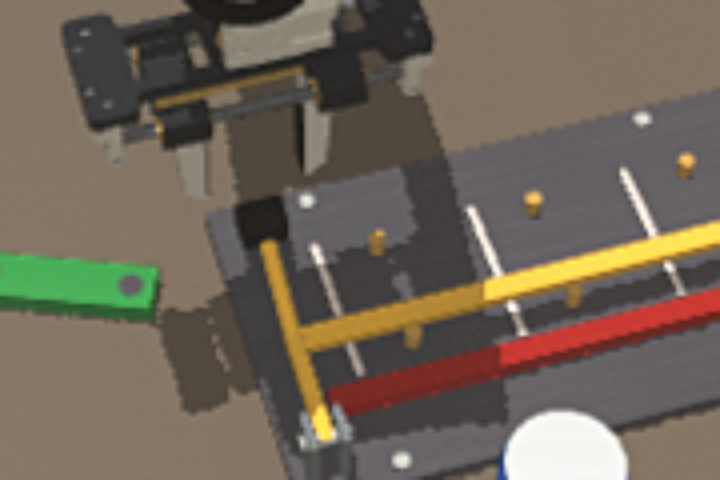

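The picture shows the fingers above and in front of the black knob, which is at scene pixel about (315.5, 235.5). I'll check the offset.

Run:
```python
from h import *
f=dict(np.load("pics/scene0.npz")); t=dict(np.load("pics/top0.npz"))
print("scene px of TCP",proj(f,[.5314,.0166,.1188]))
for n,g in(("s",f),("t",t)):
    m=(g["color"].max(2)<40).astype(np.uint8)
    k,l,st,ce=cv2.connectedComponentsWithStats(m)
    exp=proj(g,[.532,.018,.062])[0]
    for i in range(1,k):
        if st[i,4]>15 and np.linalg.norm(ce[i]-exp)<40: print(n,exp,ce[i],st[i],(ray(g,ce[i],.066)*1000).round(1))
```

```text
scene px of TCP [[313.43610479 223.11473035]]
s [314.62611233 237.22553578] [316.5        238.55555556] [311 236  11   5  18] [[539.7  20.8  66. ]]
```

View pics/k_top.png

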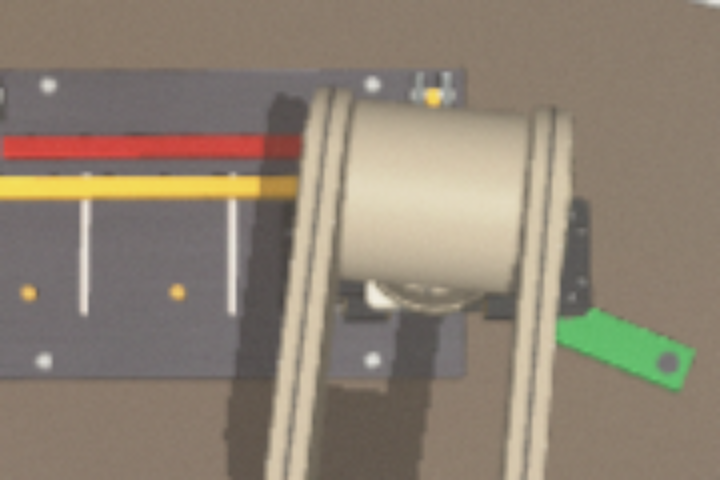

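```bash
python3 -m pendant '[{"dx":0,"dy":0,"dz":-15,"spin":0,"claw":0.6},{"dx":0,"dy":0,"dz":-15,"spin":0,"claw":0.6},{"dx":0,"dy":0,"dz":-15,"spin":0,"claw":0.6},{"dx":0,"dy":0,"dz":-15,"spin":0,"claw":0.6},{"dx":0,"dy":0,"dz":-15,"spin":0,"claw":0.6}]'
python3 -m pendant '[{"dx":0,"dy":0,"dz":0,"spin":0,"claw":0.1},{"dx":0,"dy":0,"dz":0,"spin":0,"claw":0.1},{"dx":0,"dy":0,"dz":0,"spin":0,"claw":0.1},{"dx":0,"dy":0,"dz":0,"spin":0,"claw":0.1},{"dx":0,"dy":0,"dz":0,"spin":0,"claw":0.1}]'
python3 -m pendant '[{"dx":0,"dy":0,"dz":0,"spin":0,"claw":0.1},{"dx":0,"dy":0,"dz":0,"spin":0,"claw":0.1},{"dx":0,"dy":0,"dz":0,"spin":0,"claw":0.1},{"dx":0,"dy":0,"dz":0,"spin":0,"claw":0.1},{"dx":0,"dy":0,"dz":0,"spin":0,"claw":0.1}]'
python3 - <<'E'
import numpy as np
yaw=.034; th=np.linspace(0,1.8,26)
a=np.arctan2(20,135)+th; r=np.hypot(135,20)
X=np.c_[-np.cos(a)*np.cos(yaw),-np.cos(a)*np.sin(yaw),np.sin(a)]*r
print(np.diff(X,axis=0).round(1).tolist())
E
```

```text
time_s: 2.28
tcp_pos: [0.5329, 0.0162, 0.0464]
eef_rot: [-0.0, 0.719, -0.695, 0.001]
wrist_force: [-0.0, -0.4, 0.1]
finger_gap: 0.0556
time_s: 2.7
tcp_pos: [0.5333, 0.0186, 0.0472]
eef_rot: [-0.002, 0.719, -0.695, -0.001]
wrist_force: [-0.5, 9.5, 1.6]
finger_gap: 0.0279
time_s: 3.12
tcp_pos: [0.5332, 0.0186, 0.0471]
eef_rot: [-0.002, 0.719, -0.695, -0.0]
wrist_force: [0.8, 12.3, 0.7]
finger_gap: 0.0278
[[1.8, 0.1, 9.7], [2.5, 0.1, 9.5], [3.2, 0.1, 9.3], [3.8, 0.1, 9.1], [4.5, 0.2, 8.8], [5.1, 0.2, 8.4], [5.7, 0.2, 8.0], [6.2, 0.2, 7.6], [6.8, 0.2, 7.1], [7.3, 0.2, 6.6], [7.7, 0.3, 6.1], [8.1, 0.3, 5.5], [8.5, 0.3, 4.9], [8.8, 0.3, 4.3], [9.1, 0.3, 3.6], [9.4, 0.3, 3.0], [9.5, 0.3, 2.3], [9.7, 0.3, 1.6], [9.8, 0.3, 0.9], [9.8, 0.3, 0.2], [9.8, 0.3, -0.5], [9.7, 0.3, -1.2], [9.6, 0.3, -1.9], [9.5, 0.3, -2.6], [9.3, 0.3, -3.3]]
```

The knob is gripped, with a gap of 27.9 mm. Swinging it up along its arc.

```bash
python3 -m pendant '[{"dx":1.8,"dy":1,"dz":9.7,"spin":0,"claw":0.1},{"dx":2.5,"dy":1,"dz":9.5,"spin":0,"claw":0.1},{"dx":3.2,"dy":0.5,"dz":9.3,"spin":0,"claw":0.1},{"dx":3.8,"dy":0.1,"dz":9.1,"spin":0,"claw":0.1},{"dx":4.5,"dy":0.2,"dz":8.8,"spin":0,"claw":0.1}]'
python3 -m pendant '[{"dx":5.1,"dy":0.2,"dz":8.4,"spin":0,"claw":0.1},{"dx":5.7,"dy":0.2,"dz":8,"spin":0,"claw":0.1},{"dx":6.2,"dy":0.2,"dz":7.6,"spin":0,"claw":0.1},{"dx":6.8,"dy":0.2,"dz":7.1,"spin":0,"claw":0.1},{"dx":7.3,"dy":0.2,"dz":6.6,"spin":0,"claw":0.1}]'
```

```text
time_s: 3.53
tcp_pos: [0.5488, 0.0191, 0.0926]
eef_rot: [-0.001, 0.719, -0.695, 0.001]
wrist_force: [8.4, 0.8, -12.0]
finger_gap: 0.0282
time_s: 3.95
tcp_pos: [0.5786, 0.0201, 0.1293]
eef_rot: [0.001, 0.719, -0.695, -0.001]
wrist_force: [2.5, -0.4, -11.6]
finger_gap: 0.0276
```

```bash
python3 -m pendant '[{"dx":7.7,"dy":0.3,"dz":6.1,"spin":0,"claw":0.1},{"dx":8.1,"dy":0.3,"dz":5.5,"spin":0,"claw":0.1},{"dx":8.5,"dy":0.3,"dz":4.9,"spin":0,"claw":0.1},{"dx":8.8,"dy":0.3,"dz":4.3,"spin":0,"claw":0.1},{"dx":9.1,"dy":0.3,"dz":3.6,"spin":0,"claw":0.1}]'
python3 -m pendant '[{"dx":9.4,"dy":0.3,"dz":3,"spin":0,"claw":0.1},{"dx":9.5,"dy":0.3,"dz":2.3,"spin":0,"claw":0.1},{"dx":9.7,"dy":0.3,"dz":1.6,"spin":0,"claw":0.1},{"dx":9.8,"dy":0.3,"dz":0.9,"spin":0,"claw":0.1},{"dx":9.8,"dy":0.3,"dz":0.2,"spin":0,"claw":0.1}]'
python3 -m pendant '[{"dx":9.8,"dy":0.3,"dz":-0.5,"spin":0,"claw":0.1},{"dx":9.7,"dy":0.3,"dz":-1.2,"spin":0,"claw":0.1},{"dx":9.6,"dy":0.3,"dz":-1.9,"spin":0,"claw":0.1},{"dx":9.5,"dy":0.3,"dz":-2.6,"spin":0,"claw":0.1},{"dx":9.3,"dy":0.3,"dz":-3.3,"spin":0,"claw":0.1}]'
```

```text
time_s: 4.37
tcp_pos: [0.62, 0.0215, 0.1534]
eef_rot: [0.001, 0.719, -0.695, -0.001]
wrist_force: [-2.7, -0.7, -7.8]
finger_gap: 0.0278
time_s: 4.78
tcp_pos: [0.6685, 0.023, 0.1622]
eef_rot: [0.001, 0.719, -0.695, -0.001]
wrist_force: [-6.3, 0.6, -1.6]
finger_gap: 0.0278
time_s: 5.2
tcp_pos: [0.7176, 0.0247, 0.1542]
eef_rot: [0.0, 0.719, -0.695, -0.0]
wrist_force: [-4.4, 0.3, 4.2]
finger_gap: 0.028
```

```bash
python3 -m pendant '[{"dx":3,"dy":0,"dz":-1,"spin":0,"claw":0.1},{"dx":2,"dy":0,"dz":-1,"spin":0,"claw":0.1},{"dx":2,"dy":0,"dz":-1,"spin":0,"claw":0.1},{"dx":0,"dy":0,"dz":0,"spin":0,"claw":0.1},{"dx":0,"dy":0,"dz":0,"spin":0,"claw":0.1}]'
```

```text
time_s: 5.62
tcp_pos: [0.7232, 0.0248, 0.1521]
eef_rot: [0.001, 0.719, -0.695, -0.001]
wrist_force: [-12.2, 1.5, 11.0]
finger_gap: 0.0276
```

```bash
python3 -m pendant '[{"dx":2,"dy":0,"dz":-1,"spin":0,"claw":0.1},{"dx":2,"dy":0,"dz":-1,"spin":0,"claw":0.1},{"dx":0,"dy":0,"dz":0,"spin":0,"claw":0.1},{"dx":0,"dy":0,"dz":0,"spin":0,"claw":0.1},{"dx":0,"dy":0,"dz":0,"spin":0,"claw":0.1}]'
```

```text
time_s: 6.03
tcp_pos: [0.7253, 0.0249, 0.1513]
eef_rot: [0.002, 0.719, -0.695, -0.002]
wrist_force: [-27.5, 1.1, 22.0]
finger_gap: 0.0279
```

Force is climbing (about 35 N), so it is against the upper stop. I'll unload, release and lift.

```bash
python3 -m pendant '[{"dx":-3,"dy":0,"dz":1.5,"spin":0,"claw":0.1},{"dx":0,"dy":0,"dz":0,"spin":0,"claw":0.6},{"dx":0,"dy":0,"dz":0,"spin":0,"claw":0.6},{"dx":0,"dy":0,"dz":0,"spin":0,"claw":0.6},{"dx":0,"dy":0,"dz":0,"spin":0,"claw":0.6}]'
python3 -m pendant '[{"dx":0,"dy":0,"dz":15,"spin":0,"claw":0.6},{"dx":0,"dy":0,"dz":20,"spin":0,"claw":0.6},{"dx":0,"dy":0,"dz":20,"spin":0,"claw":0.6},{"dx":0,"dy":0,"dz":20,"spin":0,"claw":0.6},{"dx":0,"dy":0,"dz":0,"spin":0,"claw":0.8}]'
python3 -m pendant '[{"dx":-15,"dy":-35,"dz":0,"spin":0,"claw":0.8},{"dx":-15,"dy":-35,"dz":0,"spin":0,"claw":0.8},{"dx":-15,"dy":-35,"dz":0,"spin":0,"claw":0.8},{"dx":-15,"dy":-35,"dz":0,"spin":0,"claw":0.8},{"dx":-15,"dy":-35,"dz":0,"spin":0,"claw":0.8}]'
python3 - <<'E'
from h import *
from workcell import eyes
for n in ("top","scene"):
    f=eyes.grab_frame(n); cv2.imwrite(f"pics/u_{n}.png",f["color"]); print(n);bars(f)
E
```

```text
time_s: 6.45
tcp_pos: [0.7254, 0.0244, 0.1488]
eef_rot: [0.0, 0.719, -0.695, -0.0]
wrist_force: [-0.7, -0.9, 0.5]
finger_gap: 0.0499
time_s: 6.87
tcp_pos: [0.7278, 0.0244, 0.2313]
eef_rot: [-0.003, 0.719, -0.695, 0.003]
wrist_force: [0.2, 0.2, 2.6]
finger_gap: 0.0591
time_s: 7.28
tcp_pos: [0.6494, -0.1518, 0.2241]
eef_rot: [0.0, 0.719, -0.695, -0.0]
wrist_force: [0.6, -0.2, 0.4]
finger_gap: 0.0744
top
px [187. 327.] c 312.9 403.6 LxW 82.5 80.2 ang 3.2
px [621. 357.] c 263.5 -789.8 LxW 510.0 108.8 ang -1.9
px [443. 262.] c 513.3 -304.6 LxW 120.8 33.2 ang -10.2
px [ 25. 229.] c 576.8 877.6 LxW 136.3 22.3 ang -89.7
px [410. 230.] c 604.0 -210.0 LxW 121.1 33.2 ang -6.5
px [526. 204.] c 687.5 -539.3 LxW 83.6 23.6 ang 85.3
px [147. 182.] c 710.2 545.0 LxW 108.8 104.2 ang 55.0
px [295. 145.] c 838.7 121.4 LxW 64.3 63.6 ang 46.2
px [366. 107.] c 955.0 -71.1 LxW 1436.7 38.9 ang -90.0
scene
px [575. 455.] c 1076.5 379.1 LxW 253.5 174.0 ang 75.8
px [ 84. 358.] c 683.6 -541.5 LxW 85.9 24.0 ang 85.2
px [246. 350.] c 758.8 -192.0 LxW 58.6 24.9 ang 70.6
px [391. 296.] c 708.0 157.5 LxW 70.5 68.5 ang 75.4
px [228. 294.] c 606.4 -211.3 LxW 121.2 33.1 ang -6.4
px [184. 271.] c 515.5 -306.0 LxW 121.4 33.2 ang -10.3
px [542. 252.] c 677.8 548.5 LxW 105.0 104.9 ang -22.2
px [635. 187.] c 547.6 893.4 LxW 165.3 42.7 ang -34.2
px [605. 155.] c 441.1 891.4 LxW 89.4 54.0 ang 0.2
px [427. 145.] c 267.2 419.3 LxW 86.4 83.5 ang -20.3
```

View pics/u_scene.png

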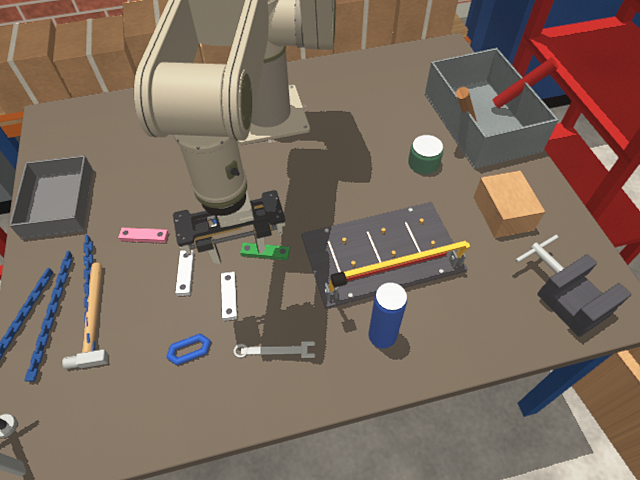

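View pics/u_top.png

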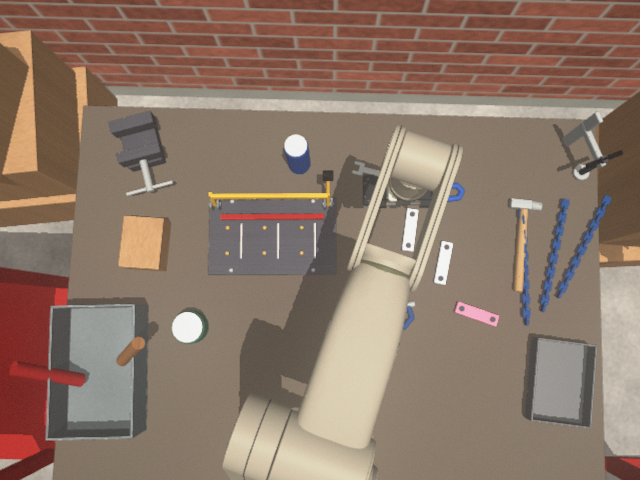

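The hold-down is fully up and back: the cross bar is over the posts in the top view at row 196, and the lanes are open. No third bar shows where the arm had been blocking the view. Next is bar A at (605, -210.7), angle -6.4°.

```bash
python3 -m pendant '[{"dx":-9,"dy":-12,"dz":-10,"spin":-0.03,"claw":0.7},{"dx":-9,"dy":-12,"dz":-20,"spin":-0.03,"claw":0.7},{"dx":-9,"dy":-12,"dz":-20,"spin":-0.03,"claw":0.7},{"dx":-9,"dy":-12,"dz":-20,"spin":-0.03,"claw":0.7},{"dx":-8.5,"dy":-11,"dz":-20,"spin":-0.026,"claw":0.7}]'
python3 -m pendant '[{"dx":0,"dy":0,"dz":-20,"spin":0,"claw":0.7},{"dx":0,"dy":0,"dz":-20,"spin":0,"claw":0.7},{"dx":0,"dy":0,"dz":-15,"spin":0,"claw":0.7},{"dx":0,"dy":0,"dz":0,"spin":0,"claw":0.7},{"dx":0,"dy":0,"dz":0,"spin":0,"claw":0.7}]'
python3 - <<'E'
from h import *
from workcell import eyes,get_obs
o=get_obs(); print(o["tcp_pos"],o["eef_rot"])
f=eyes.grab_frame("scene"); cv2.imwrite("pics/a1.png",cv2.resize(f["color"][190:340,130:330],None,fx=4,fy=4)); bars(f)
print(proj(f,o["tcp_pos"]))
E
```

```text
time_s: 7.8
tcp_pos: [0.6056, -0.2096, 0.1333]
eef_rot: [0.0, -0.666, 0.746, -0.0]
wrist_force: [0.6, 0.8, 0.1]
finger_gap: 0.065
time_s: 8.22
tcp_pos: [0.6052, -0.2087, 0.0782]
eef_rot: [-0.0, -0.667, 0.745, 0.001]
wrist_force: [0.9, 0.4, 0.7]
finger_gap: 0.0652
[ 0.60523222 -0.20873036  0.0782267 ] [-4.47067551e-04 -6.66800338e-01  7.45235441e-01  1.11691774e-03]
px [574. 455.] c 1076.5 379.1 LxW 253.5 174.0 ang 75.8
px [ 84. 358.] c 683.6 -541.6 LxW 85.7 23.9 ang 85.3
px [278. 350.] c 766.9 -133.9 LxW 174.0 34.7 ang 75.6
px [391. 296.] c 708.0 157.5 LxW 70.5 68.5 ang 75.4
px [227. 288.] c 596.0 -210.9 LxW 100.1 31.4 ang -7.6
px [183. 274.] c 517.3 -306.0 LxW 117.6 33.0 ang -10.9
px [542. 252.] c 677.8 548.5 LxW 105.0 104.9 ang -22.2
px [635. 187.] c 547.6 893.4 LxW 165.3 42.7 ang -34.2
px [605. 155.] c 441.1 891.4 LxW 89.4 54.0 ang 0.2
px [428. 145.] c 267.0 419.5 LxW 84.9 84.3 ang 37.0
[[224.48419346 279.77832852]]
```

View pics/a1.png

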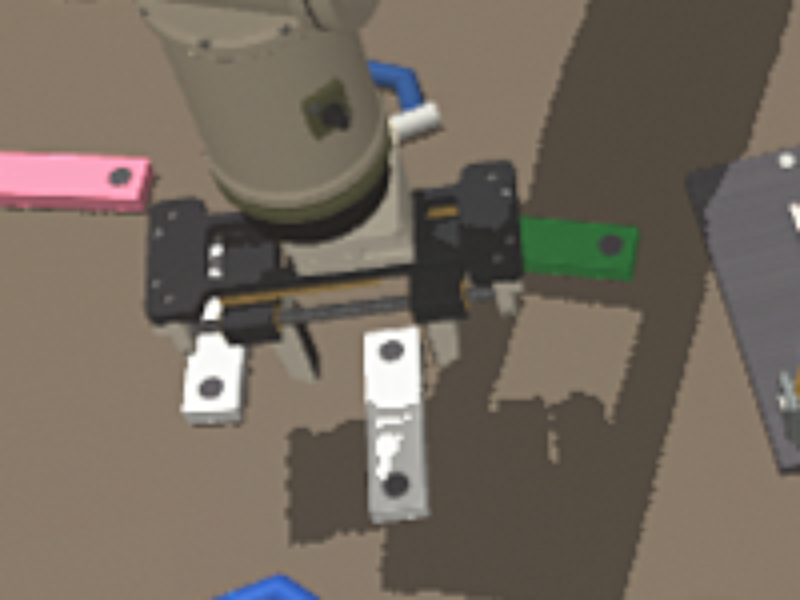

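The picture shows the fingers either side of bar A's y range, with the bar clear below them. Descending and gripping.

```bash
python3 -m pendant '[{"dx":0,"dy":-2,"dz":-15,"spin":0,"claw":0.7},{"dx":0,"dy":0,"dz":-15,"spin":0,"claw":0.7},{"dx":0,"dy":0,"dz":-15,"spin":0,"claw":0.7},{"dx":0,"dy":0,"dz":-15,"spin":0,"claw":0.7},{"dx":0,"dy":0,"dz":-11,"spin":0,"claw":0.7}]'
python3 -m pendant '[{"dx":0,"dy":0,"dz":-2,"spin":0,"claw":0.7},{"dx":0,"dy":0,"dz":0,"spin":0,"claw":0.15},{"dx":0,"dy":0,"dz":0,"spin":0,"claw":0.15},{"dx":0,"dy":0,"dz":0,"spin":0,"claw":0.15},{"dx":0,"dy":0,"dz":0,"spin":0,"claw":0.15}]'
python3 -m pendant '[{"dx":0,"dy":0,"dz":0,"spin":0,"claw":0.15},{"dx":0,"dy":0,"dz":0,"spin":0,"claw":0.15},{"dx":0,"dy":0,"dz":0,"spin":0,"claw":0.15},{"dx":0,"dy":0,"dz":0,"spin":0,"claw":0.15},{"dx":0,"dy":0,"dz":0,"spin":0,"claw":0.15}]'
```

```text
time_s: 8.68
tcp_pos: [0.6058, -0.2114, 0.0068]
eef_rot: [-0.0, -0.667, 0.745, 0.0]
wrist_force: [0.7, 0.3, -0.2]
finger_gap: 0.065
time_s: 9.1
tcp_pos: [0.6067, -0.2118, 0.0074]
eef_rot: [0.0, -0.667, 0.745, -0.001]
wrist_force: [-0.3, -0.2, -0.2]
finger_gap: 0.0429
time_s: 9.52
tcp_pos: [0.6064, -0.2115, 0.007]
eef_rot: [0.0, -0.667, 0.745, -0.0]
wrist_force: [-0.8, 2.0, 6.0]
finger_gap: 0.0318
```

Bar A is gripped, with a gap of 31.8 mm. Lifting and carrying it to a spot just short of the left lane: target TCP about (546, 274.5) at yaw -88°.

```bash
python3 -m pendant '[{"dx":0,"dy":0,"dz":10,"spin":0,"claw":0.15},{"dx":0,"dy":0,"dz":20,"spin":0,"claw":0.15},{"dx":0,"dy":0,"dz":20,"spin":0,"claw":0.15},{"dx":0,"dy":0,"dz":20,"spin":0,"claw":0.15},{"dx":0,"dy":0,"dz":20,"spin":0,"claw":0.15}]'
python3 -m pendant '[{"dx":-2,"dy":20,"dz":0,"spin":0.01,"claw":0.15},{"dx":-4,"dy":32,"dz":0,"spin":0.01,"claw":0.15},{"dx":-4,"dy":32,"dz":0,"spin":0.01,"claw":0.15},{"dx":-4,"dy":32,"dz":0,"spin":0.01,"claw":0.15},{"dx":-4,"dy":32,"dz":0,"spin":0.01,"claw":0.15}]'
python3 -m pendant '[{"dx":-4,"dy":32,"dz":0,"spin":0.01,"claw":0.15},{"dx":-4,"dy":32,"dz":0,"spin":0.01,"claw":0.15},{"dx":-4,"dy":32,"dz":0,"spin":0.01,"claw":0.15},{"dx":-4,"dy":32,"dz":0,"spin":0.01,"claw":0.15},{"dx":-4,"dy":32,"dz":0,"spin":0.01,"claw":0.15}]'
python3 -m pendant '[{"dx":-4,"dy":32,"dz":0,"spin":0.01,"claw":0.15},{"dx":-4,"dy":32,"dz":0,"spin":0.01,"claw":0.15},{"dx":-4,"dy":32,"dz":0,"spin":0.01,"claw":0.15},{"dx":-4,"dy":32,"dz":0,"spin":0.01,"claw":0.15},{"dx":-4,"dy":20,"dz":0,"spin":0.006,"claw":0.15}]'
```

```text
time_s: 9.93
tcp_pos: [0.6047, -0.2112, 0.0962]
eef_rot: [-0.001, -0.667, 0.745, 0.001]
wrist_force: [0.1, -0.5, -4.0]
finger_gap: 0.0318
time_s: 10.35
tcp_pos: [0.5865, -0.0623, 0.0955]
eef_rot: [-0.001, -0.685, 0.728, 0.001]
wrist_force: [0.3, 1.1, -3.2]
finger_gap: 0.0314
time_s: 10.77
tcp_pos: [0.5666, 0.0978, 0.0956]
eef_rot: [-0.001, -0.703, 0.711, 0.0]
wrist_force: [1.3, 0.3, -4.3]
finger_gap: 0.032
time_s: 11.18
tcp_pos: [0.5465, 0.2472, 0.0957]
eef_rot: [0.0, 0.72, -0.694, -0.001]
wrist_force: [0.2, -0.1, -4.2]
finger_gap: 0.0314
```

```bash
python3 -m pendant '[{"dx":0,"dy":15,"dz":-15,"spin":0,"claw":0.15},{"dx":0,"dy":12,"dz":-15,"spin":0,"claw":0.15},{"dx":0,"dy":0,"dz":-10,"spin":0,"claw":0.15},{"dx":0,"dy":0,"dz":0,"spin":0,"claw":0.15},{"dx":0,"dy":0,"dz":0,"spin":0,"claw":0.15}]'
python3 - <<'E'
from jig import *
from workcell import eyes,get_obs
o=get_obs(); print(o["tcp_pos"],o["eef_rot"])
for n in("top","scene"):
    f=eyes.grab_frame(n); print(n); bars(f); jig(f)
    if n=="scene":cv2.imwrite("pics/p1.png",cv2.resize(f["color"][180:310,295:495],None,fx=4,fy=4))
E
```

```text
time_s: 11.6
tcp_pos: [0.5467, 0.2704, 0.0549]
eef_rot: [0.002, 0.719, -0.695, -0.0]
wrist_force: [-0.1, -0.1, -3.8]
finger_gap: 0.0312
[0.546672   0.27042767 0.05489906] [ 1.59973795e-03  7.19290996e-01 -6.94706911e-01 -4.60282346e-04]
top
px [188. 325.] c 313.0 402.7 LxW 83.8 82.8 ang 88.4
px [621. 357.] c 263.6 -789.8 LxW 509.8 108.8 ang -1.9
px [443. 262.] c 513.4 -304.8 LxW 120.7 33.0 ang -10.2
px [ 24. 229.] c 575.3 877.9 LxW 135.7 22.8 ang -88.3
px [526. 204.] c 687.5 -539.3 LxW 83.6 23.6 ang 85.3
px [382. 174.] c 758.8 -132.1 LxW 175.3 35.3 ang 75.7
px [148. 182.] c 709.8 544.4 LxW 107.4 104.2 ang 55.0
px [295. 145.] c 838.7 121.4 LxW 64.3 63.6 ang 46.2
px [366. 107.] c 955.0 -71.1 LxW 1436.7 38.9 ang -90.0
plate rect ((584.0291137695312, 135.37330627441406), (249.41201782226562, 285.6292419433594), 6.719150543212891)
red rect ((629.7085571289062, 148.25607299804688), (11.387321472167969, 224.896728515625), 1.7096072435379028)
pin [301.2 227.2] 11 [599.5  96.   26. ]
pin [226.6 252.8] 12 [521.2 301.5  26. ]
pin [301.1 252.4] 11 [528.5  93.8  26. ]
pin [264.2 253.4] 5 [522.6 1
[... 415 characters left out ...]
1.2 891.4 LxW 89.7 53.5 ang -0.2
plate rect ((535.2556762695312, 193.6396942138672), (313.880615234375, 396.4825134277344), 1.9871501922607422)
red rect ((640.5902709960938, 194.0736083984375), (8.03805923461914, 252.77890014648438), 1.969096302986145)
pin [417.2 190. ] 6 [427.  325.9  26. ]
pin [416.7 202. ] 22 [465.7 310.2  26. ]
pin [408. 210.] 6 [485.  278.9  26. ]
pin [382.8 230.1] 18 [529.6 195.5  26. ]
pin [343.5 239.9] 17 [533.7  91.1  26. ]
pin [432.2 243.4] 18 [599.4 300.7  26. ]
pin [392.8 253.3] 18 [602.5 197.   26. ]
pin [352.8 263.1] 19 [605.   94.3  26. ]
pin [330.7 286.5] 37 [654.1  26.   26. ]
blk [409.1 194. ] 138 [468.  281.8  70. ]
blk [413.4 209. ] 47 [516.6 275.4  70. ]
```

View pics/p1.png

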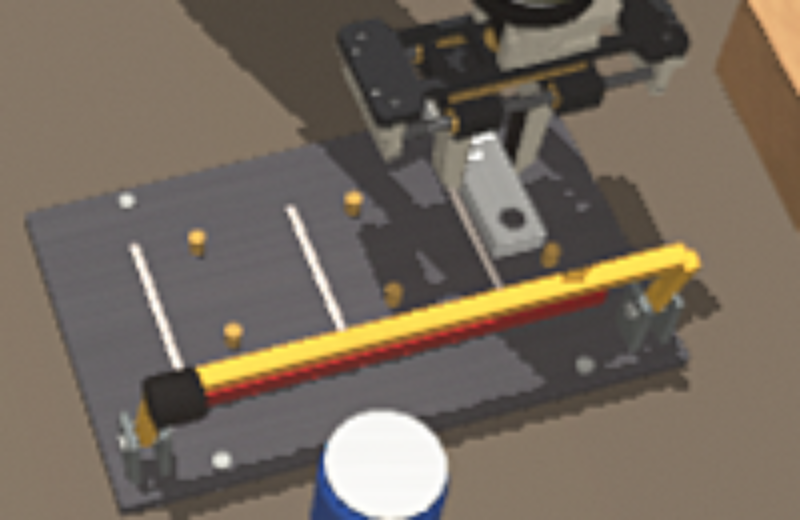

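Bar A is straight over the left lane, at crop (505,200), short of the fence and on the white-line side of the pins. Lowering it onto the plate.

```bash
python3 -m pendant '[{"dx":0,"dy":2,"dz":-12,"spin":0,"claw":0.15},{"dx":0,"dy":0,"dz":-10,"spin":0,"claw":0.15},{"dx":0,"dy":0,"dz":-9,"spin":0,"claw":0.15},{"dx":0,"dy":0,"dz":-3,"spin":0,"claw":0.15},{"dx":0,"dy":0,"dz":0,"spin":0,"claw":0.15}]'
python3 -m pendant '[{"dx":0,"dy":0,"dz":-1,"spin":0,"claw":0.15},{"dx":0,"dy":0,"dz":-1,"spin":0,"claw":0.15},{"dx":0,"dy":0,"dz":-1,"spin":0,"claw":0.15},{"dx":0,"dy":0,"dz":0,"spin":0,"claw":0.15},{"dx":0,"dy":0,"dz":0,"spin":0,"claw":0.15}]'
```

```text
time_s: 12.12
tcp_pos: [0.5464, 0.2728, 0.02]
eef_rot: [0.002, 0.719, -0.695, -0.001]
wrist_force: [-0.7, -0.2, -3.4]
finger_gap: 0.0315
time_s: 12.53
tcp_pos: [0.548, 0.2737, 0.0194]
eef_rot: [-0.0, 0.719, -0.695, 0.0]
wrist_force: [0.0, -0.4, -4.9]
finger_gap: 0.0315
```

```bash
python3 -m pendant '[{"dx":0,"dy":0,"dz":-1,"spin":0,"claw":0.15},{"dx":0,"dy":0,"dz":-1,"spin":0,"claw":0.15},{"dx":0,"dy":0,"dz":0,"spin":0,"claw":0.15},{"dx":0,"dy":0,"dz":0,"spin":0,"claw":0.15},{"dx":0,"dy":0,"dz":0,"spin":0,"claw":0.15}]'
```

```text
time_s: 12.95
tcp_pos: [0.5482, 0.2738, 0.0189]
eef_rot: [-0.0, 0.719, -0.695, 0.0]
wrist_force: [-5.1, -3.6, 7.8]
finger_gap: 0.0315
```

```bash
python3 -m pendant '[{"dx":0,"dy":0,"dz":-1,"spin":0,"claw":0.15},{"dx":0,"dy":0,"dz":0,"spin":0,"claw":0.15},{"dx":0,"dy":0,"dz":0,"spin":0,"claw":0.15},{"dx":0,"dy":0,"dz":0,"spin":0,"claw":0.15},{"dx":0,"dy":0,"dz":0,"spin":0,"claw":0.15}]'
```

```text
time_s: 13.37
tcp_pos: [0.5484, 0.2738, 0.0189]
eef_rot: [-0.0, 0.719, -0.695, 0.0]
wrist_force: [-9.6, -3.5, 17.3]
finger_gap: 0.0316
```

The bar is on the plate. I'll ease the pressure, then slide +y towards the pins, still gripped.

```bash
python3 -m pendant '[{"dx":0,"dy":0,"dz":1.5,"spin":0,"claw":0.15},{"dx":0,"dy":1.5,"dz":0,"spin":0,"claw":0.15},{"dx":0,"dy":1.5,"dz":0,"spin":0,"claw":0.15},{"dx":0,"dy":0,"dz":0,"spin":0,"claw":0.15},{"dx":0,"dy":0,"dz":0,"spin":0,"claw":0.15}]'
python3 -m pendant '[{"dx":0,"dy":1,"dz":0,"spin":0,"claw":0.15},{"dx":0,"dy":1,"dz":0,"spin":0,"claw":0.15},{"dx":0,"dy":0,"dz":0,"spin":0,"claw":0.15},{"dx":0,"dy":0,"dz":0,"spin":0,"claw":0.15},{"dx":0,"dy":0,"dz":0,"spin":0,"claw":0.15}]'
python3 -m pendant '[{"dx":0,"dy":1,"dz":0,"spin":0,"claw":0.15},{"dx":0,"dy":1,"dz":0,"spin":0,"claw":0.15},{"dx":0,"dy":0,"dz":0,"spin":0,"claw":0.15},{"dx":0,"dy":0,"dz":0,"spin":0,"claw":0.15},{"dx":0,"dy":0,"dz":0,"spin":0,"claw":0.15}]'
```

```text
time_s: 13.78
tcp_pos: [0.549, 0.2765, 0.0189]
eef_rot: [-0.001, 0.719, -0.695, 0.001]
wrist_force: [-2.4, -3.5, 5.7]
finger_gap: 0.0316
time_s: 14.2
tcp_pos: [0.5492, 0.2784, 0.0189]
eef_rot: [-0.001, 0.719, -0.695, 0.001]
wrist_force: [0.2, -3.3, 5.5]
finger_gap: 0.0317
time_s: 14.62
tcp_pos: [0.5493, 0.2804, 0.019]
eef_rot: [-0.001, 0.719, -0.695, 0.001]
wrist_force: [-1.0, -3.9, 5.5]
finger_gap: 0.0318
```

```bash
python3 -m pendant '[{"dx":0,"dy":1,"dz":0,"spin":0,"claw":0.15},{"dx":0,"dy":1,"dz":0,"spin":0,"claw":0.15},{"dx":0,"dy":0,"dz":0,"spin":0,"claw":0.15},{"dx":0,"dy":0,"dz":0,"spin":0,"claw":0.15},{"dx":0,"dy":0,"dz":0,"spin":0,"claw":0.15}]'
python3 - <<'E'
from workcell import get_obs
print(get_obs()["moment"])
E
```

```text
time_s: 15.03
tcp_pos: [0.5493, 0.2815, 0.019]
eef_rot: [-0.0, 0.719, -0.695, 0.001]
wrist_force: [-0.1, -8.1, 6.6]
finger_gap: 0.0317
[-1.39155462  0.06884435  0.02220066]
```

```bash
python3 -m pendant '[{"dx":0,"dy":0.5,"dz":0,"spin":0,"claw":0.15},{"dx":0,"dy":0.5,"dz":0,"spin":0,"claw":0.15},{"dx":0,"dy":0,"dz":0,"spin":0,"claw":0.15},{"dx":0,"dy":0,"dz":0,"spin":0,"claw":0.15},{"dx":0,"dy":0,"dz":0,"spin":0,"claw":0.15}]'
python3 - <<'E'
from workcell import get_obs
print(get_obs()["moment"])
E
```

```text
time_s: 15.45
tcp_pos: [0.5493, 0.2815, 0.0189]
eef_rot: [0.0, 0.719, -0.695, 0.002]
wrist_force: [-1.0, -12.5, 8.9]
finger_gap: 0.0315
[-2.06850805  0.26306217 -0.06436859]
```

It stopped against the pins at y = 281.5. Now sliding +x to the fence.

```bash
python3 -m pendant '[{"dx":1,"dy":0,"dz":0,"spin":0,"claw":0.15},{"dx":1.5,"dy":0.1,"dz":0,"spin":0,"claw":0.15},{"dx":1.5,"dy":0.1,"dz":0,"spin":0,"claw":0.15},{"dx":1,"dy":0,"dz":0,"spin":0,"claw":0.15},{"dx":0,"dy":0,"dz":0,"spin":0,"claw":0.15}]'
python3 -m pendant '[{"dx":1,"dy":0,"dz":0,"spin":0,"claw":0.15},{"dx":1,"dy":0.1,"dz":0,"spin":0,"claw":0.15},{"dx":1,"dy":0,"dz":0,"spin":0,"claw":0.15},{"dx":0,"dy":0,"dz":0,"spin":0,"claw":0.15},{"dx":0,"dy":0,"dz":0,"spin":0,"claw":0.15}]'
python3 -m pendant '[{"dx":1,"dy":0,"dz":0,"spin":0,"claw":0.15},{"dx":1,"dy":0.1,"dz":0,"spin":0,"claw":0.15},{"dx":0,"dy":0,"dz":0,"spin":0,"claw":0.15},{"dx":0,"dy":0,"dz":0,"spin":0,"claw":0.15},{"dx":0,"dy":0,"dz":0,"spin":0,"claw":0.15}]'
```

```text
time_s: 15.87
tcp_pos: [0.5505, 0.2816, 0.0188]
eef_rot: [0.004, 0.719, -0.695, -0.001]
wrist_force: [-20.3, -14.2, 24.6]
finger_gap: 0.0316
time_s: 16.28
tcp_pos: [0.5532, 0.2817, 0.0188]
eef_rot: [0.004, 0.719, -0.695, -0.001]
wrist_force: [-20.6, -15.1, 25.3]
finger_gap: 0.0317
time_s: 16.7
tcp_pos: [0.5552, 0.2817, 0.0188]
eef_rot: [0.004, 0.719, -0.695, -0.001]
wrist_force: [-20.0, -14.3, 24.5]
finger_gap: 0.0316
```

```bash
python3 -m pendant '[{"dx":0,"dy":0,"dz":1,"spin":0,"claw":0.15},{"dx":1,"dy":0,"dz":0,"spin":0,"claw":0.15},{"dx":1,"dy":0.1,"dz":0,"spin":0,"claw":0.15},{"dx":0,"dy":0,"dz":0,"spin":0,"claw":0.15},{"dx":0,"dy":0,"dz":0,"spin":0,"claw":0.15}]'
python3 -m pendant '[{"dx":1,"dy":0,"dz":0,"spin":0,"claw":0.15},{"dx":1,"dy":0.1,"dz":0,"spin":0,"claw":0.15},{"dx":0,"dy":0,"dz":0,"spin":0,"claw":0.15},{"dx":0,"dy":0,"dz":0,"spin":0,"claw":0.15},{"dx":0,"dy":0,"dz":0,"spin":0,"claw":0.15}]'
```

```text
time_s: 17.12
tcp_pos: [0.5575, 0.2818, 0.0188]
eef_rot: [0.004, 0.719, -0.695, -0.001]
wrist_force: [-15.8, -13.9, 16.2]
finger_gap: 0.0317
time_s: 17.53
tcp_pos: [0.5595, 0.2819, 0.0188]
eef_rot: [0.004, 0.719, -0.695, -0.001]
wrist_force: [-16.1, -13.4, 16.4]
finger_gap: 0.0319
```

```bash
python3 -m pendant '[{"dx":1,"dy":0,"dz":0,"spin":0,"claw":0.15},{"dx":1,"dy":0.1,"dz":0,"spin":0,"claw":0.15},{"dx":0,"dy":0,"dz":0,"spin":0,"claw":0.15},{"dx":0,"dy":0,"dz":0,"spin":0,"claw":0.15},{"dx":0,"dy":0,"dz":0,"spin":0,"claw":0.15}]'
```

```text
time_s: 17.95
tcp_pos: [0.5609, 0.2819, 0.0188]
eef_rot: [0.004, 0.719, -0.695, -0.001]
wrist_force: [-17.8, -12.8, 19.4]
finger_gap: 0.0319
```

```bash
python3 -m pendant '[{"dx":1,"dy":0,"dz":0,"spin":0,"claw":0.15},{"dx":1,"dy":0.1,"dz":0,"spin":0,"claw":0.15},{"dx":0,"dy":0,"dz":0,"spin":0,"claw":0.15},{"dx":0,"dy":0,"dz":0,"spin":0,"claw":0.15},{"dx":0,"dy":0,"dz":0,"spin":0,"claw":0.15}]'
```

```text
time_s: 18.37
tcp_pos: [0.5615, 0.2819, 0.0187]
eef_rot: [0.005, 0.719, -0.695, -0.002]
wrist_force: [-24.5, -14.5, 23.6]
finger_gap: 0.0316
```

```bash
python3 -m pendant '[{"dx":1,"dy":0,"dz":0.5,"spin":0,"claw":0.15},{"dx":1,"dy":0.1,"dz":0,"spin":0,"claw":0.15},{"dx":0,"dy":0,"dz":0,"spin":0,"claw":0.15},{"dx":0,"dy":0,"dz":0,"spin":0,"claw":0.15},{"dx":0,"dy":0,"dz":0,"spin":0,"claw":0.15}]'
python3 - <<'E'
from jig import *
from workcell import eyes,get_obs
o=get_obs(); print(o["moment"])
f=eyes.grab_frame("scene");cv2.imwrite("pics/p2.png",cv2.resize(f["color"][180:310,335:495],None,fx=5,fy=4.6,interpolation=cv2.INTER_CUBIC))
E
```

```text
time_s: 18.78
tcp_pos: [0.5625, 0.2819, 0.0185]
eef_rot: [0.006, 0.719, -0.695, -0.002]
wrist_force: [-26.4, -13.9, 21.7]
finger_gap: 0.0314
[-2.5471656   4.78322367 -0.18560317]
```

View pics/p2.png

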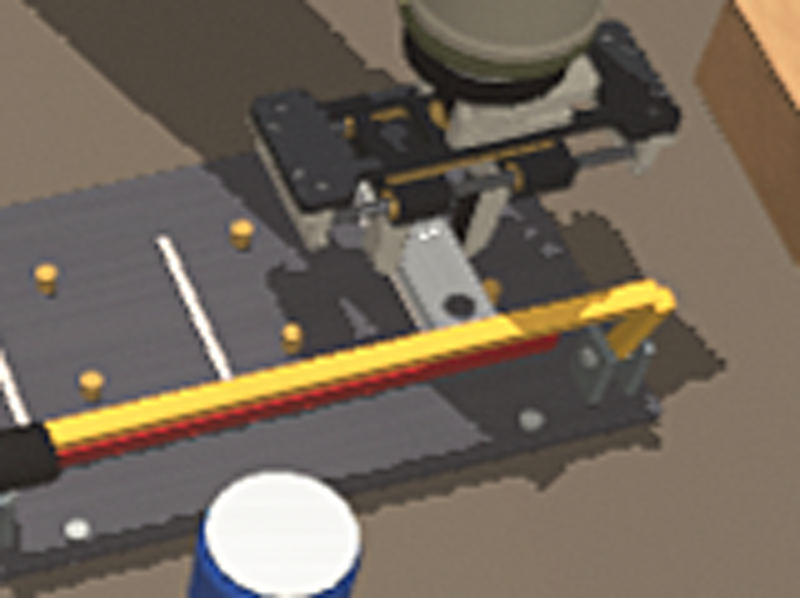

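The bar looks against the back pin, but the fence contact line is hidden behind the raised cross bar. I'll unload, release and back off, then seat it with pushes from closed fingers.

```bash
python3 -m pendant '[{"dx":-1.5,"dy":-0.5,"dz":0.5,"spin":0,"claw":0.15},{"dx":0,"dy":0,"dz":0,"spin":0,"claw":0.5},{"dx":0,"dy":0,"dz":0,"spin":0,"claw":0.5},{"dx":0,"dy":0,"dz":0,"spin":0,"claw":0.5},{"dx":0,"dy":0,"dz":0,"spin":0,"claw":0.5}]'
python3 -m pendant '[{"dx":0,"dy":0,"dz":15,"spin":0,"claw":0.5},{"dx":0,"dy":0,"dz":15,"spin":0,"claw":0.5},{"dx":0,"dy":0,"dz":15,"spin":0,"claw":0.5},{"dx":0,"dy":0,"dz":15,"spin":0,"claw":0.2},{"dx":0,"dy":0,"dz":0,"spin":0,"claw":0}]'
python3 -m pendant '[{"dx":-25,"dy":-1,"dz":0,"spin":0,"claw":0},{"dx":-25,"dy":-1,"dz":0,"spin":0,"claw":0},{"dx":-25,"dy":-1,"dz":0,"spin":0,"claw":0},{"dx":-25,"dy":-1,"dz":0,"spin":0,"claw":0},{"dx":0,"dy":0,"dz":0,"spin":0,"claw":0}]'
python3 - <<'E'
from jig import *
from workcell import eyes
for n in("top","scene"):
    f=eyes.grab_frame(n); print(n); bars(f,.028); jig(f)
    np.savez(f"pics/{n}1.npz",**f)
    if n=="scene":cv2.imwrite("pics/p3.png",cv2.resize(f["color"][180:310,335:495],None,fx=5,fy=4.6,interpolation=cv2.INTER_CUBIC))
    else: cv2.imwrite("pics/p3t.png",cv2.resize(f["color"][180:300,190:350],None,fx=5,fy=5,interpolation=cv2.INTER_CUBIC))
E
```

```text
time_s: 19.25
tcp_pos: [0.5671, 0.2844, 0.0201]
eef_rot: [-0.001, 0.719, -0.695, 0.0]
wrist_force: [0.2, 0.5, 0.7]
finger_gap: 0.046
time_s: 19.67
tcp_pos: [0.569, 0.2852, 0.0838]
eef_rot: [-0.003, 0.719, -0.695, 0.001]
wrist_force: [0.2, -0.4, 0.4]
finger_gap: 0.0374
time_s: 20.08
tcp_pos: [0.4617, 0.2796, 0.0775]
eef_rot: [0.002, 0.72, -0.694, -0.001]
wrist_force: [0.7, -0.4, -0.6]
finger_gap: 0.0045
top
px [179. 330.] c 304.4 423.2 LxW 78.1 33.4 ang 20.8
px [621. 358.] c 264.2 -784.1 LxW 506.3 108.1 ang -1.9
px [443. 262.] c 512.2 -302.4 LxW 119.9 33.0 ang -10.2
px [ 25. 228.] c 573.7 871.6 LxW 134.9 22.6 ang -88.3
px [525. 204.] c 685.2 -535.4 LxW 82.8 23.7 ang 85.9
px [382. 174.] c 755.9 -131.1 LxW 174.1 35.1 ang 75.7
px [147. 182.] c 712.7 526.1 LxW 107.7 105.0 ang -20.2
px [295. 145.] c 835.2 120.6 LxW 63.8 63.1 ang 46.2
px [365. 107.] c 950.6 -70.6 LxW 1426.4 38.7 ang -90.0
plate rect ((574.0888671875, 173.94105529785156), (265.7807312011719, 357.5653381347656), 4.674993515014648)
red rect ((627.3628540039062, 179.1841278076172), (14.231178283691406, 286.87353515625), 1.70960
[... 453 characters left out ...]
 523.5 -303.9 LxW 119.9 32.7 ang -10.3
px [542. 252.] c 684.0 540.6 LxW 103.8 103.7 ang -22.2
px [635. 187.] c 555.3 881.3 LxW 163.3 42.2 ang -34.2
px [605. 155.] c 450.1 879.4 LxW 88.7 52.9 ang -0.2
plate rect ((580.8466796875, 195.23028564453125), (222.99050903320312, 396.36968994140625), 2.0517578125)
red rect ((640.5902709960938, 194.0736083984375), (8.03805923461914, 252.77890014648438), 1.969096302986145)
pin [421.4 220.1] 8 [524.8 300.6  26. ]
pin [382.8 230.1] 18 [529.6 195.5  26. ]
pin [343.5 239.8] 17 [533.3  91.2  26. ]
pin [432.9 242.6] 10 [597.6 303.2  26. ]
pin [393.  253.1] 19 [602.1 197.6  26. ]
pin [352.8 263.1] 19 [605.   94.3  26. ]
pin [330.7 286.5] 37 [654.1  26.   26. ]
```

View pics/p3t.png

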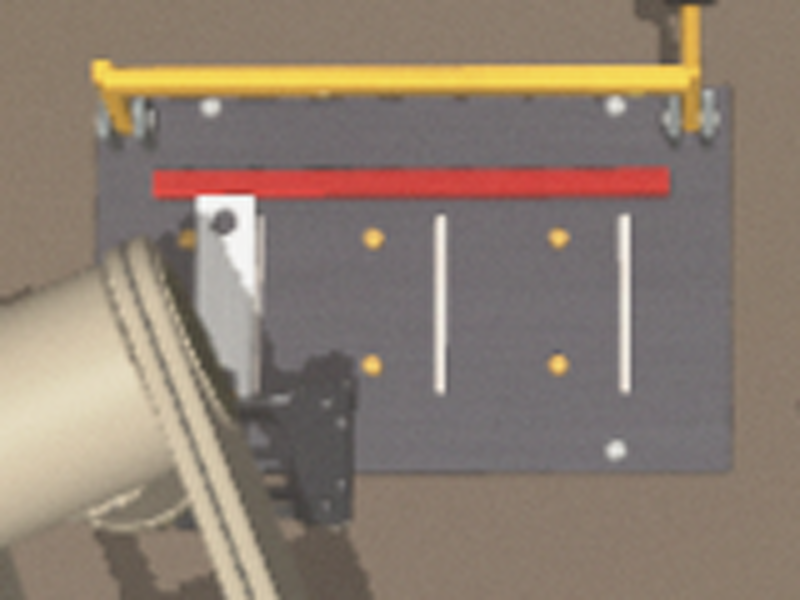

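View pics/p3.png

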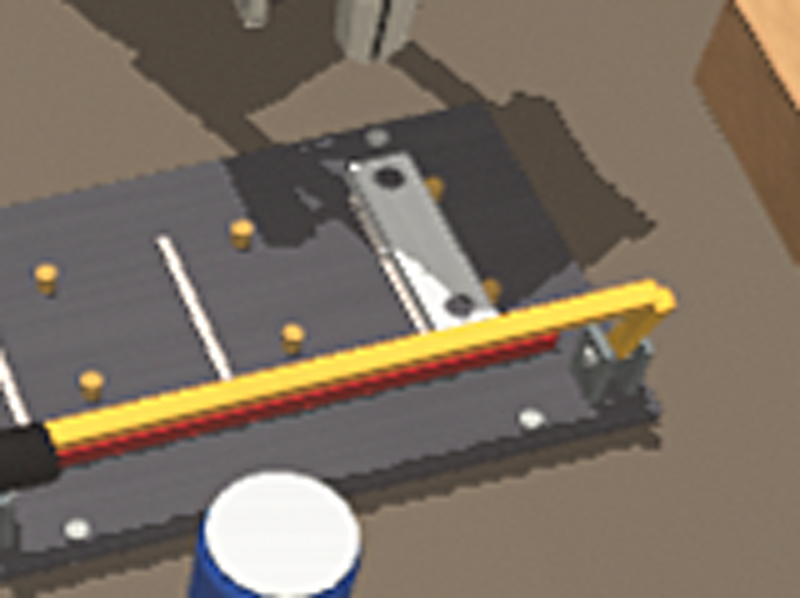

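The bar is touching the red fence (top crop (225,195)) and lies along its pins. I'll seat it with an end push using closed fingers, going down in front of its near end first.

```bash
python3 -m pendant '[{"dx":0,"dy":0,"dz":-15,"spin":0,"claw":0},{"dx":0,"dy":0,"dz":-15,"spin":0,"claw":0},{"dx":0,"dy":0,"dz":-15,"spin":0,"claw":0},{"dx":0,"dy":0,"dz":-12,"spin":0,"claw":0},{"dx":0,"dy":0,"dz":0,"spin":0,"claw":0}]'
python3 -m pendant '[{"dx":6,"dy":0.2,"dz":0,"spin":0,"claw":0},{"dx":5,"dy":0.2,"dz":0,"spin":0,"claw":0},{"dx":5,"dy":0.2,"dz":0,"spin":0,"claw":0},{"dx":4,"dy":0.1,"dz":0,"spin":0,"claw":0},{"dx":3,"dy":0.1,"dz":0,"spin":0,"claw":0}]'
python3 -m pendant '[{"dx":2,"dy":0.1,"dz":0,"spin":0,"claw":0},{"dx":2,"dy":0.1,"dz":0,"spin":0,"claw":0},{"dx":2,"dy":0.1,"dz":0,"spin":0,"claw":0},{"dx":0,"dy":0,"dz":0,"spin":0,"claw":0},{"dx":0,"dy":0,"dz":0,"spin":0,"claw":0}]'
```

```text
time_s: 20.6
tcp_pos: [0.4654, 0.279, 0.0196]
eef_rot: [0.002, 0.719, -0.695, -0.001]
wrist_force: [-0.4, 0.2, -0.7]
finger_gap: 0.0005
time_s: 21.02
tcp_pos: [0.4908, 0.2811, 0.0236]
eef_rot: [-0.001, 0.719, -0.695, 0.0]
wrist_force: [0.2, 0.2, -0.1]
finger_gap: 0.0004
time_s: 21.43
tcp_pos: [0.4922, 0.281, 0.0223]
eef_rot: [0.003, 0.719, -0.695, -0.002]
wrist_force: [-13.5, -1.0, 11.0]
finger_gap: 0.0006
```

```bash
python3 -m pendant '[{"dx":1,"dy":0,"dz":-1,"spin":0,"claw":0},{"dx":1,"dy":0,"dz":0,"spin":0,"claw":0},{"dx":1,"dy":0,"dz":0,"spin":0,"claw":0},{"dx":0,"dy":0,"dz":0,"spin":0,"claw":0},{"dx":0,"dy":0,"dz":0,"spin":0,"claw":0}]'
python3 -m pendant '[{"dx":1,"dy":0,"dz":0,"spin":0,"claw":0},{"dx":1,"dy":0,"dz":0,"spin":0,"claw":0},{"dx":0,"dy":0,"dz":0,"spin":0,"claw":0},{"dx":0,"dy":0,"dz":0,"spin":0,"claw":0},{"dx":0,"dy":0,"dz":0,"spin":0,"claw":0}]'
```

```text
time_s: 21.85
tcp_pos: [0.4923, 0.2811, 0.0209]
eef_rot: [0.005, 0.72, -0.694, -0.004]
wrist_force: [-27.2, -0.9, 20.7]
finger_gap: 0.0008
time_s: 22.27
tcp_pos: [0.4924, 0.2811, 0.0206]
eef_rot: [0.006, 0.72, -0.694, -0.005]
wrist_force: [-34.2, -1.5, 25.9]
finger_gap: 0.0008
```

At the fence: 34 N without moving. Now a side push at mid-length towards the pins.

```bash
python3 -m pendant '[{"dx":-8,"dy":0,"dz":0,"spin":0,"claw":0},{"dx":-8,"dy":0,"dz":20,"spin":0,"claw":0},{"dx":0,"dy":-12,"dz":20,"spin":0,"claw":0},{"dx":20,"dy":-18,"dz":0,"spin":0,"claw":0},{"dx":25,"dy":-18,"dz":0,"spin":0,"claw":0}]'
python3 -m pendant '[{"dx":20,"dy":0,"dz":0,"spin":0,"claw":0},{"dx":15,"dy":0,"dz":0,"spin":0,"claw":0},{"dx":0,"dy":0,"dz":-15,"spin":0,"claw":0},{"dx":0,"dy":0,"dz":-15,"spin":0,"claw":0},{"dx":0,"dy":0,"dz":0,"spin":0,"claw":0}]'
```

```text
time_s: 22.68
tcp_pos: [0.5298, 0.2338, 0.0637]
eef_rot: [-0.001, 0.72, -0.694, 0.001]
wrist_force: [-0.4, -0.2, -0.6]
finger_gap: 0.0005
time_s: 23.1
tcp_pos: [0.5624, 0.2322, 0.0284]
eef_rot: [0.002, 0.719, -0.695, -0.001]
wrist_force: [-0.9, -0.5, -0.4]
finger_gap: 0.0005
```

```bash
python3 -m pendant '[{"dx":-1,"dy":3,"dz":-7,"spin":0,"claw":0},{"dx":0,"dy":3,"dz":0,"spin":0,"claw":0},{"dx":0,"dy":3,"dz":0,"spin":0,"claw":0},{"dx":0,"dy":2,"dz":0,"spin":0,"claw":0},{"dx":0,"dy":0,"dz":0,"spin":0,"claw":0}]'
python3 -m pendant '[{"dx":0,"dy":2,"dz":0,"spin":0,"claw":0},{"dx":0,"dy":2,"dz":0,"spin":0,"claw":0},{"dx":0,"dy":1,"dz":0,"spin":0,"claw":0},{"dx":0,"dy":0,"dz":0,"spin":0,"claw":0},{"dx":0,"dy":0,"dz":0,"spin":0,"claw":0}]'
```

```text
time_s: 23.52
tcp_pos: [0.5638, 0.245, 0.0257]
eef_rot: [-0.001, 0.72, -0.694, 0.0]
wrist_force: [-0.0, 0.5, -0.1]
finger_gap: 0.0007
time_s: 23.93
tcp_pos: [0.5633, 0.2491, 0.0246]
eef_rot: [0.0, 0.719, -0.695, 0.0]
wrist_force: [-0.6, -0.0, 0.2]
finger_gap: 0.0004
```

```bash
python3 -m pendant '[{"dx":0,"dy":0,"dz":-4,"spin":0,"claw":0},{"dx":0,"dy":1,"dz":0,"spin":0,"claw":0},{"dx":0,"dy":1,"dz":0,"spin":0,"claw":0},{"dx":0,"dy":1,"dz":0,"spin":0,"claw":0},{"dx":0,"dy":0,"dz":0,"spin":0,"claw":0}]'
python3 -m pendant '[{"dx":0,"dy":1,"dz":0,"spin":0,"claw":0},{"dx":0,"dy":1,"dz":0,"spin":0,"claw":0},{"dx":0,"dy":1,"dz":0,"spin":0,"claw":0},{"dx":0,"dy":0,"dz":0,"spin":0,"claw":0},{"dx":0,"dy":0,"dz":0,"spin":0,"claw":0}]'
```

```text
time_s: 24.35
tcp_pos: [0.5633, 0.2523, 0.0206]
eef_rot: [-0.0, 0.719, -0.695, -0.0]
wrist_force: [-0.3, 0.7, -0.1]
finger_gap: 0.0006
time_s: 24.77
tcp_pos: [0.5634, 0.2537, 0.0206]
eef_rot: [0.001, 0.719, -0.695, 0.001]
wrist_force: [-0.2, -6.1, 1.9]
finger_gap: 0.0006
```

```bash
python3 -m pendant '[{"dx":0,"dy":1,"dz":0,"spin":0,"claw":0},{"dx":0,"dy":1,"dz":0,"spin":0,"claw":0},{"dx":0,"dy":1,"dz":0,"spin":0,"claw":0},{"dx":0,"dy":0,"dz":0,"spin":0,"claw":0},{"dx":0,"dy":0,"dz":0,"spin":0,"claw":0}]'
```

```text
time_s: 25.18
tcp_pos: [0.5634, 0.2541, 0.0205]
eef_rot: [0.003, 0.719, -0.695, 0.002]
wrist_force: [-1.2, -17.3, 6.5]
finger_gap: 0.0005
```

```bash
python3 -m pendant '[{"dx":0,"dy":1,"dz":0,"spin":0,"claw":0},{"dx":0,"dy":1,"dz":0,"spin":0,"claw":0},{"dx":0,"dy":0,"dz":0,"spin":0,"claw":0},{"dx":0,"dy":0,"dz":0,"spin":0,"claw":0},{"dx":0,"dy":0,"dz":0,"spin":0,"claw":0}]'
python3 -m pendant '[{"dx":0,"dy":-10,"dz":0,"spin":0,"claw":0},{"dx":0,"dy":-10,"dz":5,"spin":0,"claw":0},{"dx":0,"dy":0,"dz":25,"spin":0,"claw":0},{"dx":0,"dy":-10,"dz":35,"spin":0,"claw":0},{"dx":-10,"dy":-30,"dz":35,"spin":0,"claw":0.4}]'
python3 -m pendant '[{"dx":0,"dy":-38,"dz":10,"spin":-0.02,"claw":0.7},{"dx":0,"dy":-38,"dz":0,"spin":-0.02,"claw":0.7},{"dx":0,"dy":-38,"dz":0,"spin":-0.02,"claw":0.7},{"dx":0,"dy":-38,"dz":0,"spin":-0.02,"claw":0.7},{"dx":0,"dy":-38,"dz":0,"spin":-0.02,"claw":0.7}]'
python3 - <<'E'
from jig import *
from workcell import eyes
for n in("top","scene"):
    f=eyes.grab_frame(n); print(n); bars(f,.016); bars(f,.028,lo=165)
    np.savez(f"pics/{n}2.npz",**f)
    if n=="scene":cv2.imwrite("pics/p4.png",cv2.resize(f["color"][180:310,335:495],None,fx=5,fy=4.6,interpolation=cv2.INTER_CUBIC))
    else: cv2.imwrite("pics/p4t.png",cv2.resize(f["color"][180:300,190:350],None,fx=5,fy=5,interpolation=cv2.INTER_CUBIC))
E
```

```text
time_s: 25.6
tcp_pos: [0.5634, 0.2543, 0.0204]
eef_rot: [0.004, 0.719, -0.695, 0.002]
wrist_force: [-1.8, -25.4, 8.4]
finger_gap: 0.0008
time_s: 26.02
tcp_pos: [0.5548, 0.2052, 0.1181]
eef_rot: [-0.001, 0.72, -0.694, -0.0]
wrist_force: [1.7, -0.4, 0.6]
finger_gap: 0.0039
time_s: 26.43
tcp_pos: [0.5544, 0.0121, 0.1274]
eef_rot: [0.001, -0.684, 0.73, -0.0]
wrist_force: [0.9, 0.1, 0.1]
finger_gap: 0.0357
top
px [187. 327.] c 312.9 403.6 LxW 82.5 80.2 ang 3.2
px [621. 356.] c 263.5 -789.7 LxW 510.0 108.9 ang -1.9
px [443. 262.] c 513.3 -304.8 LxW 120.8 33.0 ang -10.3
px [ 25. 228.] c 575.3 877.9 LxW 135.7 22.8 ang -88.3
px [235. 240.] c 559.2 281.9 LxW 119.1 36.5 ang 1.7
px [526. 204.] c 687.5 -539.3 LxW 83.6 23.6 ang 85.3
px [382. 174.] c 758.8 -132.1 LxW 175.3 35.3 ang 75.7
px [147. 182.] c 710.2 545.0 LxW 108.8 104.2 ang 55.0
px [295. 145.] c 838.7 121.4 LxW 64.3 63.6 ang 46.2
px [366. 107.] c 955.0 -71.1 LxW 1436.7 38.9 ang -90.0
px [ 40. 474.] c -78.6 775.5 LxW 80.4 41.1 ang -88.3
px [187. 327.] c 313.3 399.5 LxW 82.7 81.5 ang -88.3
px [621. 357.] c 265.4 -786.0 LxW 508.7 108.2 ang 
[... 804 characters left out ...]
9 ang 2.6
px [635. 187.] c 547.6 893.4 LxW 165.3 42.7 ang -34.2
px [605. 155.] c 441.2 891.4 LxW 89.7 53.5 ang -0.2
px [427. 145.] c 265.7 419.6 LxW 85.0 81.5 ang 75.0
px [575. 454.] c 1077.9 373.1 LxW 250.5 171.9 ang 75.8
px [ 83. 358.] c 689.9 -537.4 LxW 86.7 26.2 ang 87.0
px [278. 349.] c 772.1 -133.5 LxW 175.7 34.3 ang 75.6
px [391. 296.] c 713.8 154.3 LxW 69.9 67.7 ang 75.4
px [184. 271.] c 523.6 -304.0 LxW 120.2 32.9 ang -10.2
px [542. 252.] c 685.5 539.0 LxW 107.8 106.7 ang 68.7
px [417. 231.] c 548.4 276.5 LxW 134.5 40.6 ang 2.6
px [635. 188.] c 556.7 880.4 LxW 166.8 42.2 ang -34.2
px [605. 155.] c 450.0 878.9 LxW 87.8 55.6 ang 1.1
px [427. 145.] c 278.6 412.6 LxW 84.4 84.0 ang -15.0
```

View pics/p4t.png

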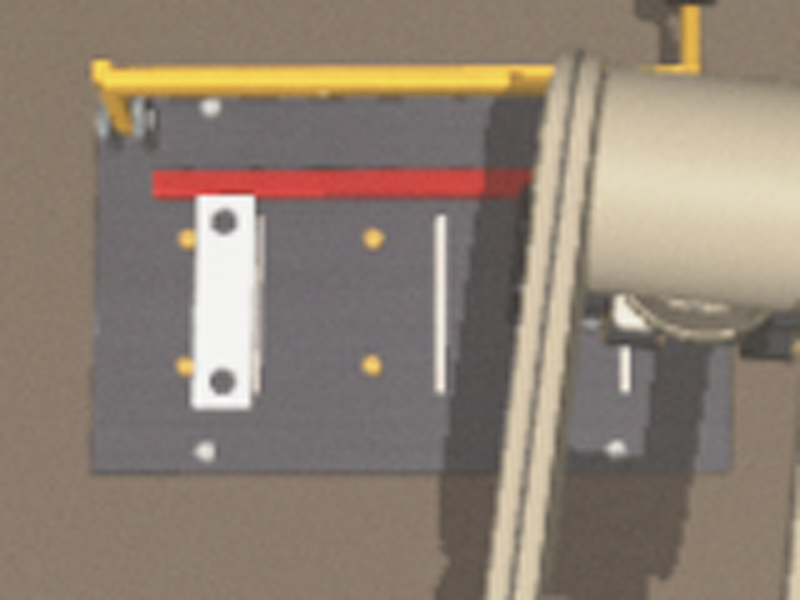

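View pics/p4.png

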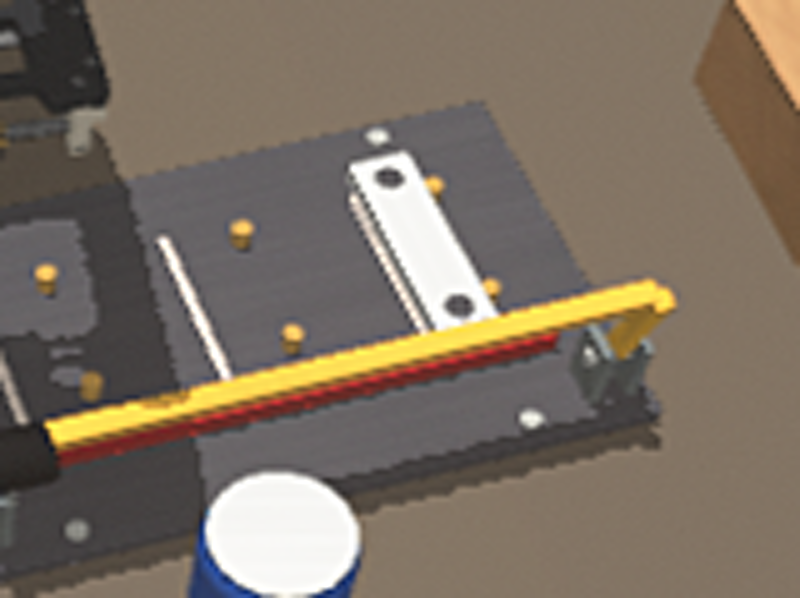

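Bar A is home. Both pins touch its left side, at crop (187,238) and (185,366), and its end meets the red fence. Bar B hasn't moved, so I'll go to (514.4, -305.4), angle -10.25°.

```bash
python3 -m pendant '[{"dx":-4,"dy":-32,"dz":0,"spin":-0.0113,"claw":0.7},{"dx":-4,"dy":-32,"dz":0,"spin":-0.0113,"claw":0.7},{"dx":-4,"dy":-32,"dz":0,"spin":-0.0113,"claw":0.7},{"dx":-4,"dy":-32,"dz":0,"spin":-0.0113,"claw":0.7},{"dx":-4,"dy":-32,"dz":0,"spin":-0.0113,"claw":0.7}]'
python3 -m pendant '[{"dx":-4,"dy":-32,"dz":-10,"spin":-0.0113,"claw":0.7},{"dx":-4,"dy":-32,"dz":-10,"spin":-0.0113,"claw":0.7},{"dx":-4,"dy":-32,"dz":-10,"spin":-0.0113,"claw":0.7},{"dx":-4,"dy":-32,"dz":-10,"spin":-0.0113,"claw":0.7},{"dx":-4,"dy":-27,"dz":-10,"spin":-0.0113,"claw":0.7}]'
python3 -m pendant '[{"dx":0,"dy":0,"dz":0,"spin":0,"claw":0.7},{"dx":0,"dy":0,"dz":0,"spin":0,"claw":0.7},{"dx":0,"dy":0,"dz":0,"spin":0,"claw":0.7},{"dx":0,"dy":0,"dz":0,"spin":0,"claw":0.7},{"dx":0,"dy":0,"dz":0,"spin":0,"claw":0.7}]'
python3 - <<'E'
from h import *
from workcell import eyes
f=eyes.grab_frame("scene"); cv2.imwrite("pics/b1.png",cv2.resize(f["color"][190:340,130:330],None,fx=4,fy=4)); bars(f)
E
```

```text
time_s: 26.95
tcp_pos: [0.5345, -0.147, 0.1271]
eef_rot: [0.001, -0.663, 0.749, -0.0]
wrist_force: [0.4, 0.6, 0.1]
finger_gap: 0.065
time_s: 27.37
tcp_pos: [0.5147, -0.3029, 0.0766]
eef_rot: [0.0, -0.641, 0.767, -0.001]
wrist_force: [0.2, -0.2, 0.6]
finger_gap: 0.0653
time_s: 27.78
tcp_pos: [0.5153, -0.3003, 0.0773]
eef_rot: [0.0, -0.642, 0.767, -0.0]
wrist_force: [-0.2, 0.5, 0.2]
finger_gap: 0.0651
px [575. 455.] c 1076.5 379.1 LxW 253.5 174.0 ang 75.8
px [ 84. 358.] c 683.7 -541.5 LxW 85.8 23.9 ang 85.3
px [278. 350.] c 766.9 -133.9 LxW 174.0 34.7 ang 75.6
px [391. 296.] c 708.0 157.5 LxW 70.5 68.5 ang 75.4
px [185. 265.] c 504.3 -304.0 LxW 98.7 33.0 ang -10.2
px [542. 252.] c 677.8 548.5 LxW 105.0 104.9 ang -22.2
px [417. 231.] c 541.0 281.3 LxW 135.3 40.9 ang 2.6
px [635. 187.] c 547.6 893.4 LxW 165.3 42.7 ang -34.2
px [605. 155.] c 441.0 891.2 LxW 88.8 55.1 ang 1.1
px [427. 145.] c 267.0 419.5 LxW 84.9 84.3 ang 37.0
```

View pics/b1.png

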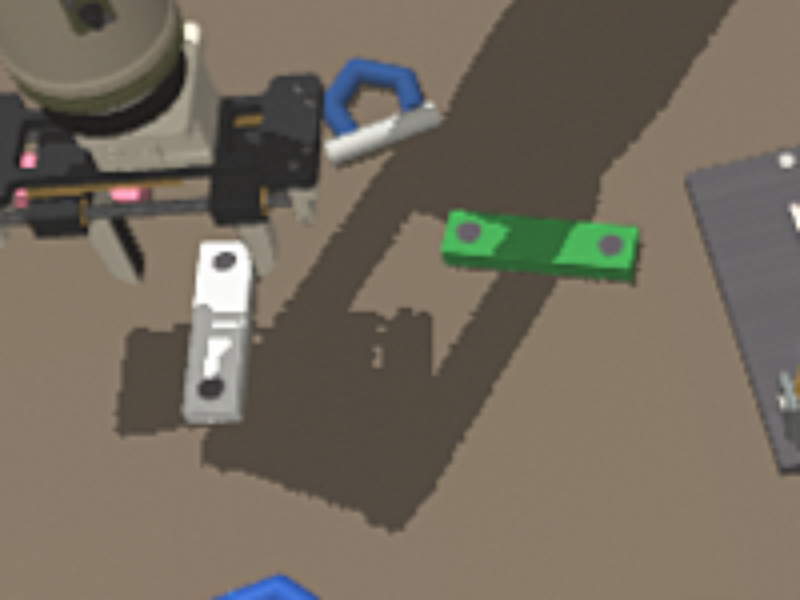

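The fingers are either side of bar B, crop (220,330), but about 5 mm off in y. I'll correct that, descend and grip.

```bash
python3 -m pendant '[{"dx":-1,"dy":-5,"dz":-15,"spin":0,"claw":0.7},{"dx":0,"dy":0,"dz":-15,"spin":0,"claw":0.7},{"dx":0,"dy":0,"dz":-15,"spin":0,"claw":0.7},{"dx":0,"dy":0,"dz":-15,"spin":0,"claw":0.7},{"dx":0,"dy":0,"dz":-12,"spin":0,"claw":0.7}]'
python3 -m pendant '[{"dx":0,"dy":0,"dz":0,"spin":0,"claw":0.7},{"dx":0,"dy":0,"dz":0,"spin":0,"claw":0.15},{"dx":0,"dy":0,"dz":0,"spin":0,"claw":0.15},{"dx":0,"dy":0,"dz":0,"spin":0,"claw":0.15},{"dx":0,"dy":0,"dz":0,"spin":0,"claw":0.15}]'
python3 -m pendant '[{"dx":0,"dy":0,"dz":0,"spin":0,"claw":0.15},{"dx":0,"dy":0,"dz":0,"spin":0,"claw":0.15},{"dx":0,"dy":0,"dz":0,"spin":0,"claw":0.15},{"dx":0,"dy":0,"dz":0,"spin":0,"claw":0.15},{"dx":0,"dy":0,"dz":0,"spin":0,"claw":0.15}]'
```

```text
time_s: 28.25
tcp_pos: [0.5136, -0.3055, 0.0037]
eef_rot: [0.0, -0.642, 0.767, 0.0]
wrist_force: [0.3, -0.6, -0.5]
finger_gap: 0.0652
time_s: 28.67
tcp_pos: [0.5143, -0.307, 0.0058]
eef_rot: [0.0, -0.641, 0.767, -0.001]
wrist_force: [0.4, -0.6, 0.4]
finger_gap: 0.0429
time_s: 29.08
tcp_pos: [0.5141, -0.3064, 0.0053]
eef_rot: [0.0, -0.641, 0.767, -0.0]
wrist_force: [-0.1, 3.2, 5.7]
finger_gap: 0.032
```

Gripped. Carrying it to the middle lane: TCP target about (550, 171).

```bash
python3 -m pendant '[{"dx":0,"dy":0,"dz":10,"spin":0,"claw":0.15},{"dx":0,"dy":0,"dz":20,"spin":0,"claw":0.15},{"dx":0,"dy":0,"dz":20,"spin":0,"claw":0.15},{"dx":0,"dy":0,"dz":20,"spin":0,"claw":0.15},{"dx":0,"dy":0,"dz":20,"spin":0,"claw":0.15}]'
python3 -m pendant '[{"dx":2.4,"dy":20,"dz":0,"spin":0.014,"claw":0.15},{"dx":2.4,"dy":32,"dz":0,"spin":0.014,"claw":0.15},{"dx":2.4,"dy":32,"dz":0,"spin":0.014,"claw":0.15},{"dx":2.4,"dy":32,"dz":0,"spin":0.014,"claw":0.15},{"dx":2.4,"dy":32,"dz":0,"spin":0.014,"claw":0.15}]'
python3 -m pendant '[{"dx":2.4,"dy":32,"dz":0,"spin":0.014,"claw":0.15},{"dx":2.4,"dy":32,"dz":0,"spin":0.014,"claw":0.15},{"dx":2.4,"dy":32,"dz":0,"spin":0.014,"claw":0.15},{"dx":2.4,"dy":32,"dz":0,"spin":0.014,"claw":0.15},{"dx":2.4,"dy":32,"dz":0,"spin":0.014,"claw":0.15}]'
python3 -m pendant '[{"dx":2.4,"dy":32,"dz":0,"spin":0.014,"claw":0.15},{"dx":2.4,"dy":32,"dz":0,"spin":0.014,"claw":0.15},{"dx":2.4,"dy":32,"dz":0,"spin":0.014,"claw":0.15},{"dx":2.4,"dy":32,"dz":0,"spin":0.014,"claw":0.15},{"dx":2.4,"dy":32,"dz":0,"spin":0.015,"claw":0.15}]'
python3 -m pendant '[{"dx":0,"dy":9,"dz":-10,"spin":0,"claw":0.15},{"dx":0,"dy":0,"dz":-10,"spin":0,"claw":0.15},{"dx":0,"dy":0,"dz":-10,"spin":0,"claw":0.15},{"dx":0,"dy":0,"dz":0,"spin":0,"claw":0.15},{"dx":0,"dy":0,"dz":0,"spin":0,"claw":0.15}]'
python3 - <<'E'
from h import *
from workcell import eyes
f=eyes.grab_frame("scene"); cv2.imwrite("pics/b2.png",cv2.resize(f["color"][180:310,295:495],None,fx=4,fy=4))
E
```

```text
time_s: 29.5
tcp_pos: [0.5124, -0.3061, 0.0947]
eef_rot: [-0.001, -0.641, 0.767, 0.001]
wrist_force: [0.8, -0.5, -5.8]
finger_gap: 0.0317
time_s: 29.92
tcp_pos: [0.5244, -0.1571, 0.094]
eef_rot: [-0.001, -0.668, 0.744, 0.001]
wrist_force: [-1.2, -0.1, -5.3]
finger_gap: 0.0317
time_s: 30.33
tcp_pos: [0.5365, 0.0029, 0.0941]
eef_rot: [-0.001, -0.694, 0.72, 0.0]
wrist_force: [-0.0, -0.1, -5.4]
finger_gap: 0.0317
time_s: 30.75
tcp_pos: [0.5486, 0.1627, 0.094]
eef_rot: [0.001, 0.719, -0.695, -0.0]
wrist_force: [0.6, -0.4, -4.9]
finger_gap: 0.0317
time_s: 31.17
tcp_pos: [0.5481, 0.1689, 0.0629]
eef_rot: [0.002, 0.718, -0.696, -0.001]
wrist_force: [0.0, 1.1, -6.1]
finger_gap: 0.0315
```

View pics/b2.png

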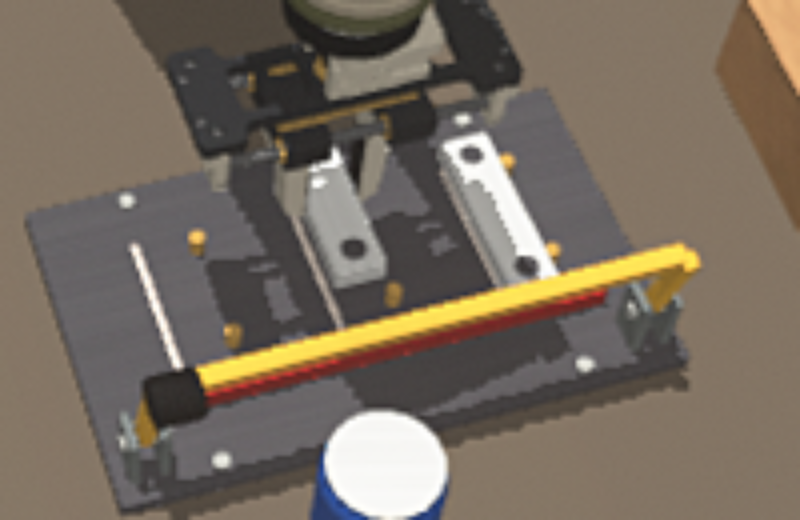

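Bar B is straight over the middle lane, crop (345,225). Lowering.

```bash
python3 -m pendant '[{"dx":0,"dy":0,"dz":-12,"spin":0,"claw":0.15},{"dx":0,"dy":0,"dz":-12,"spin":0,"claw":0.15},{"dx":0,"dy":0,"dz":-10,"spin":0,"claw":0.15},{"dx":0,"dy":0,"dz":-9,"spin":0,"claw":0.15},{"dx":0,"dy":0,"dz":0,"spin":0,"claw":0.15}]'
python3 -m pendant '[{"dx":0,"dy":0,"dz":-1,"spin":0,"claw":0.15},{"dx":0,"dy":0,"dz":-1,"spin":0,"claw":0.15},{"dx":0,"dy":0,"dz":0,"spin":0,"claw":0.15},{"dx":0,"dy":0,"dz":0,"spin":0,"claw":0.15},{"dx":0,"dy":0,"dz":0,"spin":0,"claw":0.15}]'
```

```text
time_s: 31.63
tcp_pos: [0.5472, 0.1699, 0.0182]
eef_rot: [0.002, 0.719, -0.696, -0.001]
wrist_force: [-0.7, 0.2, -4.8]
finger_gap: 0.0313
time_s: 32.05
tcp_pos: [0.55, 0.1707, 0.0202]
eef_rot: [-0.0, 0.719, -0.695, 0.0]
wrist_force: [0.2, 0.3, -5.1]
finger_gap: 0.0317
```

```bash
python3 -m pendant '[{"dx":0,"dy":0,"dz":-1,"spin":0,"claw":0.15},{"dx":0,"dy":0,"dz":-0.5,"spin":0,"claw":0.15},{"dx":0,"dy":0,"dz":0,"spin":0,"claw":0.15},{"dx":0,"dy":0,"dz":0,"spin":0,"claw":0.15},{"dx":0,"dy":0,"dz":0,"spin":0,"claw":0.15}]'
```

```text
time_s: 32.47
tcp_pos: [0.5495, 0.1706, 0.0181]
eef_rot: [-0.0, 0.719, -0.695, -0.0]
wrist_force: [0.0, 0.4, -5.0]
finger_gap: 0.0319
```

```bash
python3 -m pendant '[{"dx":0,"dy":0,"dz":-1,"spin":0,"claw":0.15},{"dx":0,"dy":0,"dz":-0.5,"spin":0,"claw":0.15},{"dx":0,"dy":0,"dz":0,"spin":0,"claw":0.15},{"dx":0,"dy":0,"dz":0,"spin":0,"claw":0.15},{"dx":0,"dy":0,"dz":0,"spin":0,"claw":0.15}]'
```

```text
time_s: 32.88
tcp_pos: [0.5497, 0.1706, 0.0173]
eef_rot: [-0.0, 0.719, -0.695, 0.0]
wrist_force: [-5.0, -1.1, 5.5]
finger_gap: 0.0317
```

```bash
python3 -m pendant '[{"dx":0,"dy":1,"dz":0,"spin":0,"claw":0.15},{"dx":0,"dy":1.5,"dz":0,"spin":0,"claw":0.15},{"dx":0,"dy":1.5,"dz":0,"spin":0,"claw":0.15},{"dx":0,"dy":1,"dz":0,"spin":0,"claw":0.15},{"dx":0,"dy":0,"dz":0,"spin":0,"claw":0.15}]'
python3 -m pendant '[{"dx":0,"dy":1,"dz":0,"spin":0,"claw":0.15},{"dx":0,"dy":1,"dz":0,"spin":0,"claw":0.15},{"dx":0,"dy":1,"dz":0,"spin":0,"claw":0.15},{"dx":0,"dy":0,"dz":0,"spin":0,"claw":0.15},{"dx":0,"dy":0,"dz":0,"spin":0,"claw":0.15}]'
```

```text
time_s: 33.3
tcp_pos: [0.5506, 0.1756, 0.0173]
eef_rot: [-0.001, 0.719, -0.695, 0.001]
wrist_force: [-0.2, -4.0, 5.9]
finger_gap: 0.0317
time_s: 33.72
tcp_pos: [0.5505, 0.1775, 0.0173]
eef_rot: [-0.0, 0.719, -0.695, 0.001]
wrist_force: [-0.4, -9.7, 6.6]
finger_gap: 0.0319
```

```bash
python3 -m pendant '[{"dx":0,"dy":0.5,"dz":0,"spin":0,"claw":0.15},{"dx":0,"dy":0.5,"dz":0,"spin":0,"claw":0.15},{"dx":0,"dy":0,"dz":0,"spin":0,"claw":0.15},{"dx":0,"dy":0,"dz":0,"spin":0,"claw":0.15},{"dx":0,"dy":0,"dz":0,"spin":0,"claw":0.15}]'
```

```text
time_s: 34.13
tcp_pos: [0.5505, 0.1775, 0.0173]
eef_rot: [0.001, 0.718, -0.696, 0.002]
wrist_force: [-0.7, -14.3, 7.7]
finger_gap: 0.032
```

Against the pins at y = 177.5, which matches the 104 mm pitch. Now +x.

```bash
python3 -m pendant '[{"dx":1.5,"dy":0,"dz":0.5,"spin":0,"claw":0.15},{"dx":1.5,"dy":0.1,"dz":0,"spin":0,"claw":0.15},{"dx":1.5,"dy":0,"dz":0,"spin":0,"claw":0.15},{"dx":1.5,"dy":0.1,"dz":0,"spin":0,"claw":0.15},{"dx":0,"dy":0,"dz":0,"spin":0,"claw":0.15}]'
python3 -m pendant '[{"dx":1,"dy":0,"dz":0.5,"spin":0,"claw":0.15},{"dx":1,"dy":0.1,"dz":0,"spin":0,"claw":0.15},{"dx":1,"dy":0,"dz":0,"spin":0,"claw":0.15},{"dx":1,"dy":0.1,"dz":0,"spin":0,"claw":0.15},{"dx":0,"dy":0,"dz":0,"spin":0,"claw":0.15}]'
python3 -m pendant '[{"dx":1,"dy":0,"dz":0,"spin":0,"claw":0.15},{"dx":1,"dy":0.1,"dz":0,"spin":0,"claw":0.15},{"dx":0,"dy":0,"dz":0,"spin":0,"claw":0.15},{"dx":0,"dy":0,"dz":0,"spin":0,"claw":0.15},{"dx":0,"dy":0,"dz":0,"spin":0,"claw":0.15}]'
```

```text
time_s: 34.55
tcp_pos: [0.5522, 0.1776, 0.0171]
eef_rot: [0.004, 0.718, -0.696, -0.001]
wrist_force: [-20.4, -13.9, 24.0]
finger_gap: 0.0313
time_s: 34.97
tcp_pos: [0.5559, 0.1777, 0.0172]
eef_rot: [0.004, 0.719, -0.695, -0.001]
wrist_force: [-19.3, -14.6, 20.8]
finger_gap: 0.0316
time_s: 35.38
tcp_pos: [0.5579, 0.1778, 0.0172]
eef_rot: [0.004, 0.719, -0.695, -0.001]
wrist_force: [-19.0, -14.6, 20.7]
finger_gap: 0.0317
```

```bash
python3 -m pendant '[{"dx":1,"dy":0,"dz":0.5,"spin":0,"claw":0.15},{"dx":1,"dy":0.1,"dz":0,"spin":0,"claw":0.15},{"dx":1,"dy":0,"dz":0,"spin":0,"claw":0.15},{"dx":0,"dy":0,"dz":0,"spin":0,"claw":0.15},{"dx":0,"dy":0,"dz":0,"spin":0,"claw":0.15}]'
python3 -m pendant '[{"dx":1,"dy":0,"dz":0,"spin":0,"claw":0.15},{"dx":1,"dy":0.1,"dz":0,"spin":0,"claw":0.15},{"dx":0,"dy":0,"dz":0,"spin":0,"claw":0.15},{"dx":0,"dy":0,"dz":0,"spin":0,"claw":0.15},{"dx":0,"dy":0,"dz":0,"spin":0,"claw":0.15}]'
```

```text
time_s: 35.8
tcp_pos: [0.5611, 0.1779, 0.0172]
eef_rot: [0.004, 0.719, -0.696, -0.001]
wrist_force: [-16.5, -14.6, 16.7]
finger_gap: 0.0314
time_s: 36.22
tcp_pos: [0.5629, 0.1779, 0.0172]
eef_rot: [0.004, 0.718, -0.696, -0.001]
wrist_force: [-16.7, -13.6, 16.8]
finger_gap: 0.0318
```

```bash
python3 -m pendant '[{"dx":1,"dy":0,"dz":0,"spin":0,"claw":0.15},{"dx":1,"dy":0.1,"dz":0,"spin":0,"claw":0.15},{"dx":0,"dy":0,"dz":0,"spin":0,"claw":0.15},{"dx":0,"dy":0,"dz":0,"spin":0,"claw":0.15},{"dx":0,"dy":0,"dz":0,"spin":0,"claw":0.15}]'
```

```text
time_s: 36.63
tcp_pos: [0.5634, 0.1779, 0.0171]
eef_rot: [0.006, 0.719, -0.695, -0.002]
wrist_force: [-23.9, -14.6, 22.2]
finger_gap: 0.0316
```

It has hit the fence at about 563. Release, then an end push with closed fingers. Expected contact is 492.4 + 3.5, about 496.

```bash
python3 -m pendant '[{"dx":-2,"dy":-0.5,"dz":0.5,"spin":0,"claw":0.15},{"dx":0,"dy":0,"dz":0,"spin":0,"claw":0.5},{"dx":0,"dy":0,"dz":0,"spin":0,"claw":0.5},{"dx":0,"dy":0,"dz":0,"spin":0,"claw":0.5},{"dx":0,"dy":0,"dz":0,"spin":0,"claw":0.5}]'
python3 -m pendant '[{"dx":0,"dy":0,"dz":15,"spin":0,"claw":0.5},{"dx":0,"dy":0,"dz":15,"spin":0,"claw":0.5},{"dx":0,"dy":0,"dz":15,"spin":0,"claw":0.5},{"dx":0,"dy":0,"dz":15,"spin":0,"claw":0.2},{"dx":0,"dy":0,"dz":0,"spin":0,"claw":0}]'
python3 -m pendant '[{"dx":-25,"dy":-1,"dz":0,"spin":0,"claw":0},{"dx":-25,"dy":-1,"dz":0,"spin":0,"claw":0},{"dx":-25,"dy":-1,"dz":0,"spin":0,"claw":0},{"dx":-22,"dy":-1,"dz":0,"spin":0,"claw":0},{"dx":0,"dy":0,"dz":0,"spin":0,"claw":0}]'
python3 -m pendant '[{"dx":0,"dy":0,"dz":-15,"spin":0,"claw":0},{"dx":0,"dy":0,"dz":-15,"spin":0,"claw":0},{"dx":0,"dy":0,"dz":-15,"spin":0,"claw":0},{"dx":0,"dy":0,"dz":-12,"spin":0,"claw":0},{"dx":0,"dy":0,"dz":0,"spin":0,"claw":0}]'
```

```text
time_s: 37.05
tcp_pos: [0.5668, 0.1804, 0.0186]
eef_rot: [-0.0, 0.719, -0.695, -0.0]
wrist_force: [0.1, 0.5, -0.9]
finger_gap: 0.046
time_s: 37.47
tcp_pos: [0.5691, 0.1808, 0.0823]
eef_rot: [-0.003, 0.719, -0.695, 0.002]
wrist_force: [0.5, 0.2, 0.8]
finger_gap: 0.0375
time_s: 37.88
tcp_pos: [0.4653, 0.1758, 0.0765]
eef_rot: [0.002, 0.719, -0.695, -0.001]
wrist_force: [-0.8, 0.4, -0.8]
finger_gap: 0.0046
time_s: 38.3
tcp_pos: [0.4677, 0.1754, 0.0184]
eef_rot: [0.002, 0.719, -0.695, -0.001]
wrist_force: [-0.7, 0.4, -0.2]
finger_gap: 0.0003
```

```bash
python3 -m pendant '[{"dx":6,"dy":0.2,"dz":0,"spin":0,"claw":0},{"dx":6,"dy":0.2,"dz":0,"spin":0,"claw":0},{"dx":5,"dy":0.2,"dz":0,"spin":0,"claw":0},{"dx":4,"dy":0.1,"dz":-1,"spin":0,"claw":0},{"dx":3,"dy":0.1,"dz":-1,"spin":0,"claw":0}]'
python3 -m pendant '[{"dx":2,"dy":0,"dz":-1,"spin":0,"claw":0},{"dx":1,"dy":0,"dz":0,"spin":0,"claw":0},{"dx":1,"dy":0,"dz":0,"spin":0,"claw":0},{"dx":1,"dy":0,"dz":0,"spin":0,"claw":0},{"dx":0,"dy":0,"dz":0,"spin":0,"claw":0}]'
python3 -m pendant '[{"dx":1,"dy":0,"dz":0,"spin":0,"claw":0},{"dx":1,"dy":0,"dz":0,"spin":0,"claw":0},{"dx":1,"dy":0,"dz":0,"spin":0,"claw":0},{"dx":0,"dy":0,"dz":0,"spin":0,"claw":0},{"dx":0,"dy":0,"dz":0,"spin":0,"claw":0}]'
```

```text
time_s: 38.72
tcp_pos: [0.4951, 0.1768, 0.0204]
eef_rot: [-0.001, 0.719, -0.695, 0.001]
wrist_force: [-0.3, -0.2, -0.2]
finger_gap: 0.001
time_s: 39.13
tcp_pos: [0.4955, 0.1766, 0.0178]
eef_rot: [0.003, 0.719, -0.695, -0.002]
wrist_force: [-12.6, 0.0, 9.5]
finger_gap: 0.0006
time_s: 39.55
tcp_pos: [0.4956, 0.1766, 0.0172]
eef_rot: [0.005, 0.719, -0.695, -0.004]
wrist_force: [-25.0, -0.5, 18.4]
finger_gap: 0.0005
```

```bash
python3 -m pendant '[{"dx":1,"dy":0,"dz":0,"spin":0,"claw":0},{"dx":1,"dy":0,"dz":0,"spin":0,"claw":0},{"dx":0,"dy":0,"dz":0,"spin":0,"claw":0},{"dx":0,"dy":0,"dz":0,"spin":0,"claw":0},{"dx":0,"dy":0,"dz":0,"spin":0,"claw":0}]'
```

```text
time_s: 39.97
tcp_pos: [0.4956, 0.1765, 0.0169]
eef_rot: [0.006, 0.719, -0.695, -0.005]
wrist_force: [-33.5, -0.4, 24.7]
finger_gap: 0.0008
```

It is solid at 495.6, as expected. Now the side push.

```bash
python3 -m pendant '[{"dx":-8,"dy":0,"dz":0,"spin":0,"claw":0},{"dx":-8,"dy":0,"dz":20,"spin":0,"claw":0},{"dx":0,"dy":-12,"dz":20,"spin":0,"claw":0},{"dx":20,"dy":-18,"dz":0,"spin":0,"claw":0},{"dx":25,"dy":-16,"dz":0,"spin":0,"claw":0}]'
python3 -m pendant '[{"dx":20,"dy":0,"dz":0,"spin":0,"claw":0},{"dx":14,"dy":0,"dz":0,"spin":0,"claw":0},{"dx":0,"dy":0,"dz":-15,"spin":0,"claw":0},{"dx":0,"dy":0,"dz":-15,"spin":0,"claw":0},{"dx":0,"dy":0,"dz":-5,"spin":0,"claw":0}]'
python3 -m pendant '[{"dx":0,"dy":4,"dz":0,"spin":0,"claw":0},{"dx":0,"dy":4,"dz":0,"spin":0,"claw":0},{"dx":0,"dy":4,"dz":0,"spin":0,"claw":0},{"dx":0,"dy":3,"dz":0,"spin":0,"claw":0},{"dx":0,"dy":0,"dz":0,"spin":0,"claw":0}]'
```

```text
time_s: 40.38
tcp_pos: [0.5333, 0.1307, 0.0604]
eef_rot: [-0.001, 0.719, -0.695, 0.001]
wrist_force: [-0.2, 0.3, -0.4]
finger_gap: 0.0004
time_s: 40.8
tcp_pos: [0.5654, 0.1303, 0.0213]
eef_rot: [0.001, 0.718, -0.696, -0.001]
wrist_force: [-0.8, 0.0, -0.9]
finger_gap: 0.0005
time_s: 41.22
tcp_pos: [0.5671, 0.1467, 0.0246]
eef_rot: [-0.001, 0.719, -0.695, 0.0]
wrist_force: [0.7, 0.1, -0.3]
finger_gap: 0.0002
```

```bash
python3 -m pendant '[{"dx":-2,"dy":0,"dz":-4,"spin":0,"claw":0},{"dx":0,"dy":1,"dz":0,"spin":0,"claw":0},{"dx":0,"dy":1,"dz":0,"spin":0,"claw":0},{"dx":0,"dy":1,"dz":0,"spin":0,"claw":0},{"dx":0,"dy":0,"dz":0,"spin":0,"claw":0}]'
python3 -m pendant '[{"dx":0,"dy":1,"dz":0,"spin":0,"claw":0},{"dx":0,"dy":1,"dz":0,"spin":0,"claw":0},{"dx":0,"dy":1,"dz":0,"spin":0,"claw":0},{"dx":0,"dy":0,"dz":0,"spin":0,"claw":0},{"dx":0,"dy":0,"dz":0,"spin":0,"claw":0}]'
```

```text
time_s: 41.63
tcp_pos: [0.5643, 0.1482, 0.0195]
eef_rot: [0.0, 0.719, -0.695, 0.0]
wrist_force: [-1.0, -3.2, 0.4]
finger_gap: 0.0005
time_s: 42.05
tcp_pos: [0.5643, 0.1488, 0.0194]
eef_rot: [0.002, 0.718, -0.696, 0.001]
wrist_force: [-3.6, -14.2, 2.4]
finger_gap: 0.0003
```

```bash
python3 -m pendant '[{"dx":0,"dy":1,"dz":0,"spin":0,"claw":0},{"dx":0,"dy":1,"dz":0,"spin":0,"claw":0},{"dx":0,"dy":1,"dz":0,"spin":0,"claw":0},{"dx":0,"dy":0,"dz":0,"spin":0,"claw":0},{"dx":0,"dy":0,"dz":0,"spin":0,"claw":0}]'
```

```text
time_s: 42.47
tcp_pos: [0.5643, 0.1492, 0.0194]
eef_rot: [0.003, 0.718, -0.696, 0.002]
wrist_force: [-2.8, -25.7, 6.2]
finger_gap: 0.0005
```

The side push stopped about 1 mm shallower than the pitch predicts, although the gripped contact agreed. I'll back off and look.

```bash
python3 -m pendant '[{"dx":0,"dy":-10,"dz":0,"spin":0,"claw":0},{"dx":0,"dy":-10,"dz":5,"spin":0,"claw":0},{"dx":0,"dy":0,"dz":25,"spin":0,"claw":0},{"dx":0,"dy":-10,"dz":35,"spin":0,"claw":0},{"dx":-10,"dy":-30,"dz":35,"spin":0,"claw":0.4}]'
python3 -m pendant '[{"dx":0,"dy":-38,"dz":10,"spin":0,"claw":0.6},{"dx":0,"dy":-38,"dz":0,"spin":0,"claw":0.6},{"dx":0,"dy":-38,"dz":0,"spin":0,"claw":0.6},{"dx":0,"dy":-38,"dz":0,"spin":0,"claw":0.6},{"dx":0,"dy":-38,"dz":0,"spin":0,"claw":0.6}]'
cat > chk.py <<'E'
from jig import *
from workcell import eyes
import sys
tag=sys.argv[1]
for n in("top","scene"):
    f=eyes.grab_frame(n); np.savez(f"pics/{tag}_{n}.npz",**f)
    if n=="scene":cv2.imwrite(f"pics/{tag}_s.png",cv2.resize(f["color"][190:310,295:495],None,fx=4,fy=4,interpolation=cv2.INTER_CUBIC))
    else:
        cv2.imwrite(f"pics/{tag}_t.png",cv2.resize(f["color"][190:290,200:345],None,fx=5.5,fy=5.5,interpolation=cv2.INTER_CUBIC))
        jig(f)
        m=((f["color"].min(2)>150)&(np.ptp(f["color"].astype(int),axis=2)<30)).astype(np.uint8)
        n_,l,st,ce=cv2.connectedComponentsWithStats(m)
        for i in range(1,n_):
            if 200<st[i,4]<1200 and 200<ce[i][0]<340:
                sub=l[:,:]==i
                # edges subpixel: left/right boundary per row from blue-ch intensity
                g=f["color"].min(2).astype(float)
                x0,y0,w,h=st[i,:4]
                L=[];R=[]
                for v in range(y0+3,y0+h-3):
                    row=g[v,x0-4:x0+w+5]; th=170
                    k=np.nonzero(row>th)[0]
                    a,b=k[0],k[-1]
                    L.append((x0-4+a-(row[a]-th)/(row[a]-row[a-1]),v)); R.append((x0-4+b+(row[b]-th)/(row[b]-row[b+1]),v))
                for nm,E in(("+y side",L),("-y side",R)):
                    P=ray(f,E,.028)[:,:2]*1000
                    vx,vy,cx,cy=cv2.fitLine(P.astype(np.float32),cv2.DIST_HUBER,0,.01,.01).ravel()
                    if vx<0: vx,vy=-vx,-vy
                    print("bar",ce[i].round(),nm,"slope",round(vy/vx,4),"y at x=560:",round(cy+vy/vx*(560-cx),1))
                cols=range(x0+2,x0+w-2); T=[]
                for u in cols:
                    v=y0; 
                    while g[v,u]<=170: v+=1
                    T.append((u,v-(g[v,u]-170)/(g[v,u]-g[v-1,u]) if g[v,u]!=g[v-1,u] else v))
                print("  far end x",(np.median(ray(f,T,.028)[:,0])*1000).round(1))
E
python3 chk.py q1
```

```text
time_s: 42.88
tcp_pos: [0.5561, 0.0999, 0.1171]
eef_rot: [-0.001, 0.719, -0.695, -0.0]
wrist_force: [1.2, -0.2, 0.5]
finger_gap: 0.0038
time_s: 43.3
tcp_pos: [0.5558, -0.0935, 0.1264]
eef_rot: [-0.001, 0.719, -0.695, 0.001]
wrist_force: [0.8, 0.5, 0.4]
finger_gap: 0.0358
plate rect ((596.0502319335938, 166.51490783691406), (260.2946472167969, 381.4040832519531), 3.1174521446228027)
red rect ((627.3209838867188, 180.5888214111328), (14.231178283691406, 284.0628967285156), 1.7096091508865356)
pin [227.1 227.4] 11 [592.8 303.7  26. ]
pin [264.1 227.4] 11 [595.9 200.   26. ]
pin [301.2 227. ] 10 [600.  96.  26.]
pin [264.  252.5] 10 [525.1 197.2  26. ]
pin [301.2 252.5] 10 [528.2  93.4  26. ]
pin [226.3 253. ] 7 [520.5 302.3  26. ]
bar [295. 145.] +y side slope 0.0292 y at x=560: 143.3
bar [295. 145.] -y side slope 0.0627 y at x=560: 73.6
  far end x 864.9
bar [235. 240.] +y side slope 0.0239 y at x=560: 298.1
bar [235. 240.] -y side slope 0.0612 y at x=560: 262.5
  far end x 617.8
bar [272. 240.] +y side slope 0.0365 y at x=560: 194.0
bar [272. 240.] -y side slope 0.0481 y at x=560: 158.8
  far end x 621.1
```

View pics/q1_t.png

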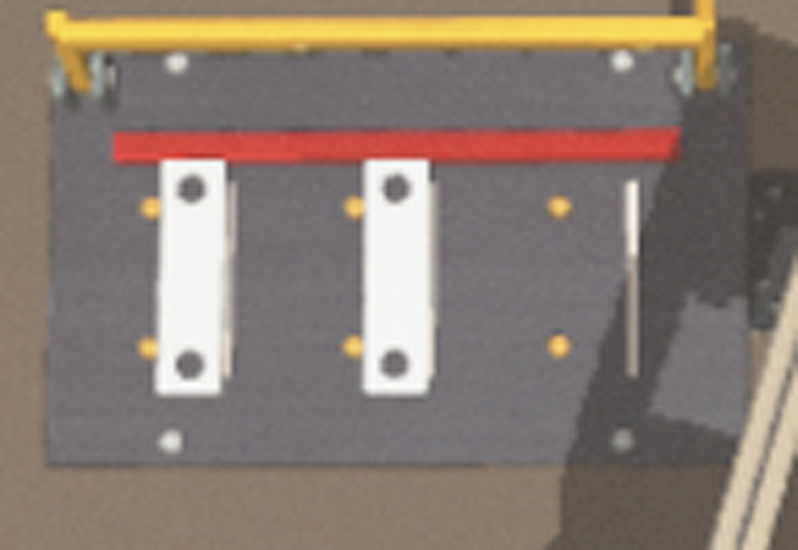

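View pics/q1_s.png

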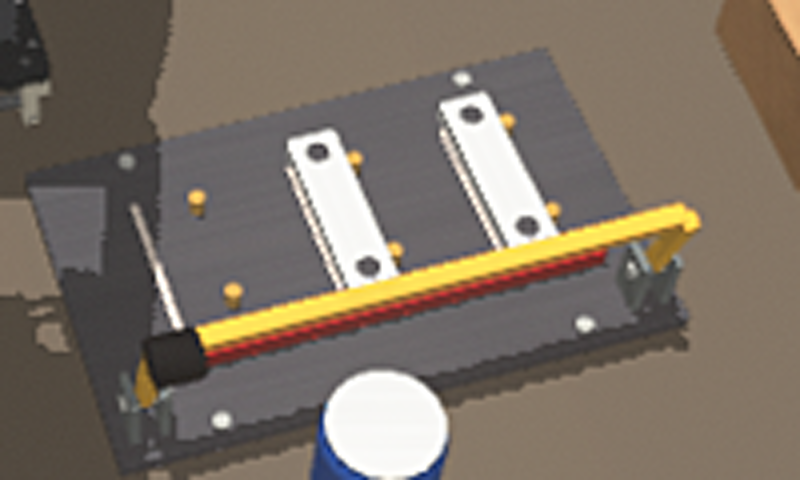

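Both bars match. Their +y faces are 104.1 mm apart (expected 104), their ends on the fence differ by 3.3 mm (expected 3.5), and the hole marks run parallel. So both are home and there is no third bar. Back to the knob at the raised position.

```bash
python3 -m pendant '[{"dx":0,"dy":0,"dz":25,"spin":0,"claw":0.6},{"dx":0,"dy":0,"dz":25,"spin":0,"claw":0.6},{"dx":0,"dy":0,"dz":25,"spin":0,"claw":0.6},{"dx":0,"dy":0,"dz":25,"spin":0,"claw":0.6},{"dx":0,"dy":0,"dz":10,"spin":0,"claw":0.6}]'
python3 -m pendant '[{"dx":17,"dy":12,"dz":0,"spin":0,"claw":0.6},{"dx":17,"dy":12,"dz":0,"spin":0,"claw":0.6},{"dx":17,"dy":12,"dz":0,"spin":0,"claw":0.6},{"dx":17,"dy":12,"dz":0,"spin":0,"claw":0.6},{"dx":17,"dy":12,"dz":0,"spin":0,"claw":0.6}]'
python3 -m pendant '[{"dx":17,"dy":12,"dz":0,"spin":0,"claw":0.6},{"dx":17,"dy":12,"dz":0,"spin":0,"claw":0.6},{"dx":17,"dy":12,"dz":0,"spin":0,"claw":0.6},{"dx":17,"dy":12,"dz":0,"spin":0,"claw":0.6},{"dx":17,"dy":12,"dz":0,"spin":0,"claw":0.6}]'
python3 -m pendant '[{"dx":0,"dy":0,"dz":0,"spin":0,"claw":0.6},{"dx":0,"dy":0,"dz":0,"spin":0,"claw":0.6},{"dx":0,"dy":0,"dz":0,"spin":0,"claw":0.6},{"dx":0,"dy":0,"dz":0,"spin":0,"claw":0.6},{"dx":0,"dy":0,"dz":0,"spin":0,"claw":0.6}]'
```

```text
time_s: 43.82
tcp_pos: [0.5573, -0.0914, 0.2401]
eef_rot: [-0.002, 0.719, -0.695, 0.002]
wrist_force: [0.4, 0.3, 0.6]
finger_gap: 0.0557
time_s: 44.23
tcp_pos: [0.6412, -0.0304, 0.2347]
eef_rot: [-0.0, 0.719, -0.695, -0.0]
wrist_force: [-0.6, -0.3, -0.3]
finger_gap: 0.0559
time_s: 44.65
tcp_pos: [0.7261, 0.0297, 0.2344]
eef_rot: [0.0, 0.719, -0.695, -0.001]
wrist_force: [1.2, -0.4, 0.7]
finger_gap: 0.056
time_s: 45.07
tcp_pos: [0.7252, 0.0276, 0.2358]
eef_rot: [-0.0, 0.718, -0.696, 0.0]
wrist_force: [1.0, -0.2, 0.8]
finger_gap: 0.0556
```

```bash
python3 -m pendant '[{"dx":-1,"dy":-3,"dz":-17,"spin":0,"claw":0.6},{"dx":0,"dy":0,"dz":-17,"spin":0,"claw":0.6},{"dx":0,"dy":0,"dz":-17,"spin":0,"claw":0.6},{"dx":0,"dy":0,"dz":-17,"spin":0,"claw":0.6},{"dx":0,"dy":0,"dz":-15,"spin":0,"claw":0.6}]'
python3 -m pendant '[{"dx":0,"dy":0,"dz":0,"spin":0,"claw":0.1},{"dx":0,"dy":0,"dz":0,"spin":0,"claw":0.1},{"dx":0,"dy":0,"dz":0,"spin":0,"claw":0.1},{"dx":0,"dy":0,"dz":0,"spin":0,"claw":0.1},{"dx":0,"dy":0,"dz":0,"spin":0,"claw":0.1}]'
python3 -m pendant '[{"dx":0,"dy":0,"dz":0,"spin":0,"claw":0.1},{"dx":0,"dy":0,"dz":0,"spin":0,"claw":0.1},{"dx":0,"dy":0,"dz":0,"spin":0,"claw":0.1},{"dx":0,"dy":0,"dz":0,"spin":0,"claw":0.1},{"dx":0,"dy":0,"dz":0,"spin":0,"claw":0.1}]'
python3 chk.py q2 >/dev/null
```

```text
time_s: 45.48
tcp_pos: [0.7242, 0.0246, 0.1517]
eef_rot: [0.0, 0.718, -0.696, -0.0]
wrist_force: [0.4, -0.1, -0.2]
finger_gap: 0.0559
time_s: 45.9
tcp_pos: [0.7256, 0.0249, 0.1544]
eef_rot: [-0.001, 0.719, -0.695, 0.001]
wrist_force: [0.4, 0.0, 2.1]
finger_gap: 0.0279
time_s: 46.32
tcp_pos: [0.7257, 0.0249, 0.1544]
eef_rot: [-0.001, 0.719, -0.695, 0.001]
wrist_force: [0.4, -1.8, 6.1]
finger_gap: 0.028
```

View pics/q2_s.png

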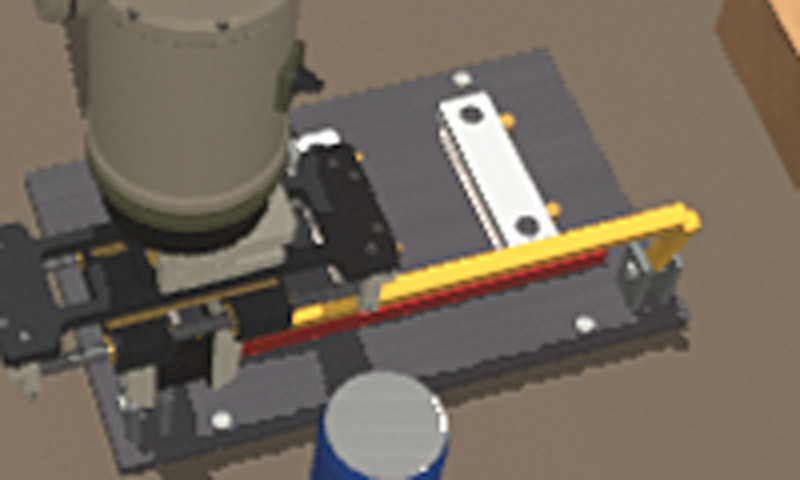

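The knob is gripped (28 mm). Swinging the hold-down down along the reversed arc.

```bash
python3 -m pendant '[{"dx":-9.3,"dy":-0.3,"dz":3.3,"spin":0,"claw":0.1},{"dx":-9.5,"dy":-0.3,"dz":2.6,"spin":0,"claw":0.1},{"dx":-9.6,"dy":-0.3,"dz":1.9,"spin":0,"claw":0.1},{"dx":-9.7,"dy":-0.3,"dz":1.2,"spin":0,"claw":0.1},{"dx":-9.8,"dy":-0.3,"dz":0.5,"spin":0,"claw":0.1}]'
python3 -m pendant '[{"dx":-9.8,"dy":-0.3,"dz":-0.2,"spin":0,"claw":0.1},{"dx":-9.8,"dy":-0.3,"dz":-0.9,"spin":0,"claw":0.1},{"dx":-9.7,"dy":-0.3,"dz":-1.6,"spin":0,"claw":0.1},{"dx":-9.5,"dy":-0.3,"dz":-2.3,"spin":0,"claw":0.1},{"dx":-9.4,"dy":-0.3,"dz":-3,"spin":0,"claw":0.1}]'
python3 -m pendant '[{"dx":-9.1,"dy":-0.3,"dz":-3.6,"spin":0,"claw":0.1},{"dx":-8.8,"dy":-0.3,"dz":-4.3,"spin":0,"claw":0.1},{"dx":-8.5,"dy":-0.3,"dz":-4.9,"spin":0,"claw":0.1},{"dx":-8.1,"dy":-0.3,"dz":-5.5,"spin":0,"claw":0.1},{"dx":-7.7,"dy":-0.3,"dz":-6.1,"spin":0,"claw":0.1}]'
```

```text
time_s: 46.83
tcp_pos: [0.6786, 0.0233, 0.1641]
eef_rot: [-0.002, 0.719, -0.695, 0.002]
wrist_force: [5.4, -2.3, 3.4]
finger_gap: 0.0279
time_s: 47.25
tcp_pos: [0.6309, 0.0218, 0.1576]
eef_rot: [-0.002, 0.719, -0.695, 0.003]
wrist_force: [1.3, -1.4, 11.2]
finger_gap: 0.0281
time_s: 47.67
tcp_pos: [0.5877, 0.0203, 0.1328]
eef_rot: [-0.001, 0.719, -0.695, 0.002]
wrist_force: [-4.7, -1.6, 13.3]
finger_gap: 0.0279
```

```bash
python3 -m pendant '[{"dx":-7.3,"dy":-0.2,"dz":-6.6,"spin":0,"claw":0.1},{"dx":-6.8,"dy":-0.2,"dz":-7.1,"spin":0,"claw":0.1},{"dx":-6.2,"dy":-0.2,"dz":-7.6,"spin":0,"claw":0.1},{"dx":-5.7,"dy":-0.2,"dz":-8,"spin":0,"claw":0.1},{"dx":-5.1,"dy":-0.2,"dz":-8.4,"spin":0,"claw":0.1}]'
python3 -m pendant '[{"dx":-4.5,"dy":-0.2,"dz":-8.8,"spin":0,"claw":0.1},{"dx":-3.8,"dy":-0.1,"dz":-9.1,"spin":0,"claw":0.1},{"dx":-3.2,"dy":-0.1,"dz":-9.3,"spin":0,"claw":0.1},{"dx":-2.5,"dy":-0.1,"dz":-8,"spin":0,"claw":0.1},{"dx":0,"dy":0,"dz":0,"spin":0,"claw":0.1}]'
```

```text
time_s: 48.08
tcp_pos: [0.5552, 0.0193, 0.0932]
eef_rot: [-0.0, 0.719, -0.695, 0.001]
wrist_force: [-5.5, -1.4, 7.7]
finger_gap: 0.0279
time_s: 48.5
tcp_pos: [0.54, 0.0188, 0.0553]
eef_rot: [0.001, 0.719, -0.695, -0.001]
wrist_force: [-1.9, -2.4, -2.6]
finger_gap: 0.0277
```

```bash
python3 -m pendant '[{"dx":-1,"dy":0,"dz":-3,"spin":0,"claw":0.1},{"dx":-1,"dy":0,"dz":-3,"spin":0,"claw":0.1},{"dx":0,"dy":0,"dz":-2,"spin":0,"claw":0.1},{"dx":0,"dy":0,"dz":0,"spin":0,"claw":0.1},{"dx":0,"dy":0,"dz":0,"spin":0,"claw":0.1}]'
```

```text
time_s: 48.92
tcp_pos: [0.5385, 0.0188, 0.0487]
eef_rot: [0.001, 0.719, -0.695, -0.0]
wrist_force: [-5.6, -2.9, 1.4]
finger_gap: 0.028
```

```bash
python3 -m pendant '[{"dx":0,"dy":0,"dz":-1,"spin":0,"claw":0.1},{"dx":0,"dy":0,"dz":-1,"spin":0,"claw":0.1},{"dx":0,"dy":0,"dz":0,"spin":0,"claw":0.1},{"dx":0,"dy":0,"dz":0,"spin":0,"claw":0.1},{"dx":0,"dy":0,"dz":0,"spin":0,"claw":0.1}]'
```

```text
time_s: 49.33
tcp_pos: [0.5383, 0.0188, 0.0468]
eef_rot: [0.001, 0.719, -0.695, -0.001]
wrist_force: [-7.4, -3.9, 2.8]
finger_gap: 0.0279
```

```bash
python3 -m pendant '[{"dx":0,"dy":0,"dz":-1,"spin":0,"claw":0.1},{"dx":0,"dy":0,"dz":-1,"spin":0,"claw":0.1},{"dx":0,"dy":0,"dz":-1,"spin":0,"claw":0.1},{"dx":0,"dy":0,"dz":0,"spin":0,"claw":0.1},{"dx":0,"dy":0,"dz":0,"spin":0,"claw":0.1}]'
```

```text
time_s: 49.75
tcp_pos: [0.5379, 0.0188, 0.0436]
eef_rot: [0.001, 0.719, -0.695, -0.001]
wrist_force: [-7.3, -3.1, 2.8]
finger_gap: 0.0278
```

```bash
python3 -m pendant '[{"dx":0,"dy":0,"dz":-1,"spin":0,"claw":0.1},{"dx":0,"dy":0,"dz":-1,"spin":0,"claw":0.1},{"dx":0,"dy":0,"dz":-1,"spin":0,"claw":0.1},{"dx":0,"dy":0,"dz":0,"spin":0,"claw":0.1},{"dx":0,"dy":0,"dz":0,"spin":0,"claw":0.1}]'
```

```text
time_s: 50.17
tcp_pos: [0.5377, 0.0188, 0.0405]
eef_rot: [0.001, 0.719, -0.695, -0.001]
wrist_force: [-8.4, -3.2, 2.7]
finger_gap: 0.0278
```

```bash
python3 -m pendant '[{"dx":0,"dy":0,"dz":-1,"spin":0,"claw":0.1},{"dx":0,"dy":0,"dz":-1,"spin":0,"claw":0.1},{"dx":0,"dy":0,"dz":-1,"spin":0,"claw":0.1},{"dx":0,"dy":0,"dz":0,"spin":0,"claw":0.1},{"dx":0,"dy":0,"dz":0,"spin":0,"claw":0.1}]'; python3 chk.py q3 >/dev/null
```

```text
time_s: 50.58
tcp_pos: [0.5376, 0.0188, 0.0374]
eef_rot: [0.002, 0.719, -0.695, -0.001]
wrist_force: [-8.3, -3.1, 2.3]
finger_gap: 0.0273
```

View pics/q3_s.png

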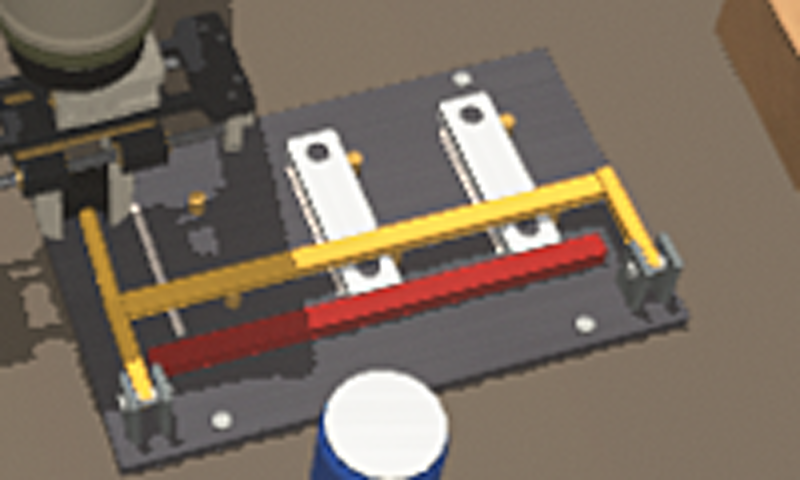

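View pics/q3_t.png

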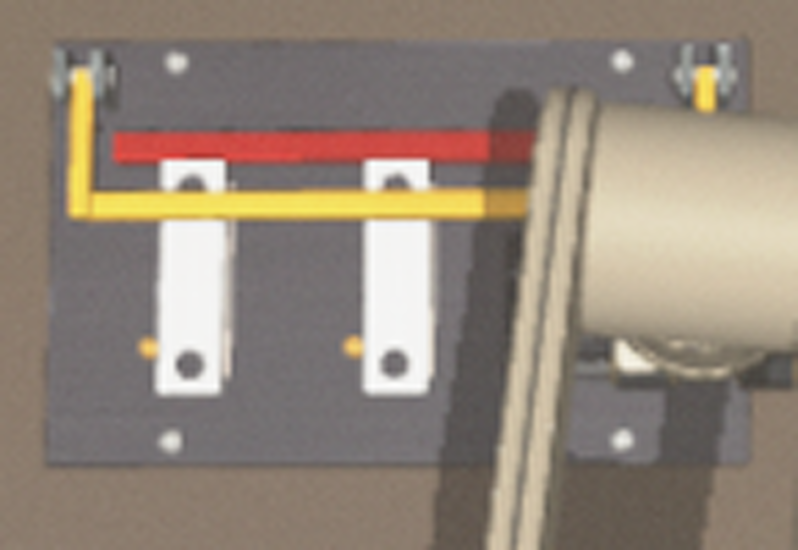

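In the scene view the cross bar sits within about 1 px of where it was at the start, and it is clear of the bars. The fingers now seem to be sliding down the knob. I'll release, then press the knob top with closed fingers to be sure it's on its stop.

```bash
python3 -m pendant '[{"dx":0,"dy":0,"dz":0,"spin":0,"claw":0.55},{"dx":0,"dy":0,"dz":0,"spin":0,"claw":0.55},{"dx":0,"dy":0,"dz":0,"spin":0,"claw":0.55},{"dx":0,"dy":0,"dz":0,"spin":0,"claw":0.55},{"dx":0,"dy":0,"dz":0,"spin":0,"claw":0.55}]'
python3 -m pendant '[{"dx":0,"dy":0,"dz":12,"spin":0,"claw":0.55},{"dx":0,"dy":0,"dz":12,"spin":0,"claw":0.55},{"dx":0,"dy":0,"dz":12,"spin":0,"claw":0.55},{"dx":0,"dy":0,"dz":12,"spin":0,"claw":0.55},{"dx":0,"dy":0,"dz":12,"spin":0,"claw":0.55}]'
python3 -m pendant '[{"dx":0,"dy":0,"dz":0,"spin":0,"claw":0},{"dx":0,"dy":0,"dz":0,"spin":0,"claw":0},{"dx":0,"dy":0,"dz":0,"spin":0,"claw":0},{"dx":0,"dy":0,"dz":0,"spin":0,"claw":0},{"dx":0,"dy":0,"dz":0,"spin":0,"claw":0}]'
```

```text
time_s: 51.1
tcp_pos: [0.5396, 0.0193, 0.038]
eef_rot: [-0.0, 0.719, -0.695, 0.0]
wrist_force: [-0.3, -0.5, -0.5]
finger_gap: 0.0505
time_s: 51.52
tcp_pos: [0.5399, 0.0191, 0.0999]
eef_rot: [-0.001, 0.719, -0.695, 0.001]
wrist_force: [-0.2, -0.3, -0.6]
finger_gap: 0.0514
time_s: 51.93
tcp_pos: [0.5385, 0.0192, 0.0967]
eef_rot: [0.001, 0.719, -0.695, -0.001]
wrist_force: [0.5, -0.1, -0.2]
finger_gap: 0.0225
```

```bash
python3 -m pendant '[{"dx":-5,"dy":0,"dz":0,"spin":0,"claw":0},{"dx":0,"dy":0,"dz":0,"spin":0,"claw":0},{"dx":0,"dy":0,"dz":-5,"spin":0,"claw":0},{"dx":0,"dy":0,"dz":-5,"spin":0,"claw":0},{"dx":0,"dy":0,"dz":-4,"spin":0,"claw":0}]'
python3 -m pendant '[{"dx":0,"dy":0,"dz":-2,"spin":0,"claw":0},{"dx":0,"dy":0,"dz":-2,"spin":0,"claw":0},{"dx":0,"dy":0,"dz":-1,"spin":0,"claw":0},{"dx":0,"dy":0,"dz":0,"spin":0,"claw":0},{"dx":0,"dy":0,"dz":0,"spin":0,"claw":0}]'
```

```text
time_s: 52.35
tcp_pos: [0.534, 0.0192, 0.0828]
eef_rot: [0.0, 0.719, -0.695, -0.0]
wrist_force: [0.2, -0.4, 0.1]
finger_gap: 0.0002
time_s: 52.77
tcp_pos: [0.5343, 0.0192, 0.0787]
eef_rot: [-0.0, 0.719, -0.695, 0.0]
wrist_force: [0.4, -0.0, 0.2]
finger_gap: 0.0003
```

```bash
python3 -m pendant '[{"dx":0,"dy":0,"dz":-1,"spin":0,"claw":0},{"dx":0,"dy":0,"dz":-1,"spin":0,"claw":0},{"dx":0,"dy":0,"dz":0,"spin":0,"claw":0},{"dx":0,"dy":0,"dz":0,"spin":0,"claw":0},{"dx":0,"dy":0,"dz":0,"spin":0,"claw":0}]'
```

```text
time_s: 53.18
tcp_pos: [0.5343, 0.0192, 0.0767]
eef_rot: [-0.0, 0.719, -0.695, -0.0]
wrist_force: [0.7, 0.6, -0.2]
finger_gap: 0.0004
```

```bash
python3 -m pendant '[{"dx":0,"dy":0,"dz":-1,"spin":0,"claw":0},{"dx":0,"dy":0,"dz":-1,"spin":0,"claw":0},{"dx":0,"dy":0,"dz":0,"spin":0,"claw":0},{"dx":0,"dy":0,"dz":0,"spin":0,"claw":0},{"dx":0,"dy":0,"dz":0,"spin":0,"claw":0}]'
```

```text
time_s: 53.6
tcp_pos: [0.5345, 0.0191, 0.076]
eef_rot: [-0.0, 0.719, -0.695, 0.0]
wrist_force: [-6.2, -0.6, 11.3]
finger_gap: 0.0007
```

```bash
python3 -m pendant '[{"dx":0,"dy":0,"dz":-1,"spin":0,"claw":0},{"dx":0,"dy":0,"dz":-1,"spin":0,"claw":0},{"dx":0,"dy":0,"dz":0,"spin":0,"claw":0},{"dx":0,"dy":0,"dz":0,"spin":0,"claw":0},{"dx":0,"dy":0,"dz":0,"spin":0,"claw":0}]'
```

```text
time_s: 54.02
tcp_pos: [0.5346, 0.0191, 0.0757]
eef_rot: [-0.0, 0.719, -0.695, 0.0]
wrist_force: [-13.2, -0.3, 26.9]
finger_gap: 0.0004
```

The knob top is at 76 mm, exactly the fully-down height, and it took 27 N without yielding. Retreating for a final check.

```bash
python3 -m pendant '[{"dx":0,"dy":0,"dz":15,"spin":0,"claw":0},{"dx":0,"dy":0,"dz":25,"spin":0,"claw":0},{"dx":0,"dy":0,"dz":35,"spin":0,"claw":0},{"dx":0,"dy":0,"dz":35,"spin":0,"claw":0},{"dx":-10,"dy":-20,"dz":20,"spin":0,"claw":0}]'
python3 -m pendant '[{"dx":-15,"dy":-35,"dz":0,"spin":0,"claw":0},{"dx":-15,"dy":-35,"dz":0,"spin":0,"claw":0},{"dx":-15,"dy":-35,"dz":0,"spin":0,"claw":0},{"dx":-15,"dy":-35,"dz":0,"spin":0,"claw":0},{"dx":-15,"dy":-35,"dz":0,"spin":0,"claw":0}]'
python3 -m pendant '[{"dx":-15,"dy":-35,"dz":0,"spin":0,"claw":0},{"dx":-15,"dy":-35,"dz":0,"spin":0,"claw":0},{"dx":-15,"dy":-35,"dz":0,"spin":0,"claw":0},{"dx":-15,"dy":-35,"dz":0,"spin":0,"claw":0},{"dx":-15,"dy":-35,"dz":0,"spin":0,"claw":0}]'
python3 chk.py q4 | tail -12
python3 - <<'E'
from h import *
f=dict(np.load("pics/q4_scene.npz"));cv2.imwrite("pics/q4_full.png",f["color"])
f0=dict(np.load("pics/scene0.npz"))
for g in(f0,f):
    h=cv2.cvtColor(g["color"],cv2.COLOR_BGR2HSV); m=(h[...,1]>140)&(h[...,0]>20)&(h[...,0]<32)&(h[...,2]>150); m[:,:300]=0;m[:,480:]=0
    v,u=np.nonzero(m); print(len(u),u.mean(),v.mean(),u.min(),u.max(),v.min(),v.max())
E
```

```text
time_s: 54.43
tcp_pos: [0.5264, 0.0011, 0.207]
eef_rot: [-0.002, 0.719, -0.695, 0.002]
wrist_force: [1.0, 0.4, 0.5]
finger_gap: 0.0006
time_s: 54.85
tcp_pos: [0.4483, -0.1772, 0.2028]
eef_rot: [-0.0, 0.719, -0.695, 0.0]
wrist_force: [1.4, -1.7, 0.0]
finger_gap: 0.0003
time_s: 55.27
tcp_pos: [0.3732, -0.3524, 0.2028]
eef_rot: [-0.0, 0.719, -0.695, 0.0]
wrist_force: [-0.1, -0.1, -0.4]
finger_gap: 0.0003
pin [264.  252.5] 10 [525.1 197.2  26. ]
pin [301.1 252.4] 11 [528.5  93.8  26. ]
pin [226.5 253. ] 6 [520.5 301.7  26. ]
bar [295. 145.] +y side slope 0.0307 y at x=560: 143.1
bar [295. 145.] -y side slope 0.0598 y at x=560: 74.2
  far end x 865.1
bar [235. 245.] +y side slope 0.0221 y at x=560: 298.3
bar [235. 245.] -y side slope 0.0397 y at x=560: 261.6
  far end x 587.0
bar [274. 245.] +y side slope 0.135 y at x=560: 188.6
bar [274. 245.] -y side slope 0.1398 y at x=560: 154.6
  far end x 590.1
816 379.296568627451 251.62745098039215 316 459 219 289
766 379.210182767624 252.8603133159269 316 458 219 289
```

View pics/q4_t.png

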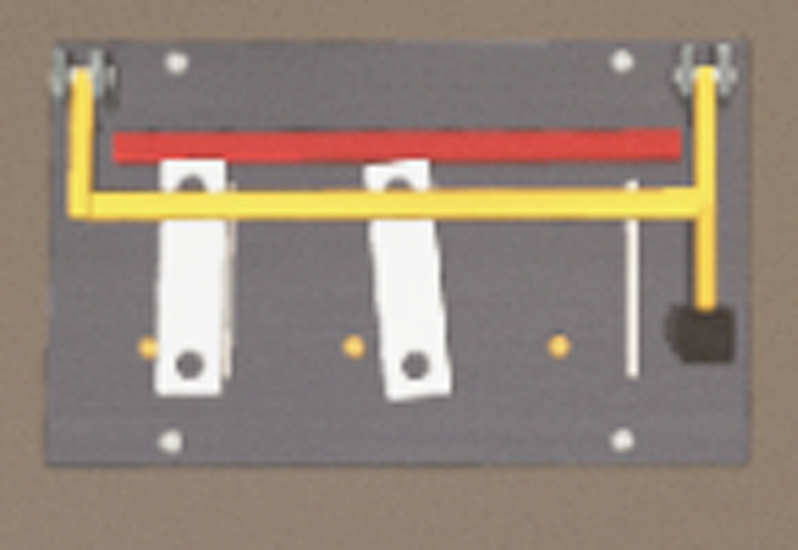

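View pics/q4_full.png

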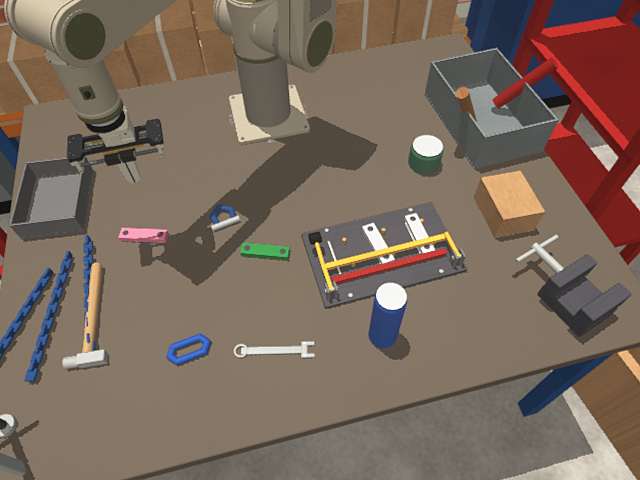

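The middle bar has been knocked skew since the last look: its near end is now at crop (416,365), off the front pin at (353,346). It was straight in the previous view. To keep the asked order I'll raise the hold-down again, re-seat the bar, then lower.

```bash
python3 -m pendant '[{"dx":16,"dy":37,"dz":-5,"spin":0,"claw":0.6},{"dx":16,"dy":37,"dz":-5,"spin":0,"claw":0.6},{"dx":16,"dy":37,"dz":-5,"spin":0,"claw":0.6},{"dx":16,"dy":37,"dz":-5,"spin":0,"claw":0.6},{"dx":16,"dy":37,"dz":-5,"spin":0,"claw":0.6}]'
python3 -m pendant '[{"dx":16,"dy":37,"dz":-10,"spin":0,"claw":0.6},{"dx":16,"dy":37,"dz":-10,"spin":0,"claw":0.6},{"dx":16,"dy":37,"dz":-10,"spin":0,"claw":0.6},{"dx":16,"dy":37,"dz":-10,"spin":0,"claw":0.6},{"dx":15,"dy":37,"dz":-10,"spin":0,"claw":0.6}]'
python3 -m pendant '[{"dx":0,"dy":0,"dz":0,"spin":0,"claw":0.6},{"dx":0,"dy":0,"dz":0,"spin":0,"claw":0.6},{"dx":0,"dy":0,"dz":0,"spin":0,"claw":0.6},{"dx":0,"dy":0,"dz":0,"spin":0,"claw":0.6},{"dx":0,"dy":0,"dz":0,"spin":0,"claw":0.6}]'
```

```text
time_s: 55.78
tcp_pos: [0.4547, -0.1635, 0.1775]
eef_rot: [-0.0, 0.718, -0.696, 0.0]
wrist_force: [1.2, -0.2, 0.6]
finger_gap: 0.0295
time_s: 56.2
tcp_pos: [0.5336, 0.0221, 0.1273]
eef_rot: [-0.0, 0.719, -0.695, 0.0]
wrist_force: [0.7, -0.5, -0.0]
finger_gap: 0.0554
time_s: 56.62
tcp_pos: [0.5333, 0.018, 0.1283]
eef_rot: [-0.0, 0.718, -0.696, 0.0]
wrist_force: [-0.4, 0.2, 0.6]
finger_gap: 0.0559
```

```bash
python3 -m pendant '[{"dx":0,"dy":0.7,"dz":-17,"spin":0,"claw":0.6},{"dx":0,"dy":0,"dz":-17,"spin":0,"claw":0.6},{"dx":0,"dy":0,"dz":-17,"spin":0,"claw":0.6},{"dx":0,"dy":0,"dz":-17,"spin":0,"claw":0.6},{"dx":0,"dy":0,"dz":-16,"spin":0,"claw":0.6}]'
python3 -m pendant '[{"dx":0,"dy":0,"dz":0,"spin":0,"claw":0.1},{"dx":0,"dy":0,"dz":0,"spin":0,"claw":0.1},{"dx":0,"dy":0,"dz":0,"spin":0,"claw":0.1},{"dx":0,"dy":0,"dz":0,"spin":0,"claw":0.1},{"dx":0,"dy":0,"dz":0,"spin":0,"claw":0.1}]'
python3 -m pendant '[{"dx":0,"dy":0,"dz":0,"spin":0,"claw":0.1},{"dx":0,"dy":0,"dz":0,"spin":0,"claw":0.1},{"dx":0,"dy":0,"dz":0,"spin":0,"claw":0.1},{"dx":0,"dy":0,"dz":0,"spin":0,"claw":0.1},{"dx":0,"dy":0,"dz":0,"spin":0,"claw":0.1}]'
```

```text
time_s: 57.03
tcp_pos: [0.5333, 0.0185, 0.0434]
eef_rot: [-0.0, 0.718, -0.696, 0.0]
wrist_force: [-1.2, 0.1, 0.4]
finger_gap: 0.0559
time_s: 57.45
tcp_pos: [0.5345, 0.0187, 0.0453]
eef_rot: [-0.0, 0.719, -0.696, 0.002]
wrist_force: [1.6, -0.7, 1.6]
finger_gap: 0.0275
time_s: 57.87
tcp_pos: [0.5345, 0.0187, 0.0453]
eef_rot: [-0.0, 0.719, -0.695, 0.002]
wrist_force: [0.2, -5.2, 2.3]
finger_gap: 0.0278
```

```bash
python3 -m pendant '[{"dx":1.8,"dy":0.1,"dz":9.7,"spin":0,"claw":0.1},{"dx":2.5,"dy":0.1,"dz":9.5,"spin":0,"claw":0.1},{"dx":3.2,"dy":0.1,"dz":9.3,"spin":0,"claw":0.1},{"dx":3.8,"dy":0.1,"dz":9.1,"spin":0,"claw":0.1},{"dx":4.5,"dy":0.2,"dz":8.8,"spin":0,"claw":0.1}]'
python3 -m pendant '[{"dx":5.1,"dy":0.2,"dz":8.4,"spin":0,"claw":0.1},{"dx":5.7,"dy":0.2,"dz":8,"spin":0,"claw":0.1},{"dx":6.2,"dy":0.2,"dz":7.6,"spin":0,"claw":0.1},{"dx":6.8,"dy":0.2,"dz":7.1,"spin":0,"claw":0.1},{"dx":7.3,"dy":0.2,"dz":6.6,"spin":0,"claw":0.1}]'
python3 -m pendant '[{"dx":7.7,"dy":0.3,"dz":6.1,"spin":0,"claw":0.1},{"dx":8.1,"dy":0.3,"dz":5.5,"spin":0,"claw":0.1},{"dx":8.5,"dy":0.3,"dz":4.9,"spin":0,"claw":0.1},{"dx":8.8,"dy":0.3,"dz":4.3,"spin":0,"claw":0.1},{"dx":9.1,"dy":0.3,"dz":3.6,"spin":0,"claw":0.1}]'
python3 -m pendant '[{"dx":9.4,"dy":0.3,"dz":3,"spin":0,"claw":0.1},{"dx":9.5,"dy":0.3,"dz":2.3,"spin":0,"claw":0.1},{"dx":9.7,"dy":0.3,"dz":1.6,"spin":0,"claw":0.1},{"dx":9.8,"dy":0.3,"dz":0.9,"spin":0,"claw":0.1},{"dx":9.8,"dy":0.3,"dz":0.2,"spin":0,"claw":0.1}]'
python3 -m pendant '[{"dx":9.8,"dy":0.3,"dz":-0.5,"spin":0,"claw":0.1},{"dx":9.7,"dy":0.3,"dz":-1.2,"spin":0,"claw":0.1},{"dx":9.6,"dy":0.3,"dz":-1.9,"spin":0,"claw":0.1},{"dx":9.5,"dy":0.3,"dz":-2.6,"spin":0,"claw":0.1},{"dx":9.3,"dy":0.3,"dz":-3.3,"spin":0,"claw":0.1}]'
```

```text
time_s: 58.28
tcp_pos: [0.5486, 0.0192, 0.0901]
eef_rot: [0.001, 0.718, -0.696, 0.0]
wrist_force: [1.3, -6.8, -7.5]
finger_gap: 0.0278
time_s: 58.7
tcp_pos: [0.579, 0.0202, 0.1273]
eef_rot: [0.002, 0.718, -0.696, -0.0]
wrist_force: [-2.4, -5.8, -7.3]
finger_gap: 0.0279
time_s: 59.12
tcp_pos: [0.6212, 0.0215, 0.1518]
eef_rot: [0.002, 0.718, -0.696, -0.001]
wrist_force: [-4.1, -6.6, -3.5]
finger_gap: 0.0274
time_s: 59.53
tcp_pos: [0.6702, 0.0231, 0.1609]
eef_rot: [0.001, 0.718, -0.696, 0.0]
wrist_force: [-4.8, -5.0, 1.2]
finger_gap: 0.0273
time_s: 59.95
tcp_pos: [0.7196, 0.0248, 0.153]
eef_rot: [-0.0, 0.718, -0.696, 0.001]
wrist_force: [-1.8, -3.9, 5.1]
finger_gap: 0.0272
```

```bash
python3 -m pendant '[{"dx":3,"dy":0,"dz":-1,"spin":0,"claw":0.1},{"dx":3,"dy":0,"dz":-1,"spin":0,"claw":0.1},{"dx":2,"dy":0,"dz":-1,"spin":0,"claw":0.1},{"dx":1,"dy":0,"dz":0,"spin":0,"claw":0.1},{"dx":0,"dy":0,"dz":0,"spin":0,"claw":0.1}]'
```

```text
time_s: 60.37
tcp_pos: [0.7284, 0.025, 0.1497]
eef_rot: [-0.0, 0.718, -0.696, 0.001]
wrist_force: [-0.3, -3.7, 4.5]
finger_gap: 0.0272
```

```bash
python3 -m pendant '[{"dx":2,"dy":0,"dz":-1,"spin":0,"claw":0.1},{"dx":1,"dy":0,"dz":0,"spin":0,"claw":0.1},{"dx":0,"dy":0,"dz":0,"spin":0,"claw":0.1},{"dx":0,"dy":0,"dz":0,"spin":0,"claw":0.1},{"dx":0,"dy":0,"dz":0,"spin":0,"claw":0.1}]'
```

```text
time_s: 60.78
tcp_pos: [0.7313, 0.0251, 0.1484]
eef_rot: [-0.0, 0.718, -0.696, 0.001]
wrist_force: [-0.7, -4.1, 5.8]
finger_gap: 0.0276
```

```bash
python3 chk.py q5 >/dev/null
```

```text
Traceback (most recent call last):
  File "chk.py", line 24, in <module>
    L.append((x0-4+a-(row[a]-th)/(row[a]-row[a-1]),v)); R.append((x0-4+b+(row[b]-th)/(row[b]-row[b+1]),v))
                                                                                             ~~~^^^^^
IndexError: index 25 is out of bounds for axis 0 with size 25
```

View pics/q5_t.png

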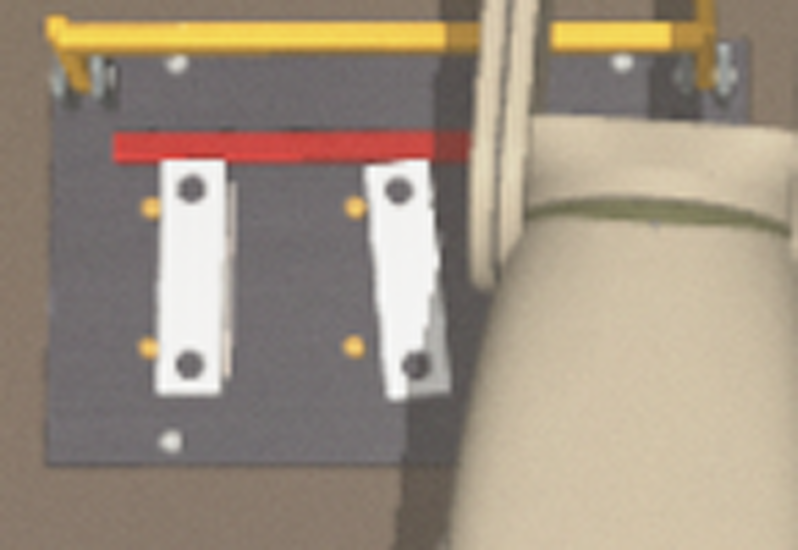

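The cross bar is about 1 px short of its earlier raised position, so the fingers slipped on the knob. I'll re-grip further forward and push it back the rest of the way.

```bash
python3 -m pendant '[{"dx":0,"dy":0,"dz":0,"spin":0,"claw":0.5},{"dx":0,"dy":0,"dz":0,"spin":0,"claw":0.5},{"dx":0,"dy":0,"dz":0,"spin":0,"claw":0.5},{"dx":-5,"dy":0,"dz":0,"spin":0,"claw":0.5},{"dx":-5,"dy":0,"dz":0,"spin":0,"claw":0.5}]'
python3 -m pendant '[{"dx":0,"dy":0,"dz":0,"spin":0,"claw":0.1},{"dx":0,"dy":0,"dz":0,"spin":0,"claw":0.1},{"dx":0,"dy":0,"dz":0,"spin":0,"claw":0.1},{"dx":0,"dy":0,"dz":0,"spin":0,"claw":0.1},{"dx":0,"dy":0,"dz":0,"spin":0,"claw":0.1}]'
python3 -m pendant '[{"dx":2,"dy":0,"dz":-0.5,"spin":0,"claw":0.1},{"dx":2,"dy":0,"dz":-0.5,"spin":0,"claw":0.1},{"dx":2,"dy":0,"dz":-0.5,"spin":0,"claw":0.1},{"dx":1,"dy":0,"dz":0,"spin":0,"claw":0.1},{"dx":0,"dy":0,"dz":0,"spin":0,"claw":0.1}]'
```

```text
time_s: 61.25
tcp_pos: [0.7199, 0.0263, 0.1461]
eef_rot: [0.0, 0.719, -0.695, -0.0]
wrist_force: [0.8, 0.3, 0.1]
finger_gap: 0.046
time_s: 61.67
tcp_pos: [0.7204, 0.0248, 0.1467]
eef_rot: [0.001, 0.718, -0.696, 0.0]
wrist_force: [-1.8, -4.8, 1.1]
finger_gap: 0.0279
time_s: 62.08
tcp_pos: [0.7253, 0.025, 0.1448]
eef_rot: [0.002, 0.718, -0.696, -0.002]
wrist_force: [-13.6, -3.9, 6.6]
finger_gap: 0.0277
```

```bash
python3 -m pendant '[{"dx":2,"dy":0,"dz":-0.5,"spin":0,"claw":0.1},{"dx":2,"dy":0,"dz":-0.5,"spin":0,"claw":0.1},{"dx":0,"dy":0,"dz":0,"spin":0,"claw":0.1},{"dx":0,"dy":0,"dz":0,"spin":0,"claw":0.1},{"dx":0,"dy":0,"dz":0,"spin":0,"claw":0.1}]'
python3 -m pendant '[{"dx":-2,"dy":0,"dz":0.5,"spin":0,"claw":0.1},{"dx":0,"dy":0,"dz":0,"spin":0,"claw":0.6},{"dx":0,"dy":0,"dz":0,"spin":0,"claw":0.6},{"dx":0,"dy":0,"dz":0,"spin":0,"claw":0.6},{"dx":0,"dy":0,"dz":0,"spin":0,"claw":0.6}]'
python3 -m pendant '[{"dx":0,"dy":0,"dz":20,"spin":0,"claw":0.6},{"dx":0,"dy":0,"dz":20,"spin":0,"claw":0.6},{"dx":0,"dy":0,"dz":20,"spin":0,"claw":0.6},{"dx":0,"dy":0,"dz":20,"spin":0,"claw":0.6},{"dx":0,"dy":0,"dz":10,"spin":0,"claw":0.6}]'
```

```text
time_s: 62.5
tcp_pos: [0.7266, 0.025, 0.1444]
eef_rot: [0.004, 0.718, -0.696, -0.004]
wrist_force: [-29.6, -4.6, 16.4]
finger_gap: 0.0277
time_s: 62.92
tcp_pos: [0.7298, 0.0262, 0.1447]
eef_rot: [-0.0, 0.719, -0.695, 0.0]
wrist_force: [0.4, 0.4, -0.0]
finger_gap: 0.05
time_s: 63.33
tcp_pos: [0.7307, 0.0261, 0.2382]
eef_rot: [-0.001, 0.719, -0.695, 0.002]
wrist_force: [-0.1, 0.7, 1.3]
finger_gap: 0.0561
```

Raised onto the stop (34 N). Now I'll push the middle bar back with closed fingers: near-end side first, then mid side, end, and mid side again.

```bash
python3 -m pendant '[{"dx":-20,"dy":8,"dz":0,"spin":0,"claw":0.4},{"dx":-25,"dy":9,"dz":0,"spin":0,"claw":0.2},{"dx":-25,"dy":9,"dz":0,"spin":0,"claw":0},{"dx":-25,"dy":9,"dz":0,"spin":0,"claw":0},{"dx":-25,"dy":9,"dz":0,"spin":0,"claw":0}]'
python3 -m pendant '[{"dx":-25,"dy":10,"dz":-10,"spin":0,"claw":0},{"dx":-25,"dy":10,"dz":-20,"spin":0,"claw":0},{"dx":-25,"dy":10,"dz":-30,"spin":0,"claw":0},{"dx":-12,"dy":10,"dz":-30,"spin":0,"claw":0},{"dx":0,"dy":8,"dz":-30,"spin":0,"claw":0}]'
python3 -m pendant '[{"dx":0,"dy":0,"dz":-20,"spin":0,"claw":0},{"dx":0,"dy":0,"dz":-20,"spin":0,"claw":0},{"dx":0,"dy":0,"dz":0,"spin":0,"claw":0},{"dx":0,"dy":0,"dz":0,"spin":0,"claw":0},{"dx":0,"dy":0,"dz":0,"spin":0,"claw":0}]'
```

```text
time_s: 63.75
tcp_pos: [0.6082, 0.0704, 0.2339]
eef_rot: [0.0, 0.719, -0.695, -0.0]
wrist_force: [-0.2, 0.6, 0.4]
finger_gap: 0.0271
time_s: 64.17
tcp_pos: [0.5203, 0.1189, 0.1135]
eef_rot: [-0.0, 0.719, -0.695, -0.0]
wrist_force: [-0.3, 0.2, -0.3]
finger_gap: 0.0006
time_s: 64.58
tcp_pos: [0.5233, 0.118, 0.0758]
eef_rot: [-0.001, 0.719, -0.695, 0.0]
wrist_force: [-0.3, 0.8, 0.9]
finger_gap: 0.0003
```

```bash
python3 -m pendant '[{"dx":-2,"dy":0,"dz":-20,"spin":0,"claw":0},{"dx":0,"dy":0,"dz":-20,"spin":0,"claw":0},{"dx":0,"dy":0,"dz":-16,"spin":0,"claw":0},{"dx":0,"dy":3,"dz":0,"spin":0,"claw":0},{"dx":0,"dy":0,"dz":0,"spin":0,"claw":0}]'
python3 -m pendant '[{"dx":0,"dy":3,"dz":0,"spin":0,"claw":0},{"dx":0,"dy":3,"dz":0,"spin":0,"claw":0},{"dx":0,"dy":3,"dz":0,"spin":0,"claw":0},{"dx":0,"dy":3,"dz":0,"spin":0,"claw":0},{"dx":0,"dy":0,"dz":0,"spin":0,"claw":0}]'
python3 -m pendant '[{"dx":0,"dy":2,"dz":0,"spin":0,"claw":0},{"dx":0,"dy":2,"dz":0,"spin":0,"claw":0},{"dx":0,"dy":2,"dz":0,"spin":0,"claw":0},{"dx":0,"dy":1,"dz":0,"spin":0,"claw":0},{"dx":0,"dy":0,"dz":0,"spin":0,"claw":0}]'
```

```text
time_s: 65.0
tcp_pos: [0.5209, 0.1213, 0.0196]
eef_rot: [-0.0, 0.719, -0.695, 0.0]
wrist_force: [0.3, 0.2, 0.5]
finger_gap: 0.0004
time_s: 65.42
tcp_pos: [0.5209, 0.1337, 0.0194]
eef_rot: [-0.001, 0.719, -0.695, 0.0]
wrist_force: [0.2, 0.0, -0.5]
finger_gap: 0.0005
time_s: 65.83
tcp_pos: [0.5203, 0.1399, 0.0186]
eef_rot: [0.0, 0.719, -0.695, -0.0]
wrist_force: [-1.6, -2.4, 2.3]
finger_gap: 0.0004
```

```bash
python3 -m pendant '[{"dx":0,"dy":1.5,"dz":0,"spin":0,"claw":0},{"dx":0,"dy":1.5,"dz":0,"spin":0,"claw":0},{"dx":0,"dy":1.5,"dz":0,"spin":0,"claw":0},{"dx":0,"dy":1,"dz":0,"spin":0,"claw":0},{"dx":0,"dy":0,"dz":0,"spin":0,"claw":0}]'
python3 -m pendant '[{"dx":0,"dy":1,"dz":0,"spin":0,"claw":0},{"dx":0,"dy":1,"dz":0,"spin":0,"claw":0},{"dx":0,"dy":0,"dz":0,"spin":0,"claw":0},{"dx":0,"dy":0,"dz":0,"spin":0,"claw":0},{"dx":0,"dy":0,"dz":0,"spin":0,"claw":0}]'
```

```text
time_s: 66.25
tcp_pos: [0.5202, 0.1455, 0.0186]
eef_rot: [0.0, 0.719, -0.695, -0.0]
wrist_force: [-2.4, -4.1, 3.6]
finger_gap: 0.0003
time_s: 66.67
tcp_pos: [0.52, 0.1465, 0.0185]
eef_rot: [0.001, 0.719, -0.695, 0.0]
wrist_force: [-4.3, -7.9, 5.4]
finger_gap: 0.0005
```

```bash
python3 -m pendant '[{"dx":0,"dy":1,"dz":0,"spin":0,"claw":0},{"dx":0,"dy":1,"dz":0,"spin":0,"claw":0},{"dx":0,"dy":0,"dz":0,"spin":0,"claw":0},{"dx":0,"dy":0,"dz":0,"spin":0,"claw":0},{"dx":0,"dy":0,"dz":0,"spin":0,"claw":0}]'
```

```text
time_s: 67.08
tcp_pos: [0.52, 0.1469, 0.0185]
eef_rot: [0.002, 0.719, -0.696, 0.001]
wrist_force: [-4.8, -15.5, 7.1]
finger_gap: 0.0004
```

The near end is on its pin. Now the mid-length side push.

```bash
python3 -m pendant '[{"dx":0,"dy":-6,"dz":0,"spin":0,"claw":0},{"dx":0,"dy":-6,"dz":0,"spin":0,"claw":0},{"dx":14,"dy":0,"dz":0,"spin":0,"claw":0},{"dx":14,"dy":0,"dz":0,"spin":0,"claw":0},{"dx":14,"dy":0,"dz":0,"spin":0,"claw":0}]'
python3 -m pendant '[{"dx":0,"dy":4,"dz":-1,"spin":0,"claw":0},{"dx":0,"dy":4,"dz":-1,"spin":0,"claw":0},{"dx":0,"dy":2,"dz":0,"spin":0,"claw":0},{"dx":0,"dy":2,"dz":0,"spin":0,"claw":0},{"dx":0,"dy":0,"dz":0,"spin":0,"claw":0}]'
```

```text
time_s: 67.5
tcp_pos: [0.5632, 0.1377, 0.0187]
eef_rot: [-0.001, 0.719, -0.695, -0.0]
wrist_force: [-0.6, 0.3, 0.1]
finger_gap: 0.0004
time_s: 67.92
tcp_pos: [0.5624, 0.1474, 0.0166]
eef_rot: [0.001, 0.719, -0.695, 0.002]
wrist_force: [3.2, -13.0, 0.2]
finger_gap: 0.0007
```

```bash
python3 -m pendant '[{"dx":0,"dy":1,"dz":0,"spin":0,"claw":0},{"dx":0,"dy":1,"dz":0,"spin":0,"claw":0},{"dx":0,"dy":1,"dz":0,"spin":0,"claw":0},{"dx":0,"dy":0,"dz":0,"spin":0,"claw":0},{"dx":0,"dy":0,"dz":0,"spin":0,"claw":0}]'
```

```text
time_s: 68.33
tcp_pos: [0.5624, 0.1476, 0.0167]
eef_rot: [0.003, 0.718, -0.696, 0.003]
wrist_force: [1.5, -23.0, 3.8]
finger_gap: 0.0004
```

```bash
python3 -m pendant '[{"dx":0,"dy":-8,"dz":0,"spin":0,"claw":0},{"dx":0,"dy":-8,"dz":20,"spin":0,"claw":0},{"dx":-25,"dy":0,"dz":25,"spin":0,"claw":0},{"dx":-35,"dy":15,"dz":0,"spin":0,"claw":0},{"dx":-35,"dy":28,"dz":0,"spin":0,"claw":0}]'
python3 -m pendant '[{"dx":0,"dy":2,"dz":-15,"spin":0,"claw":0},{"dx":0,"dy":0,"dz":-15,"spin":0,"claw":0},{"dx":0,"dy":0,"dz":-13,"spin":0,"claw":0},{"dx":0,"dy":0,"dz":0,"spin":0,"claw":0},{"dx":0,"dy":0,"dz":0,"spin":0,"claw":0}]'
python3 - <<'E'
from h import *
from workcell import eyes
f=eyes.grab_frame("scene"); cv2.imwrite("pics/r1.png",cv2.resize(f["color"][190:310,295:495],None,fx=4,fy=4,interpolation=cv2.INTER_CUBIC))
f=eyes.grab_frame("top"); cv2.imwrite("pics/r1t.png",cv2.resize(f["color"][190:290,200:345],None,fx=5.5,fy=5.5,interpolation=cv2.INTER_CUBIC))
E
```

```text
time_s: 68.75
tcp_pos: [0.4697, 0.1768, 0.0629]
eef_rot: [-0.001, 0.718, -0.696, 0.001]
wrist_force: [-0.6, 1.9, -0.2]
finger_gap: 0.0006
time_s: 69.17
tcp_pos: [0.4683, 0.1796, 0.0179]
eef_rot: [0.001, 0.719, -0.695, -0.001]
wrist_force: [0.5, 0.6, -0.1]
finger_gap: 0.0006
```

View pics/r1.png

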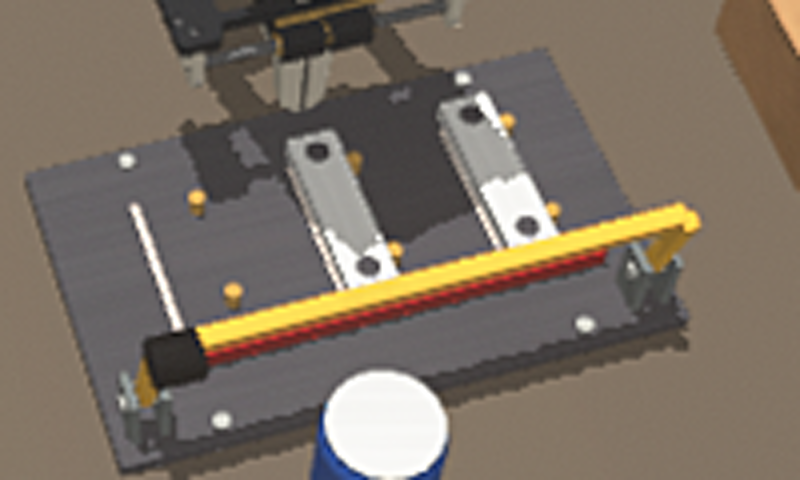

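View pics/r1t.png

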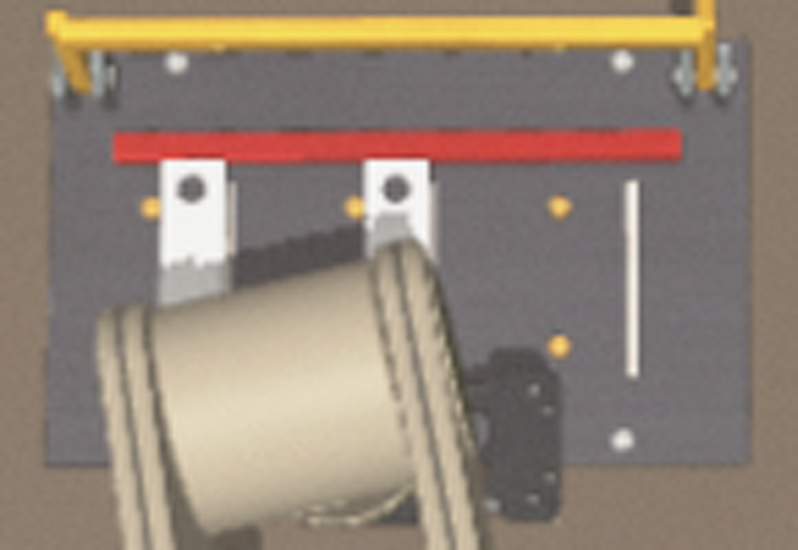

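The bar is back: its hole marks are at scene crop (317,152) and (368,266), the same as when seated. Now the end push, correcting y by -3.

```bash
python3 -m pendant '[{"dx":6,"dy":-3,"dz":0,"spin":0,"claw":0},{"dx":6,"dy":0,"dz":0,"spin":0,"claw":0},{"dx":5,"dy":0,"dz":0,"spin":0,"claw":0},{"dx":4,"dy":0,"dz":-1,"spin":0,"claw":0},{"dx":3,"dy":0,"dz":-1,"spin":0,"claw":0}]'
python3 -m pendant '[{"dx":2,"dy":0,"dz":-1,"spin":0,"claw":0},{"dx":1,"dy":0,"dz":0,"spin":0,"claw":0},{"dx":1,"dy":0,"dz":0,"spin":0,"claw":0},{"dx":1,"dy":0,"dz":0,"spin":0,"claw":0},{"dx":0,"dy":0,"dz":0,"spin":0,"claw":0}]'
python3 -m pendant '[{"dx":1,"dy":0,"dz":0,"spin":0,"claw":0},{"dx":1,"dy":0,"dz":0,"spin":0,"claw":0},{"dx":1,"dy":0,"dz":0,"spin":0,"claw":0},{"dx":0,"dy":0,"dz":0,"spin":0,"claw":0},{"dx":0,"dy":0,"dz":0,"spin":0,"claw":0}]'
```

```text
time_s: 69.68
tcp_pos: [0.495, 0.1765, 0.0169]
eef_rot: [-0.0, 0.718, -0.696, 0.0]
wrist_force: [-0.3, -0.4, 2.0]
finger_gap: 0.0003
time_s: 70.1
tcp_pos: [0.4955, 0.1763, 0.0146]
eef_rot: [0.003, 0.719, -0.695, -0.002]
wrist_force: [-13.5, -0.4, 10.4]
finger_gap: 0.0003
time_s: 70.52
tcp_pos: [0.4955, 0.1763, 0.0139]
eef_rot: [0.005, 0.719, -0.695, -0.004]
wrist_force: [-25.9, -0.8, 18.8]
finger_gap: 0.0004
```

```bash
python3 -m pendant '[{"dx":-8,"dy":0,"dz":2,"spin":0,"claw":0},{"dx":-8,"dy":0,"dz":22,"spin":0,"claw":0},{"dx":0,"dy":-12,"dz":22,"spin":0,"claw":0},{"dx":20,"dy":-18,"dz":0,"spin":0,"claw":0},{"dx":25,"dy":-16,"dz":0,"spin":0,"claw":0}]'
python3 -m pendant '[{"dx":20,"dy":0,"dz":0,"spin":0,"claw":0},{"dx":11,"dy":0,"dz":0,"spin":0,"claw":0},{"dx":0,"dy":0,"dz":-15,"spin":0,"claw":0},{"dx":0,"dy":0,"dz":-15,"spin":0,"claw":0},{"dx":0,"dy":0,"dz":-7,"spin":0,"claw":0}]'
python3 -m pendant '[{"dx":0,"dy":4,"dz":0,"spin":0,"claw":0},{"dx":0,"dy":4,"dz":0,"spin":0,"claw":0},{"dx":0,"dy":4,"dz":0,"spin":0,"claw":0},{"dx":0,"dy":3,"dz":0,"spin":0,"claw":0},{"dx":0,"dy":0,"dz":0,"spin":0,"claw":0}]'
python3 -m pendant '[{"dx":0,"dy":1,"dz":-2,"spin":0,"claw":0},{"dx":0,"dy":1,"dz":0,"spin":0,"claw":0},{"dx":0,"dy":1,"dz":0,"spin":0,"claw":0},{"dx":0,"dy":1,"dz":0,"spin":0,"claw":0},{"dx":0,"dy":0,"dz":0,"spin":0,"claw":0}]'
```

```text
time_s: 70.93
tcp_pos: [0.5319, 0.1306, 0.0636]
eef_rot: [-0.001, 0.719, -0.695, 0.001]
wrist_force: [1.1, 0.6, 0.6]
finger_gap: 0.0007
time_s: 71.35
tcp_pos: [0.5611, 0.1302, 0.0226]
eef_rot: [0.001, 0.718, -0.696, -0.001]
wrist_force: [-1.1, 0.7, -0.5]
finger_gap: 0.0006
time_s: 71.77
tcp_pos: [0.5626, 0.1466, 0.0258]
eef_rot: [-0.001, 0.719, -0.695, 0.0]
wrist_force: [0.0, -0.2, -0.3]
finger_gap: 0.0005
time_s: 72.18
tcp_pos: [0.5619, 0.1496, 0.0227]
eef_rot: [-0.0, 0.719, -0.695, -0.0]
wrist_force: [0.1, -0.4, -0.4]
finger_gap: 0.0003
```

```bash
python3 -m pendant '[{"dx":0,"dy":1,"dz":0,"spin":0,"claw":0},{"dx":0,"dy":1,"dz":0,"spin":0,"claw":0},{"dx":0,"dy":1,"dz":0,"spin":0,"claw":0},{"dx":0,"dy":0,"dz":0,"spin":0,"claw":0},{"dx":0,"dy":0,"dz":0,"spin":0,"claw":0}]'
```

```text
time_s: 72.6
tcp_pos: [0.562, 0.1515, 0.0227]
eef_rot: [0.001, 0.719, -0.696, 0.0]
wrist_force: [1.1, -4.8, 0.8]
finger_gap: 0.0005
```

The contact y shifts with finger height because the tips taper, which explains the earlier 1 mm difference. Finishing the push.

```bash
python3 -m pendant '[{"dx":0,"dy":1,"dz":0,"spin":0,"claw":0},{"dx":0,"dy":1,"dz":0,"spin":0,"claw":0},{"dx":0,"dy":1,"dz":0,"spin":0,"claw":0},{"dx":0,"dy":0.5,"dz":0,"spin":0,"claw":0},{"dx":0,"dy":0,"dz":0,"spin":0,"claw":0}]'
python3 -m pendant '[{"dx":0,"dy":-10,"dz":0,"spin":0,"claw":0},{"dx":0,"dy":-10,"dz":5,"spin":0,"claw":0},{"dx":0,"dy":0,"dz":25,"spin":0,"claw":0},{"dx":0,"dy":-10,"dz":35,"spin":0,"claw":0},{"dx":-10,"dy":-30,"dz":35,"spin":0,"claw":0.4}]'
python3 -m pendant '[{"dx":0,"dy":-38,"dz":25,"spin":0,"claw":0.6},{"dx":0,"dy":-38,"dz":25,"spin":0,"claw":0.6},{"dx":0,"dy":-38,"dz":25,"spin":0,"claw":0.6},{"dx":0,"dy":-38,"dz":25,"spin":0,"claw":0.6},{"dx":0,"dy":-38,"dz":15,"spin":0,"claw":0.6}]'
sed -i 's/k=np.nonzero(row>th)\[0\]/k=np.nonzero(row[1:-1]>th)[0]+1/' chk.py; python3 chk.py r2 | tail -6
```

```text
time_s: 73.02
tcp_pos: [0.562, 0.1521, 0.0226]
eef_rot: [0.002, 0.718, -0.696, 0.002]
wrist_force: [-1.3, -17.9, 3.6]
finger_gap: 0.0002
time_s: 73.43
tcp_pos: [0.5534, 0.1009, 0.1201]
eef_rot: [-0.001, 0.719, -0.695, -0.0]
wrist_force: [1.7, -1.2, 1.4]
finger_gap: 0.0038
time_s: 73.85
tcp_pos: [0.5536, -0.0792, 0.2287]
eef_rot: [-0.001, 0.719, -0.695, 0.001]
wrist_force: [0.4, 0.2, 0.3]
finger_gap: 0.036
bar [235. 240.] +y side slope 0.0245 y at x=560: 298.1
bar [235. 240.] -y side slope 0.0656 y at x=560: 262.6
  far end x 617.9
bar [272. 240.] +y side slope 0.0365 y at x=560: 193.9
bar [272. 240.] -y side slope 0.0497 y at x=560: 158.9
  far end x 621.1
```

View pics/r2_t.png

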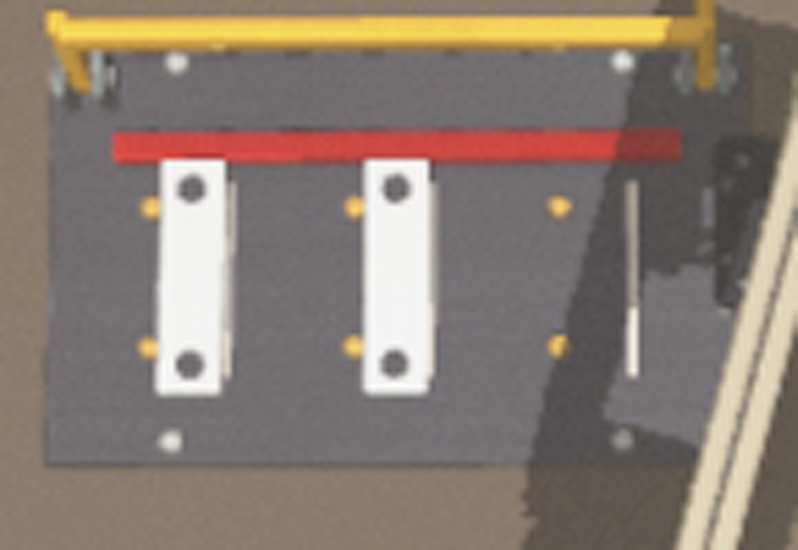

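Both bars are home again: the same numbers as before (+y faces at 298.1 and 193.9, far ends at 617.9 and 621.1), with the pins touching. Bringing the hold-down back down.

```bash
python3 -m pendant '[{"dx":17,"dy":10,"dz":1,"spin":0,"claw":0.6},{"dx":17,"dy":10,"dz":1,"spin":0,"claw":0.6},{"dx":17,"dy":10,"dz":1,"spin":0,"claw":0.6},{"dx":17,"dy":10,"dz":0,"spin":0,"claw":0.6},{"dx":17,"dy":10,"dz":0,"spin":0,"claw":0.6}]'
python3 -m pendant '[{"dx":17,"dy":10,"dz":0,"spin":0,"claw":0.6},{"dx":17,"dy":10,"dz":0,"spin":0,"claw":0.6},{"dx":17,"dy":10,"dz":0,"spin":0,"claw":0.6},{"dx":17,"dy":10,"dz":0,"spin":0,"claw":0.6},{"dx":17,"dy":10,"dz":0,"spin":0,"claw":0.6}]'
python3 -m pendant '[{"dx":0,"dy":0,"dz":0,"spin":0,"claw":0.6},{"dx":0,"dy":0,"dz":0,"spin":0,"claw":0.6},{"dx":0,"dy":0,"dz":0,"spin":0,"claw":0.6},{"dx":0,"dy":0,"dz":0,"spin":0,"claw":0.6},{"dx":0,"dy":0,"dz":0,"spin":0,"claw":0.6}]'
```

```text
time_s: 74.37
tcp_pos: [0.6385, -0.0265, 0.2279]
eef_rot: [-0.0, 0.719, -0.695, -0.0]
wrist_force: [0.1, 0.1, -0.7]
finger_gap: 0.0555
time_s: 74.78
tcp_pos: [0.7235, 0.0237, 0.2276]
eef_rot: [-0.0, 0.719, -0.695, -0.001]
wrist_force: [0.0, 1.0, 0.2]
finger_gap: 0.0561
time_s: 75.2
tcp_pos: [0.7226, 0.0218, 0.2286]
eef_rot: [-0.0, 0.718, -0.696, 0.0]
wrist_force: [0.1, -0.5, 0.3]
finger_gap: 0.056
```

```bash
python3 -m pendant '[{"dx":-4,"dy":3,"dz":-16,"spin":0,"claw":0.6},{"dx":0,"dy":0,"dz":-16,"spin":0,"claw":0.6},{"dx":0,"dy":0,"dz":-16,"spin":0,"claw":0.6},{"dx":0,"dy":0,"dz":-16,"spin":0,"claw":0.6},{"dx":0,"dy":0,"dz":-15,"spin":0,"claw":0.6}]'
python3 -m pendant '[{"dx":0,"dy":0,"dz":0,"spin":0,"claw":0.1},{"dx":0,"dy":0,"dz":0,"spin":0,"claw":0.1},{"dx":0,"dy":0,"dz":0,"spin":0,"claw":0.1},{"dx":0,"dy":0,"dz":0,"spin":0,"claw":0.1},{"dx":0,"dy":0,"dz":0,"spin":0,"claw":0.1}]'
python3 -m pendant '[{"dx":0,"dy":0,"dz":0,"spin":0,"claw":0.1},{"dx":0,"dy":0,"dz":0,"spin":0,"claw":0.1},{"dx":0,"dy":0,"dz":0,"spin":0,"claw":0.1},{"dx":0,"dy":0,"dz":0,"spin":0,"claw":0.1},{"dx":0,"dy":0,"dz":0,"spin":0,"claw":0.1}]'
```

```text
time_s: 75.62
tcp_pos: [0.7187, 0.0248, 0.1488]
eef_rot: [-0.0, 0.718, -0.696, 0.0]
wrist_force: [0.0, 0.5, 0.1]
finger_gap: 0.0559
time_s: 76.03
tcp_pos: [0.7201, 0.0247, 0.1511]
eef_rot: [-0.001, 0.719, -0.696, 0.001]
wrist_force: [-2.0, 3.5, -3.4]
finger_gap: 0.0283
time_s: 76.45
tcp_pos: [0.72, 0.0247, 0.151]
eef_rot: [-0.001, 0.718, -0.696, 0.001]
wrist_force: [-0.0, -3.5, 6.5]
finger_gap: 0.0277
```

```bash
python3 -m pendant '[{"dx":-9.3,"dy":-0.3,"dz":3.3,"spin":0,"claw":0.1},{"dx":-9.5,"dy":-0.3,"dz":2.6,"spin":0,"claw":0.1},{"dx":-9.6,"dy":-0.3,"dz":1.9,"spin":0,"claw":0.1},{"dx":-9.7,"dy":-0.3,"dz":1.2,"spin":0,"claw":0.1},{"dx":-9.8,"dy":-0.3,"dz":0.5,"spin":0,"claw":0.1}]'
python3 -m pendant '[{"dx":-9.8,"dy":-0.3,"dz":-0.2,"spin":0,"claw":0.1},{"dx":-9.8,"dy":-0.3,"dz":-0.9,"spin":0,"claw":0.1},{"dx":-9.7,"dy":-0.3,"dz":-1.6,"spin":0,"claw":0.1},{"dx":-9.5,"dy":-0.3,"dz":-2.3,"spin":0,"claw":0.1},{"dx":-9.4,"dy":-0.3,"dz":-3,"spin":0,"claw":0.1}]'
python3 -m pendant '[{"dx":-9.1,"dy":-0.3,"dz":-3.6,"spin":0,"claw":0.1},{"dx":-8.8,"dy":-0.3,"dz":-4.3,"spin":0,"claw":0.1},{"dx":-8.5,"dy":-0.3,"dz":-4.9,"spin":0,"claw":0.1},{"dx":-8.1,"dy":-0.3,"dz":-5.5,"spin":0,"claw":0.1},{"dx":-7.7,"dy":-0.3,"dz":-6.1,"spin":0,"claw":0.1}]'
python3 -m pendant '[{"dx":-7.3,"dy":-0.2,"dz":-6.6,"spin":0,"claw":0.1},{"dx":-6.8,"dy":-0.2,"dz":-7.1,"spin":0,"claw":0.1},{"dx":-6.2,"dy":-0.2,"dz":-7.6,"spin":0,"claw":0.1},{"dx":-5.7,"dy":-0.2,"dz":-8,"spin":0,"claw":0.1},{"dx":-5.1,"dy":-0.2,"dz":-8.4,"spin":0,"claw":0.1}]'
python3 -m pendant '[{"dx":-4.5,"dy":-0.2,"dz":-8.8,"spin":0,"claw":0.1},{"dx":-3.8,"dy":-0.1,"dz":-9.1,"spin":0,"claw":0.1},{"dx":-3.2,"dy":-0.1,"dz":-9.3,"spin":0,"claw":0.1},{"dx":-2.5,"dy":-0.1,"dz":-8,"spin":0,"claw":0.1},{"dx":0,"dy":0,"dz":0,"spin":0,"claw":0.1}]'
```

```text
time_s: 76.87
tcp_pos: [0.6723, 0.0232, 0.1597]
eef_rot: [-0.001, 0.718, -0.696, 0.002]
wrist_force: [4.5, -3.0, -2.0]
finger_gap: 0.0277
time_s: 77.28
tcp_pos: [0.6245, 0.0216, 0.1527]
eef_rot: [-0.001, 0.718, -0.696, 0.002]
wrist_force: [2.6, -2.5, 3.7]
finger_gap: 0.0276
time_s: 77.7
tcp_pos: [0.5819, 0.0202, 0.1288]
eef_rot: [-0.001, 0.719, -0.696, 0.002]
wrist_force: [-2.8, -2.8, 9.8]
finger_gap: 0.0277
time_s: 78.12
tcp_pos: [0.5495, 0.0191, 0.0897]
eef_rot: [0.0, 0.719, -0.695, 0.001]
wrist_force: [-5.7, -2.5, 7.4]
finger_gap: 0.0277
time_s: 78.53
tcp_pos: [0.5341, 0.0187, 0.0519]
eef_rot: [0.001, 0.719, -0.695, -0.001]
wrist_force: [-1.7, -4.4, -2.5]
finger_gap: 0.0281
```

```bash
python3 -m pendant '[{"dx":-0.5,"dy":0,"dz":-3,"spin":0,"claw":0.1},{"dx":0,"dy":0,"dz":-3,"spin":0,"claw":0.1},{"dx":0,"dy":0,"dz":-2,"spin":0,"claw":0.1},{"dx":0,"dy":0,"dz":0,"spin":0,"claw":0.1},{"dx":0,"dy":0,"dz":0,"spin":0,"claw":0.1}]'
python3 -m pendant '[{"dx":0,"dy":0,"dz":0,"spin":0,"claw":0.5},{"dx":0,"dy":0,"dz":0,"spin":0,"claw":0.5},{"dx":0,"dy":0,"dz":0,"spin":0,"claw":0.5},{"dx":0,"dy":0,"dz":0,"spin":0,"claw":0.5},{"dx":0,"dy":0,"dz":0,"spin":0,"claw":0.5}]'
python3 -m pendant '[{"dx":0,"dy":0,"dz":12,"spin":0,"claw":0.5},{"dx":0,"dy":0,"dz":12,"spin":0,"claw":0.5},{"dx":0,"dy":0,"dz":12,"spin":0,"claw":0.5},{"dx":0,"dy":0,"dz":12,"spin":0,"claw":0.5},{"dx":0,"dy":0,"dz":0,"spin":0,"claw":0}]'
python3 -m pendant '[{"dx":0,"dy":0,"dz":0,"spin":0,"claw":0},{"dx":0,"dy":0,"dz":0,"spin":0,"claw":0},{"dx":0,"dy":0,"dz":0,"spin":0,"claw":0},{"dx":0,"dy":0,"dz":0,"spin":0,"claw":0},{"dx":0,"dy":0,"dz":0,"spin":0,"claw":0}]'
```

```text
time_s: 78.95
tcp_pos: [0.5329, 0.0186, 0.0445]
eef_rot: [0.002, 0.719, -0.695, -0.001]
wrist_force: [-9.2, -5.2, 1.5]
finger_gap: 0.0277
time_s: 79.37
tcp_pos: [0.5355, 0.0194, 0.0457]
eef_rot: [-0.0, 0.719, -0.695, 0.0]
wrist_force: [0.2, 0.3, 0.1]
finger_gap: 0.0465
time_s: 79.78
tcp_pos: [0.5378, 0.0191, 0.0978]
eef_rot: [-0.002, 0.719, -0.695, 0.002]
wrist_force: [-0.5, -0.6, 0.6]
finger_gap: 0.0435
time_s: 80.2
tcp_pos: [0.5347, 0.0193, 0.0927]
eef_rot: [0.0, 0.719, -0.695, -0.0]
wrist_force: [-0.0, -0.2, 0.3]
finger_gap: 0.0111
```

Pressing the knob top once more to reach the stop.

```bash
python3 -m pendant '[{"dx":0,"dy":0,"dz":0,"spin":0,"claw":0},{"dx":0,"dy":0,"dz":-4,"spin":0,"claw":0},{"dx":0,"dy":0,"dz":-4,"spin":0,"claw":0},{"dx":0,"dy":0,"dz":-4,"spin":0,"claw":0},{"dx":0,"dy":0,"dz":0,"spin":0,"claw":0}]'
python3 -m pendant '[{"dx":0,"dy":0,"dz":-2,"spin":0,"claw":0},{"dx":0,"dy":0,"dz":-2,"spin":0,"claw":0},{"dx":0,"dy":0,"dz":-1,"spin":0,"claw":0},{"dx":0,"dy":0,"dz":0,"spin":0,"claw":0},{"dx":0,"dy":0,"dz":0,"spin":0,"claw":0}]'
python3 -m pendant '[{"dx":0,"dy":0,"dz":-1,"spin":0,"claw":0},{"dx":0,"dy":0,"dz":-1,"spin":0,"claw":0},{"dx":0,"dy":0,"dz":0,"spin":0,"claw":0},{"dx":0,"dy":0,"dz":0,"spin":0,"claw":0},{"dx":0,"dy":0,"dz":0,"spin":0,"claw":0}]'
```

```text
time_s: 80.62
tcp_pos: [0.5344, 0.0193, 0.08]
eef_rot: [0.001, 0.719, -0.695, -0.001]
wrist_force: [-0.3, -0.3, -0.4]
finger_gap: 0.0006
time_s: 81.03
tcp_pos: [0.5353, 0.0193, 0.0764]
eef_rot: [-0.0, 0.719, -0.695, 0.0]
wrist_force: [0.4, -0.9, -0.1]
finger_gap: 0.0002
time_s: 81.45
tcp_pos: [0.5356, 0.0192, 0.076]
eef_rot: [-0.0, 0.719, -0.695, 0.0]
wrist_force: [-6.4, 0.5, 13.6]
finger_gap: 0.0005
```

```bash
python3 -m pendant '[{"dx":0,"dy":0,"dz":-1,"spin":0,"claw":0},{"dx":0,"dy":0,"dz":-1,"spin":0,"claw":0},{"dx":0,"dy":0,"dz":0,"spin":0,"claw":0},{"dx":0,"dy":0,"dz":0,"spin":0,"claw":0},{"dx":0,"dy":0,"dz":0,"spin":0,"claw":0}]'
python3 -m pendant '[{"dx":0,"dy":0,"dz":15,"spin":0,"claw":0},{"dx":0,"dy":0,"dz":25,"spin":0,"claw":0},{"dx":0,"dy":0,"dz":35,"spin":0,"claw":0},{"dx":0,"dy":0,"dz":35,"spin":0,"claw":0},{"dx":-10,"dy":-20,"dz":20,"spin":0,"claw":0}]'
python3 -m pendant '[{"dx":-15,"dy":-35,"dz":0,"spin":0,"claw":0},{"dx":-15,"dy":-35,"dz":0,"spin":0,"claw":0},{"dx":-15,"dy":-35,"dz":0,"spin":0,"claw":0},{"dx":-15,"dy":-35,"dz":0,"spin":0,"claw":0},{"dx":-15,"dy":-35,"dz":0,"spin":0,"claw":0}]'
python3 -m pendant '[{"dx":-15,"dy":-35,"dz":0,"spin":0,"claw":0},{"dx":-15,"dy":-35,"dz":0,"spin":0,"claw":0},{"dx":-15,"dy":-35,"dz":0,"spin":0,"claw":0},{"dx":0,"dy":0,"dz":0,"spin":0,"claw":0},{"dx":0,"dy":0,"dz":0,"spin":0,"claw":0}]'
python3 chk.py r3 | tail -6
python3 - <<'E'
from h import *
a=dict(np.load("pics/r3_top.npz"))["color"]; b=dict(np.load("pics/top0.npz"))["color"]
cv2.imwrite("pics/r3_full.png",a)
E
```

```text
time_s: 81.87
tcp_pos: [0.5357, 0.0192, 0.0757]
eef_rot: [-0.0, 0.719, -0.695, 0.0]
wrist_force: [-14.2, -0.1, 28.0]
finger_gap: 0.0005
time_s: 82.28
tcp_pos: [0.5274, 0.0012, 0.2068]
eef_rot: [-0.002, 0.719, -0.695, 0.002]
wrist_force: [2.1, 0.5, 0.4]
finger_gap: 0.0004
time_s: 82.7
tcp_pos: [0.4494, -0.1771, 0.2026]
eef_rot: [-0.0, 0.719, -0.695, 0.0]
wrist_force: [0.7, -0.2, 0.4]
finger_gap: 0.0005
time_s: 83.12
tcp_pos: [0.4043, -0.2824, 0.2023]
eef_rot: [-0.0, 0.717, -0.697, -0.0]
wrist_force: [-0.2, 0.6, -0.7]
finger_gap: 0.0002
bar [235. 245.] +y side slope 0.0227 y at x=560: 298.3
bar [235. 245.] -y side slope 0.0448 y at x=560: 261.7
  far end x 587.0
bar [272. 245.] +y side slope 0.0351 y at x=560: 194.1
bar [272. 245.] -y side slope 0.0465 y at x=560: 158.6
  far end x 590.0
```

View pics/r3_t.png

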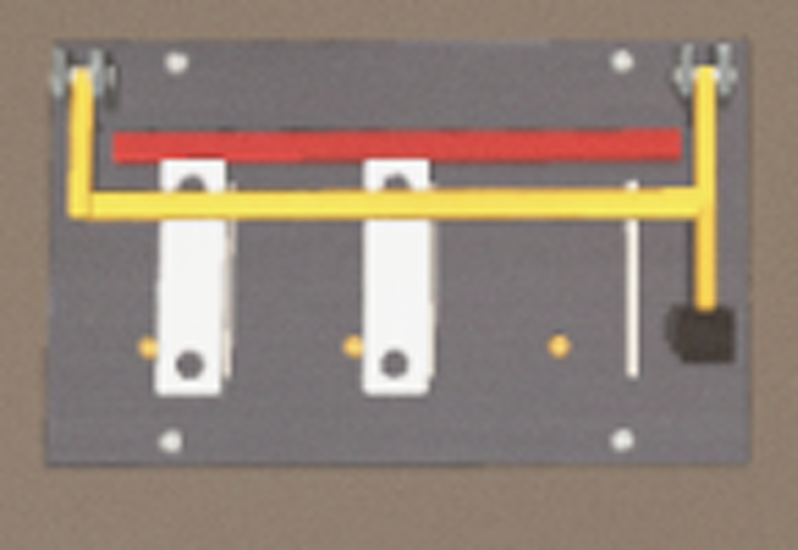

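View pics/r3_s.png

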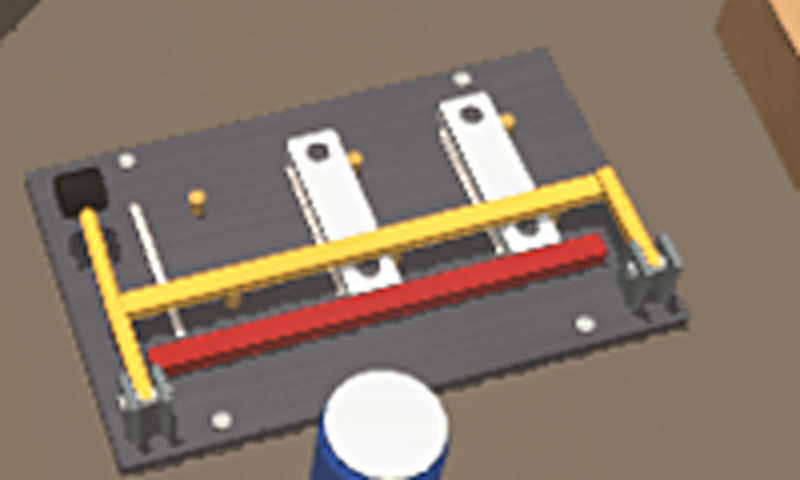

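View pics/r3_full.png

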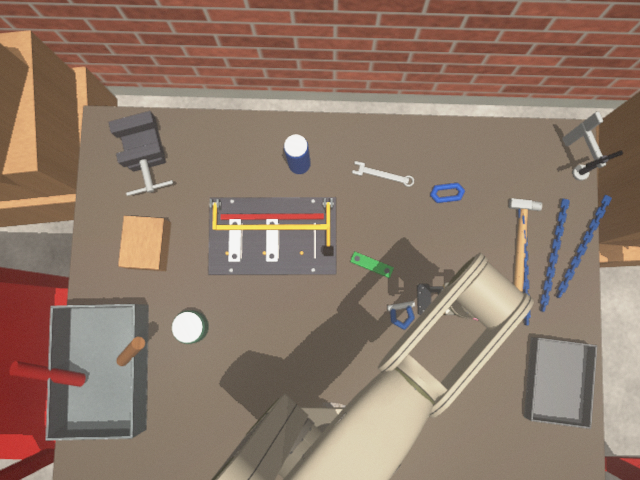

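The final pictures show both bars home: top crop (190,280) and (396,280), ends on the red fence and pins touching. The hold-down is fully down and the bystanders are where they started. Handing in.

```bash
python3 -c "
from workcell import hand_in
print(hand_in())"
```

```text
the job is handed in; nothing more can be done
None
```

I loaded both bars that were present and handed the job in at about 83 s. One is in the left lane and one in the middle lane; the right lane is empty because there was no third bar. The hold-down is fully down over them.

**Order of work:**
- I raised the hold-down onto its upper stop, placed each bar, and pushed each one home against the fence and its pins.
- After I had lowered the hold-down, a check picture showed the middle bar knocked skew.
- I raised the hold-down to its stop again, re-seated that bar, and lowered it a second time.

**Last checks:**
- **Bars:** the faces against the pins are 104.2 mm apart (pitch 104). With the hold-down still up, the far ends were at the fence and matched the jig's slight turn to 0.3 mm.
- **Seating:** the bars did not move under end pushes of about 26 N (middle) and 34 N (left), or side pushes of about 18 N and 25 N. Sliding takes at most about 10 N.
- **Hold-down:** the top of the knob is at 76 mm, its fully-down height, and it held against 28 N.
- **Bystanders:** all appear unmoved in the last pictures. The arm partly covered the pink look-alike in the last top view.

**What disagreed:**
- The side-push contact readings differed by up to 4 mm between pushes. I put this down to the tapered fingertips touching at different heights; the pictures agreed with each other.
- The fingers slipped on the knob during the first lowering and the second raising. I finished those by pressing the knob down to its stop and by re-gripping.

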